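Dress the tabletop gas fire and try its control

TASK

Get the tabletop gas fire ready to go out for the evening (no gas is connected): tip the lava stones from the open tin into its burner pan, seeing that every stone ends up in the pan, then lay every ceramic log down in the pan on top of them, running front to back (straight away from the control deck), wholly within the rim; the logs are brittle, so do not drop or throw them. When the pan is dressed, try the control: turn the knob anticlockwise until it clicks over into the ignition position, then turn it back until it clicks home to off. Leave the empty tin standing upright on the table and do not disturb the other things lying about.

Things in the scene. Friction and masses are not known exactly. Their poses are not given: they have to be found in the camera images.
- fire: Tabletop gas fire, fixed: dark steel case 285 (x) x 280 (y) x 100 mm high. Its open burner pan is sunk in the top; the flat control deck, 100 mm deep and level with the pan's rim, is at its -x side, with the knob and, 125 mm to the left of it, a low battery cap (leave that). Origin: centre of its underside; +x from the deck to the pan, +y left, z up.
- pan (a point): Centre of the pan's floor, 45 mm above the table, axes as the fire's. Inside the pan measures 168 mm (x) by 236 mm (y), 55 mm deep to the rim; walls 17 to 22 mm thick (100 mm deck at -x). On the floor: two burner tubes along y, 14 mm high, 180 mm long, at x = -35 and 35 mm, and a cross tube; in the corner x = -70, y = 104 mm a spark electrode 35 mm high.
- knob_grip (a point): Centre of the black knob's grip bar, on its axis, 22 mm above the deck, 141.5 mm in front (-x) and 55 mm to the right (-y) of the pan's centre. x runs along the bar and turns with it (white line at +x), z up is the turning axis. Bar 54 mm long, 14 wide, 24 high (12 above and below this point); under it a round skirt 52 mm across, its top 11 mm above the deck.
- knob (a joint): Knob angle in rad, growing anticlockwise seen from above. Two sprung seats: off at 0 (bar along the fire's x, white line to the pan) and ignition at 1.3, each held against a stop. The crest is at 0.65: short of it the knob springs back, past it it clicks over to the other seat and stays there. Needs at most about 0.15 N m either way. Starts at off.
- tin: Open steel tin with the lava stones in it, loose, standing upright on the table; 68 mm across, 85 mm high, straight sides, wall 3 mm, base 4 mm, about 0.13 kg empty. Origin: centre of its underside; z along its axis to the open mouth.
- jar: Sealed can, 62 mm across and 85 mm high, with a lid and paper label; not part of the job, leave it alone. Origin: centre of its underside.
- screwdriver: Screwdriver lying on the table, 200 mm long; leave it alone.
- brush: Brush lying on the table, 200 mm long; leave it alone.
- stone1: Dark lava stone, a rough lump about 23 mm across and 20 mm high, 20 g, in the tin at the start (7 to 9 stones are present). Origin: its centre.
- stone2: Dark lava stone, a rough lump about 23 mm across and 20 mm high, 20 g, in the tin at the start. Origin: its centre.
- stone3: Dark lava stone, a rough lump about 23 mm across and 20 mm high, 20 g, in the tin at the start. Origin: its centre.
- stone4: Dark lava stone, a rough lump about 23 mm across and 20 mm high, 20 g, in the tin at the start. Origin: its centre.
- stone5: Dark lava stone, a rough lump about 23 mm across and 20 mm high, 20 g, in the tin at the start. Origin: its centre.
- stone6: Dark lava stone, a rough lump about 23 mm across and 20 mm high, 20 g, in the tin at the start. Origin: its centre.
- stone7: Dark lava stone, a rough lump about 23 mm across and 20 mm high, 20 g, in the tin at the start. Origin: its centre.
- stone8: Dark lava stone, a rough lump about 23 mm across and 20 mm high, 20 g, in the tin at the start. Origin: its centre.
- stone9: Dark lava stone, a rough lump about 23 mm across and 20 mm high, 20 g, in the tin at the start. Origin: its centre.
- log1: Brown ceramic log, a split billet 125 mm long (own x), 32 mm wide (y), 30 mm high (z), about 0.18 kg, loose and lying flat on the table at one side of the fire (3 or 4 logs are present). Origin: its centre.
- log2: Brown ceramic log, a split billet 125 mm long (own x), 32 mm wide (y), 30 mm high (z), about 0.18 kg, loose and lying flat on the table at one side of the fire. Origin: its centre.
- log3: Brown ceramic log, a split billet 125 mm long (own x), 32 mm wide (y), 30 mm high (z), about 0.18 kg, loose and lying flat on the table at one side of the fire. Origin: its centre.
- log4: Brown ceramic log, a split billet 125 mm long (own x), 32 mm wide (y), 30 mm high (z), about 0.18 kg, loose and lying flat on the table at one side of the fire. Origin: its centre.
Things that resemble listed ones, but are neither listed nor needed, are in the scene too. Several things have the shape of the tin; the one meant has the colours described above.

How it is judged (in metres and radians):
On the way, in this order (a step that is already met when the one before it is completed fails the run):
1. every stone lies in the burner pan (x of stone1 in the frame of pan between -0.084 and 0.084 m and y of stone1 in the frame of pan between -0.118 and 0.118 m and z of stone1 in the frame of pan between 0 and 0.06 m and x of stone2 in the frame of pan between -0.084 and 0.084 m and y of stone2 in the frame of pan between -0.118 and 0.118 m and z of stone2 in the frame of pan between 0 and 0.06 m and x of stone3 in the frame of pan between -0.084 and 0.084 m and y of stone3 in the frame of pan between -0.118 and 0.118 m and z of stone3 in the frame of pan between 0 and 0.06 m and x of stone4 in the frame of pan between -0.084 and 0.084 m and y of stone4 in the frame of pan between -0.118 and 0.118 m and z of stone4 in the frame of pan between 0 and 0.06 m and x of stone5 in the frame of pan between -0.084 and 0.084 m and y of stone5 in the frame of pan between -0.118 and 0.118 m and z of stone5 in the frame of pan between 0 and 0.06 m and x of stone6 in the frame of pan between -0.084 and 0.084 m and y of stone6 in the frame of pan between -0.118 and 0.118 m and z of stone6 in the frame of pan between 0 and 0.06 m and x of stone7 in the frame of pan between -0.084 and 0.084 m and y of stone7 in the frame of pan between -0.118 and 0.118 m and z of stone7 in the frame of pan between 0 and 0.06 m and x of stone8 in the frame of pan between -0.084 and 0.084 m and y of stone8 in the frame of pan between -0.118 and 0.118 m and z of stone8 in the frame of pan between 0 and 0.06 m and x of stone9 in the frame of pan between -0.084 and 0.084 m and y of stone9 in the frame of pan between -0.118 and 0.118 m and z of stone9 in the frame of pan between 0 and 0.06 m), for 0.2 s.
2. every log lies released in the pan, running front to back (all of step 1 and x of log1 in the frame of pan between -0.032 and 0.032 m and y of log1 in the frame of pan between -0.108 and 0.108 m and z of log1 in the frame of pan between 0.01 and 0.08 m and angle between the x axis of each of log1, log2, log3, log4 and the x axis of pan, either way round below 0.45 rad and angle between log1's own x axis and vertical between 1.15 and 1.99 rad and linear speed of each of log1, log2, log3, log4 below 0.05 m/s and contact force between the fingers and log1 below 0.1 N and x of log2 in the frame of pan between -0.032 and 0.032 m and y of log2 in the frame of pan between -0.108 and 0.108 m and z of log2 in the frame of pan between 0.01 and 0.08 m and angle between log2's own x axis and vertical between 1.15 and 1.99 rad and contact force between the fingers and log2 below 0.1 N and x of log3 in the frame of pan between -0.032 and 0.032 m and y of log3 in the frame of pan between -0.108 and 0.108 m and z of log3 in the frame of pan between 0.01 and 0.08 m and angle between log3's own x axis and vertical between 1.15 and 1.99 rad and contact force between the fingers and log3 below 0.1 N and x of log4 in the frame of pan between -0.032 and 0.032 m and y of log4 in the frame of pan between -0.108 and 0.108 m and z of log4 in the frame of pan between 0.01 and 0.08 m and angle between log4's own x axis and vertical between 1.15 and 1.99 rad and contact force between the fingers and log4 below 0.1 N), for 0.3 s.
3. the knob has clicked over into the ignition position (value of joint knob above 1.1 rad), for 0.3 s.
At the end, for the whole second after the job is handed in: Every stone is between the pan's walls, at most 60 mm above its floor; every log is at rest in the pan, its centre within 32 mm (x), 108 mm (y) of the middle and under 80 mm above the floor, within 0.45 rad of the pan's x and 0.42 of level; knob within 0.12 rad of off; tin upright on the table (all of step 2 and value of joint knob below 0.12 rad and angle between tin's own z axis and vertical below 0.15 rad and height (world z) of tin below 0.012 m and linear speed of tin below 0.05 m/s); the robot touches nothing.
It fails at once if the sealed can is moved by more than 25 mm (distance of jar from where it was at the start of the episode above 0.025 m).
It fails at once if the screwdriver is moved by more than 25 mm (distance of screwdriver from where it was at the start of the episode above 0.025 m).
It fails at once if the brush is moved by more than 25 mm (distance of brush from where it was at the start of the episode above 0.025 m).
It fails at once if a log is dropped or thrown (moves faster than 0.75 m/s while the gripper does not hold it) ((linear speed of log1 above 0.75 m/s and contact force between the fingers and log1 below 0.1 N) or (linear speed of log2 above 0.75 m/s and contact force between the fingers and log2 below 0.1 N) or (linear speed of log3 above 0.75 m/s and contact force between the fingers and log3 below 0.1 N) or (linear speed of log4 above 0.75 m/s and contact force between the fingers and log4 below 0.1 N)).
Of log1, log2, log3, log4 only 3 to 4 are there at a start; the rules pass over those that are not, and their reading is None.
Of stone7, stone8, stone9 only 1 to 3 are there at a start; the rules pass over those that are not, and their reading is None.
At some moment in a run one of log1, log2, log3, log4 may be knocked a few centimetres aside while the robot is not near it.
It also fails if it takes over 210 s, if anything falls off the work surface, if the arm or the gripper's body presses on something with over 40 N, if the wrist force passes 120 N, or if a joint passes its speed limit or range.

ROBOT

A 7-joint arm with a two-finger parallel gripper is mounted at the origin on the work surface. World frame = base frame: x ahead of the robot, y to its left, z up, the work surface at z = 0. Lengths are in mm, angles in rad, forces in N, time in s.
With the tool pointing down it reaches from about 400 to 925 mm from the base axis. Payload 5.6 kg.
Tool frame: the origin (TCP) lies at the very end of the fingers, on their centre line; the grasp point (between the pads) lies 19 mm behind it; z points along the fingers, x is the direction in which the jaws open and shut, and the axes are right-handed (so a half turn about z gives the same grasp; the last joint's range is limited). The gripper opens to 85 mm and grips with 20 to 120 N. Pads are 22 mm wide; open, the fingers measure 114 mm over their backs; the gripper's body (76 mm by 85 mm) begins 54 mm behind the grasp point. The pads swing forward as they close: fully open they stand 13 mm farther back than shut.
Start: joints at [1.067, 0.468, -0.012, 1.603, 0.006, 1.071, -0.056], TCP at [288.994, -582.229, 231.29] pointing down, gripper open.
Joint ranges: [-2.53, 2.53], [-0.31, 2.02], [-1.57, 1.55], [0.28, 2.44], [-1.29, 4.43], [0.15, 1.84], [-2.92, 2.92]. Speed limits (rad/s): [2.57, 2.57, 3.14, 3.14, 3.14, 3.14, 3.14].

INTERFACE

Orientations are given as [roll, pitch, yaw] about the fixed x, y, z axes, in that order (R = Rz(yaw) Ry(pitch) Rx(roll)).
In Python, from station import status, vision, ticket gives the robot as it stands.
- The arm moves only by the shell command python3 -m handwheel 'ROWS' [OPENING] [FORCE]. ROWS is JSON, a list of rows, each a list of 4 numbers: the shift along the world's x, y, z in m, then the turn about the world's z in rad. A call has 1 to 5 rows; each row shifts and turns the pose as measured when the row begins; what a row does not reach is not made up. A row lasts 1/10 s, in which the tool goes at most 50 mm and 8.59 degrees, less where a joint would pass 70% of its speed; a pose out of reach is approached as far as the arm can. A call with a gripper value outside its range is refused whole. OPENING is the opening in per cent of the stroke, from 0 (shut) to 100 (fully open), set as the call begins (- or left out, the last holds). The fingers move at their own pace and stop on an object; FORCE is the grip in N (left out, the last holds). Time passes only in rows, so rows that do not move let the fingers close. It gives the time, the measured TCP pose, the force and the opening at its end, in the units of the state.
- status.get_obs(): the state, without advancing time (a new reading comes with each control period).
- vision.camera(name): name is "scene" or "top" or "wrist"; returns a dict with "color" (420x560x3 uint8, blue, green, red), "fx", "fy", "cx", "cy" (pixels), "world_from_camera" (4x4, takes a point from camera to world coordinates). Camera axes: x right, y up, looking along -z (the intrinsics and any distortion apply to the point x, -y, -z); pixel columns grow to the right and rows downward; lengths in mm; the calibration is good to about 2 mm. A picture is of the moment at which its call begins. There is no depth.
- ticket.sign_off(): hands the job in, once; it reports no verdict.
The state is a dict: "t": time; "joint_positions": joint angles; "joint_velocities": joint speeds; "effort": joint torques, N m; "tcp_pos": TCP position; "ee_rot": TCP orientation; "ft_force": force on the tool from outside, world axes, zero at the start; "moment": the same for the moment, N m; "opening": opening from 0.0 (shut) to 1.0 (fully open).
Only numpy, scipy, OpenCV 4.12 (cv2) and the standard library are available. Lean on these libraries where they do the work, as an engineer would, in place of code of your own. Each camera call takes 0.05 s, during which the arm holds its last target.

## Working session

There is one attempt and no reset: what is moved stays moved. The work goes in short steps, Python scripts to look and compute and a shell command to move; the robot and the scene stay as the last step left them, time stands still between calls to the robot, and variables do not carry over. Pictures are saved under pics/ and viewed, and the job is handed in when it is done.

```bash
ls -la; mkdir -p pics; cat > h.py <<'E'
import numpy as np, cv2
from station import status, vision
def shot(name,fn):
    c=vision.camera(name); cv2.imwrite('pics/'+fn+'.png',c['color']); np.savez('pics/'+fn+'.npz',**c); return c
def load(fn): return dict(np.load('pics/'+fn+'.npz'))
def ray(c,u,v):
    M=c['world_from_camera']; d=np.array([(u-c['cx'])/c['fx'],-(v-c['cy'])/c['fy'],-1.0])
    return M[:3,3], M[:3,:3]@d
def onz(c,u,v,z):
    o,d=ray(c,u,v); return o+d*(z-o[2])/d[2]
def tri(obs):
    A=np.zeros((3,3));b=np.zeros(3)
    for c,u,v in obs:
        o,d=ray(c,u,v); d=d/np.linalg.norm(d); P=np.eye(3)-np.outer(d,d); A+=P;b+=P@o
    p=np.linalg.solve(A,b)
    r=[np.linalg.norm((np.eye(3)-np.outer(d/np.linalg.norm(d),d/np.linalg.norm(d)))@(p-o)) for o,d in [ray(*x) for x in obs]]
    return p,r
def proj(c,p):
    M=c['world_from_camera']; q=M[:3,:3].T@(np.asarray(p,float)-M[:3,3]); return c['cx']+c['fx']*q[0]/-q[2], c['cy']-c['fy']*q[1]/-q[2]
E
python3 - <<'E'
from h import *
for n in ['scene','top','wrist']:
    c=shot(n,n+'0'); print(n,[k for k in c if k not in('color','world_from_camera')],c['fx'],c['cx'],c['cy'],c['world_from_camera'].round(3).tolist())
s=status.get_obs(); print(s)
E
```

```text
total 12
drwxr-xr-x  3 agent agent 4096 Dec  7 00:56 .
drwxr-xr-x 23 root  root  4096 Dec  7 00:56 ..
drwxr-xr-x  2 agent agent 4096 Dec  7 00:56 pics
scene ['fx', 'fy', 'cx', 'cy'] 451.8645247172396 281.23446479311974 197.47839825832685 [[-0.834, -0.308, 0.458, 1051.795], [0.551, -0.478, 0.684, 782.575], [0.009, 0.823, 0.569, 752.791], [0.0, 0.0, 0.0, 1.0]]
top ['fx', 'fy', 'cx', 'cy'] 466.56638081691915 282.45218793231004 210.78141347272933 [[0.027, 0.999, -0.047, 429.315], [-0.999, 0.028, 0.017, 12.925], [0.018, 0.047, 0.999, 1285.525], [0.0, 0.0, 0.0, 1.0]]
wrist ['fx', 'fy', 'cx', 'cy'] 294.2369807731505 277.2781138809618 205.418405714829 [[0.445, 0.847, 0.289, 363.209], [-0.895, 0.422, 0.142, -544.648], [-0.002, -0.322, 0.947, 372.529], [0.0, 0.0, 0.0, 1.0]]
{'t': 0.15, 'joint_positions': array([ 1.06699234,  0.46818503, -0.01162624,  1.60340885,  0.00601133,
        1.07142612, -0.05625813]), 'joint_velocities': array([ 0.00109801, -0.00064773,  0.00135598, -0.0043312 ,  0.0014209 ,
       -0.00076614, -0.00067469]), 'effort': array([ 9.18059704e-04, -5.32796681e+01,  2.17908283e-02, -2.51555496e+01,
        1.15266780e-02,  5.57616979e-03, -1.38204072e-05]), 'tcp_pos': array([ 288.79457845, -581.8344883 ,  230.55193612]), 'ee_rot': array([ 3.14148761e+00,  1.38888445e-03, -1.10998930e+00]), 'ft_force': array([-0.09006708, -1.28180052,  0.83858958]), 'moment': array([-0.01523704, -0.01686872, -0.03279007]), 'opening': 0.9953223718237237}
```

```bash
python3 - <<'E'
from h import *
c=load('top0'); s=load('scene0')
pts={'tin':(174,258,85),'yellow':(200,215,85),'logA':(148,178,30),'logB':(147,220,30),'logC':(406,192,30),'logD':(410,222,30),'jar':(395,266,85),'ring':(247,270,30),'knob':(317,212,130),
'TLrim':(231,130,100),'TRrim':(337,119,100),'BL':(243,238,100),'BR':(350,224,100),'driver':(128,146,5),'brush':(450,155,10)}
for k,(u,v,z) in pts.items(): 
    p=onz(c,u,v,z); print(k,p.round(0), np.round(np.hypot(p[0],p[1])), np.round(proj(s,p)))
a=cv2.resize(c['color'][90:300,80:360],None,fx=2.8,fy=2.8,interpolation=cv2.INTER_CUBIC); cv2.imwrite('pics/topcrop.png',a)
a=cv2.resize(s['color'][140:300,180:440],None,fx=3,fy=3,interpolation=cv2.INTER_CUBIC); cv2.imwrite('pics/scenecrop.png',a)
E
```

```text
tin [358. 266.  85.] 446.0 [405. 236.]
yellow [470. 204.  85.] 512.0 [351. 238.]
logA [567. 356.  30.] 670.0 [361. 315.]
logB [454. 354.  30.] 576.0 [400. 293.]
logC [ 549. -342.   30.] 647.0 [215. 166.]
logD [ 468. -354.   30.] 587.0 [236. 158.]
jar [ 352. -301.   85.] 463.0 [275. 140.]
ring [328.  82.  30.] 338.0 [360. 211.]
knob [484. -92. 130.] 492.0 [276. 167.]
TLrim [689. 130. 100.] 701.0 [253. 250.]
TRrim [ 726. -141.  100.] 739.0 [186. 196.]
BL [414.  91. 100.] 424.0 [339. 201.]
BR [ 457. -180.  100.] 491.0 [267. 161.]
driver [657. 421.   5.] 780.0 [347. 367.]
brush [ 657. -469.   10.] 807.0 [168. 164.]
```

```bash
python3 -m handwheel '[[0.012,0.03,0.035,0],[0.012,0.03,0.035,0],[0.012,0.04,0.02,0],[0.012,0.045,0.01,0],[0.012,0.045,0.01,0]]' 100 20; python3 -m handwheel '[[0.012,0.045,0.01,0],[0.012,0.045,0.01,0],[0.012,0.045,0.01,0],[0.012,0.045,0.01,0],[0.012,0.045,0.01,0]]'
```

```text
t: 0.65
tcp_pos: [344.3, -389.8, 337.8]
ee_rot: [3.138, 0.01, -1.123]
ft_force: [0.4, 0.4, -0.1]
opening: 1.0
t: 1.15
tcp_pos: [404.3, -154.8, 389.9]
ee_rot: [3.138, 0.008, -1.124]
ft_force: [1.0, -0.3, -0.1]
opening: 1.002
```

```bash
python3 -m handwheel '[[0,0.045,0,0.15],[0,0.045,0,0.15],[0,0.045,0,0.15],[0,0.045,0,0.15],[0,0.045,0,0.15]]'; python3 -m handwheel '[[-0.05,0,0,0],[-0.05,0,0,0],[-0.05,0,0,0]]'; python3 -c "
from h import *
s=status.get_obs();print(s['joint_positions'].round(3))"; python3 -m handwheel '[[-0.05,0,0,0],[-0.05,0,0,0],[-0.05,0,0,0]]';python3 -c "
from h import *
s=status.get_obs();print(s['joint_positions'].round(3))"
```

```text
t: 1.65
tcp_pos: [403.7, 80.0, 391.6]
ee_rot: [3.139, 0.003, -0.368]
ft_force: [0.7, -0.2, 0.7]
opening: 0.999
t: 1.95
tcp_pos: [293.4, 84.6, 389.0]
ee_rot: [3.139, 0.01, -0.362]
ft_force: [1.2, -0.7, 1.4]
opening: 1.0
[ 0.182 -0.301 -0.42   2.065 -0.128  1.364 -0.555]
t: 2.25
tcp_pos: [255.5, 106.2, 366.8]
ee_rot: [3.118, 0.069, -0.334]
ft_force: [-1.9, 2.4, -0.1]
opening: 0.997
[-0.065 -0.305 -0.307  2.128 -0.119  1.375 -0.661]
```

```bash
python3 -m handwheel '[[0.05,0,0,0],[0.05,0,0,0],[0.05,0,0.0,0],[0.05,0,0.0,0],[0.04,0,0.03,0]]';  python3 -m handwheel '[[0.0,0,0.05,0],[0.0,0,0.05,0],[0.0,0,0.05,0],[0.0,0,0.05,0],[0,0,0.05,0]]';python3 -m handwheel '[[0.0,0,0.05,0],[0.0,0,0.05,0],[0.0,0,0.05,0],[0.0,0,0.05,0],[0,0,0.05,0]]';python3 -c "
from h import *
s=status.get_obs();print(s['joint_positions'].round(3))"
```

```text
t: 2.75
tcp_pos: [489.5, 115.4, 392.4]
ee_rot: [3.112, 0.072, -0.3]
ft_force: [-0.1, 1.3, 0.2]
opening: 1.001
t: 3.25
tcp_pos: [494.2, 114.2, 599.2]
ee_rot: [3.111, 0.07, -0.304]
ft_force: [-0.3, 0.2, -0.8]
opening: 1.003
t: 3.75
tcp_pos: [488.8, 113.7, 666.5]
ee_rot: [-3.11, -0.049, -0.307]
ft_force: [-0.1, 1.7, -0.6]
opening: 0.997
[-1.059  0.043  0.826  1.212 -0.035  1.842 -0.55 ]
```

```bash
python3 -m handwheel '[[0.0,0,0.05,0],[0.0,0,0.05,0],[0.0,0,0.05,0],[0.0,0,0.05,0],[0,0,0.05,0]]';python3 -c "
from h import *
s=status.get_obs();print(s['joint_positions'].round(3))"
```

```text
t: 4.25
tcp_pos: [490.7, 118.2, 766.1]
ee_rot: [-2.992, -0.221, -0.314]
ft_force: [-0.1, -0.2, 0.1]
opening: 0.997
[-0.891 -0.002  0.596  1.035  0.003  1.842 -0.592]
```

```bash
python3 -m handwheel '[[-0.02,0,-0.045,0],[-0.02,0,-0.045,0],[-0.02,0,-0.045,0],[-0.02,0,-0.045,0],[-0.02,0,-0.045,0]]' 80 ;python3 -m handwheel '[[-0.03,0,-0.04,0],[-0.03,0,-0.04,0],[-0.03,0,-0.04,0],[-0.03,0,-0.04,0],[-0.03,0,-0.04,0]]';python3 -c "
from h import *
s=status.get_obs();print(s['joint_positions'].round(3))
shot('scene','s1')
from scipy.spatial.transform import Rotation as R
print(R.from_euler('xyz',s['ee_rot']).as_matrix()[:,2])"
```

```text
t: 4.75
tcp_pos: [400.8, 117.4, 566.8]
ee_rot: [-2.984, -0.237, -0.319]
ft_force: [-0.8, 1.0, 0.9]
opening: 0.801
t: 5.25
tcp_pos: [372.8, 119.7, 485.7]
ee_rot: [-3.008, -0.222, -0.341]
ft_force: [-0.5, -3.1, 0.3]
opening: 0.802
[-0.129 -0.308 -0.221  1.901 -0.031  1.285 -0.67 ]
[ 0.25019001  0.05233508 -0.96678126]
```

```bash
cat > p.py <<'E'
from h import *
from scipy.spatial.transform import Rotation as R
s=status.get_obs();M=R.from_euler('xyz',s['ee_rot']).as_matrix();print('t',round(s['t'],2),'q',s['joint_positions'].round(2),'tcp',s['tcp_pos'].round(1),'z',M[:,2].round(3),'jaw',np.arctan2(M[1,0],M[0,0]).round(3),'op',s['opening'].round(3),'F',s['ft_force'].round(1))
E
python3 -m handwheel '[[-0.05,0,0,0],[-0.05,0,0,0],[-0.05,0,0,0],[-0.05,0,0,0],[-0.05,0,0,0]]' >/dev/null;python3 p.py;  python3 -m handwheel '[[-0.05,0,0,0],[-0.05,0,0,0],[-0.05,0,0,0],[-0.05,0,0,0],[-0.05,0,0,0]]'>/dev/null;python3 p.py
```

```text
Traceback (most recent call last):
  File "p.py", line 3, in <module>
    s=status.get_obs();M=R.from_euler('xyz',s['ee_rot']).as_matrix();print('t',round(s['t'],2),'q',s['joint_positions'].round(2),'tcp',s['tcp_pos'].round(1),'z',M[:,2].round(3),'jaw',np.arctan2(M[1,0],M[0,0]).round(3),'op',s['opening'].round(3),'F',s['ft_force'].round(1))
                                                                                                                                                                                                                               ^^^^^^^^^^^^^^^^^^
AttributeError: 'float' object has no attribute 'round'
Traceback (most recent call last):
  File "p.py", line 3, in <module>
    s=status.get_obs();M=R.from_euler('xyz',s['ee_rot']).as_matrix();print('t',round(s['t'],2),'q',s['joint_positions'].round(2),'tcp',s['tcp_pos'].round(1),'z',M[:,2].round(3),'jaw',np.arctan2(M[1,0],M[0,0]).round(3),'op',s['opening'].round(3),'F',s['ft_force'].round(1))
                                                                                                                                                                                                                               ^^^^^^^^^^^^^^^^^^
AttributeError: 'float' object has no attribute 'round'
```

```bash
sed -i "s/s\['opening'\].round(3)/round(s['opening'],3)/" p.py; python3 p.py
```

```text
t 6.3 q [-0.61 -0.31 -0.24  2.07 -0.    1.35 -1.11] tcp [225.3 211.8 395.8] z [ 0.062 -0.034 -0.997] jaw -0.271 op 0.799 F [-3.8  2.3  0.4]
```

```bash
python3 -m handwheel '[[-0.04,-0.02,0,0],[-0.04,-0.02,0,0]]' >/dev/null;python3 p.py;  python3 -m handwheel '[[0.05,0.02,0,0.1],[0.05,0.02,0,0.1],[0.05,0.02,-0.02,0.1],[0.02,0.02,-0.04,0.1],[0.0,0.0,-0.04,0]]' 100 >/dev/null;python3 p.py
```

```text
t 6.5 q [-0.6  -0.31 -0.3   2.11 -0.02  1.36 -1.15] tcp [196.8 212.2 377.4] z [ 0.029 -0.069 -0.997] jaw -0.264 op 0.799 F [-2.5  1.5  0.2]
t 7.0 q [-0.6   0.1  -0.26  1.97  0.12  1.05 -0.71] tcp [354.5 307.  284.3] z [ 0.07  -0.034 -0.997] jaw 0.2 op 1.001 F [-0.8  0.2 -1.3]
```

```bash
python3 -c "
from h import *
shot('wrist','w1')"; python3 -m handwheel '[[0.0,-0.04,0,0],[0,-0.04,0,0],[0,-0.03,0,0]]' ;python3 -c "
from h import *
shot('wrist','w2'); shot('scene','s2')
a=load('w1')['color'];b=load('w2')['color'];cv2.imwrite('pics/w12.png',cv2.resize(np.hstack([a,b]),None,fx=.7,fy=.7))"; python3 p.py
```

```text
t: 7.35
tcp_pos: [346.7, 196.9, 276.5]
ee_rot: [3.088, -0.044, 0.217]
ft_force: [0.5, 0.9, 0.4]
opening: 1.001
t 7.45 q [-0.47 -0.03 -0.17  2.12  0.07  1.03 -0.47] tcp [347.1 195.1 276.9] z [ 0.055 -0.044 -0.998] jaw 0.212 op 0.999 F [-0.7 -0.1 -0.5]
```

```bash
python3 - <<'E'
from h import *
a=load('w1')['color'][140:240,210:310];b=load('w2')['color'][55:155,240:340];c=load('top0')['color'][235:285,148:198];d=load('s2')['color'][220:280,380:440]
cv2.imwrite('pics/tins.png',np.hstack([cv2.resize(x,(390,390),interpolation=cv2.INTER_CUBIC) for x in (a,b)]))
cv2.imwrite('pics/tins2.png',np.hstack([cv2.resize(x,(390,390),interpolation=cv2.INTER_CUBIC) for x in (c,d)]))
E
python3 - <<'E'
from h import *
o=[(load('w1'),262.8,194.9),(load('w2'),293.8,100.6),(load('top0'),172.4,259.4),(load('s2'),410,238.3)]
print(tri(o)); print(tri(o[:2]),tri(o[2:]))
for x in o: print(onz(*x,85).round(1))
E
```

```text
(array([354.64268983, 275.84643028,  81.27396734]), [np.float64(1.3988678848546607), np.float64(3.1018625083631894), np.float64(4.637532294440329), np.float64(2.040383672011151)])
(array([355.12923687, 278.87431185,  87.40955635]), [np.float64(0.10065200707669718), np.float64(0.10065200707672026)]) (array([352.39416501, 273.23700708,  79.66959483]), [np.float64(2.3784009821381047), np.float64(2.378400982138165)])
[355.4 278.   85. ]
[355.3 278.8  85. ]
[354.4 270.3  85. ]
[355.8 278.6  85. ]
```

```bash
python3 -m handwheel '[[0.025,-0.035,0.02,-0.15],[0.025,-0.035,0.02,-0.15],[0.025,-0.035,0.02,-0.15],[0.025,-0.035,0.02,-0.15],[0.025,-0.035,0.02,-0.15]]'>/dev/null; python3 p.py; python3 -m handwheel '[[0,0,0.04,-0.15],[0,0,0.04,-0.15],[0,0,0.04,-0.15],[0,0,0.04,-0.15],[0,0,0.04,-0.15]]'>/dev/null; python3 p.py;
```

```text
t 7.95 q [-0.24  0.02  0.07  1.83  0.07  1.29 -0.72] tcp [470.5  25.9 385.5] z [ 0.014 -0.064 -0.998] jaw -0.532 op 1.001 F [2.1 0.9 0.2]
t 8.45 q [-0.25  0.03  0.09  1.37  0.05  1.79 -1.43] tcp [469.8  27.7 596.7] z [-0.033 -0.053 -0.998] jaw -1.282 op 1.0 F [ 1.1 -0.9  0.7]
```

```bash
sed -i "s/'op',/'jawz',M[2,0].round(3),'op',/" p.py;  python3 -m handwheel '[[0,-0.01,0.01,-0.14],[0,-0.01,0.01,-0.12]]'>/dev/null; python3 p.py;
```

```text
t 8.65 q [-0.25  0.03  0.14  1.3   0.03  1.84 -1.65] tcp [470.1  12.5 623.7] z [-0.032 -0.039 -0.999] jaw -1.543 jawz 0.038 op 1.0 F [-1.  -0.7 -1.3]
```

```bash
python3 -m handwheel '[[0,0,0.05,-0.09],[0,0,0.05,0],[0,0,0.05,0],[0,0,0.05,0],[0,0,0.05,0]]'>/dev/null; python3 p.py; python3 -m handwheel '[[0,0,0.05,0],[0,0,0.05,0],[0,0,0.05,0],[0,0,0.05,0],[0,0,0.05,0]]'>/dev/null; python3 p.py;python3 -m handwheel '[[0,0,0.05,0],[0,0,0.05,0],[0,0,0.05,0],[0,0,0.05,0],[0,0,0.05,0]]'>/dev/null; python3 p.py;
```

```text
t 9.15 q [-0.   -0.01 -0.13  1.14  0.03  1.84 -1.7 ] tcp [473.7  18.1 717. ] z [ 0.166 -0.012 -0.986] jaw -1.588 jawz 0.009 op 0.998 F [ 0.2 -0.9  0.3]
t 9.65 q [ 0.57 -0.01 -0.69  0.92  0.03  1.84 -1.67] tcp [470.8  25.6 822.8] z [ 0.372  0.016 -0.928] jaw -1.552 jawz -0.009 op 0.999 F [-0.7 -0.7  0.2]
t 10.15 q [ 0.49 -0.   -0.65  0.7   0.04  1.84 -1.65] tcp [463.5  31.9 928.2] z [ 0.561  0.044 -0.827] jaw -1.519 jawz -0.017 op 1.002 F [-0.2  0.2  0.1]
```

```bash
python3 -m handwheel '[[-0.005,0.01,-0.048,0.0],[-0.005,0.01,-0.048,0.0],[-0.005,0.02,-0.045,0.1],[-0.005,0.02,-0.045,0.1],[-0.005,0.02,-0.045,0.14]]'>/dev/null; python3 p.py; python3 -m handwheel '[[-0.005,0.01,-0.045,0.15],[-0.005,0.01,-0.045,0.15],[-0.005,0.01,-0.045,0.15],[-0.005,0.01,-0.045,0.15],[-0.005,0.01,-0.045,0.15]]'>/dev/null; python3 p.py;
```

```text
t 10.65 q [ 0.21 -0.31 -0.3   1.44 -0.24  1.38 -1.36] tcp [440.5 113.8 743.9] z [ 0.55   0.205 -0.809] jaw -1.226 jawz -0.009 op 1.003 F [-0.9  0.4  0. ]
t 11.15 q [-0.06 -0.26 -0.08  1.9  -0.57  1.17 -0.47] tcp [420.  185.5 524.5] z [ 0.269  0.522 -0.81 ] jaw -0.467 jawz 0.006 op 0.999 F [ 0.5 -0.6 -0. ]
```

```bash
python3 -m handwheel '[[-0.012,0.01,-0.045,0.15],[-0.012,0.01,-0.045,0.15],[-0.012,0.01,-0.04,0.15],[-0.012,0.0,-0.03,0.15],[-0.0,0.0,-0.02,0]]'>/dev/null; python3 p.py; python3 -c "
from h import *
shot('wrist','w3')
shot('scene','s3')"
```

```text
t 11.65 q [-0.18 -0.05 -0.01  2.13 -0.71  1.12  0.3 ] tcp [364.  225.3 342.2] z [-0.069  0.586 -0.808] jaw 0.144 jawz 0.02 op 1.001 F [ 0.6 -1.   1.1]
```

```bash
python3 -m handwheel '[[-0.003,0.018,-0.04,0],[-0.003,0.018,-0.04,0],[-0.003,0.018,-0.04,0],[-0.002,0.018,-0.04,0],[0,0,-0.02,0]]' 100 40 >/dev/null; python3 p.py; python3 -c "
from h import *
shot('wrist','w4')
shot('scene','s4')
a=load('w4')['color'];b=load('s4')['color'];cv2.imwrite('pics/ws4.png',cv2.resize(np.hstack([a,b]),None,fx=.7,fy=.7))"
```

```text
t 12.25 q [-0.27  0.25 -0.14  2.29 -1.05  0.67  0.63] tcp [360.1 306.8 172.6] z [-0.048  0.596 -0.801] jaw 0.148 jawz 0.05 op 0.999 F [ 0.2 -0.   0.1]
```

```bash
python3 -m handwheel '[[0,-0.006,-0.01,-0.15],[0.0,-0.006,-0.01,-0.15],[0,0,-0.005,0]]' >/dev/null; python3 p.py
```

```text
t 12.65 q [-0.05  0.25 -0.4   2.38 -1.26  0.45  0.64] tcp [364.  300.  156.3] z [ 0.102  0.594 -0.798] jaw -0.093 jawz 0.058 op 0.997 F [ 0.8 -1.1  0.2]
```

```bash
python3 -m handwheel '[[0.02,-0.01,0.045,-0.1],[0.02,-0.01,0.045,-0.15],[0.0,-0.01,0.03,-0.15],[0.0,0.0,0.02,-0.15],[0,0,0.02,-0.15]]' >/dev/null; python3 p.py;python3 -m handwheel '[[0.0,0,0.0,-0.15],[0.0,-0.0,0.0,-0.15],[0.0,-0.00,0.0,-0.15],[0.0,0.0,0.0,-0.15],[0,0,0.0,-0.15]]' >/dev/null; python3 p.py
```

```text
t 13.15 q [-0.11 -0.11 -0.39  2.33 -0.75  0.4  -0.46] tcp [400.9 276.7 285.9] z [ 0.377  0.471 -0.797] jaw -0.599 jawz 0.058 op 1.0 F [ 1.  -0.3 -0.1]
t 13.65 q [ 0.3  -0.19 -0.94  2.31 -0.11  0.32 -1.56] tcp [400.7 275.8 293.6] z [ 0.529  0.275 -0.803] jaw -1.001 jawz 0.066 op 1.0 F [-1.   0.3 -0.3]
```

```bash
python3 -m handwheel '[[0.0,0,0.0,-0.15],[0.0,-0.0,0.0,-0.15],[0.0,-0.00,0.0,-0.15],[0.0,0.0,0.0,-0.15],[0,0,0.0,-0.15]]' >/dev/null; python3 p.py;python3 -m handwheel '[[0.0,0,0.0,-0.15],[0.0,-0.0,0.0,-0.15],[0.0,-0.00,0.0,-0.15],[0.0,0.0,0.0,-0.15],[0,0,0.0,-0.15]]' >/dev/null; python3 p.py
```

```text
t 14.15 q [ 0.82 -0.31 -1.57  2.16  0.36  0.61 -2.65] tcp [401.7 275.5 301.5] z [ 0.595 -0.082 -0.799] jaw -1.607 jawz 0.075 op 1.002 F [-42.9  55.1 -37.1]
t 14.65 q [ 1.01 -0.31 -1.57  1.93  0.26  1.11 -2.92] tcp [411.  192.4 379.5] z [ 0.37  -0.369 -0.853] jaw -2.256 jawz 0.06 op 0.997 F [0.7 0.  0. ]
```

```bash
python3 -c "
from h import *
shot('top','t5')
shot('scene','s5')
a=load('t5')['color'];b=load('s5')['color'];cv2.imwrite('pics/ws5.png',cv2.resize(np.hstack([a,b]),None,fx=.7,fy=.7))"
python3 -m handwheel '[[0.02,-0.02,0.01,0.15],[0.02,-0.02,0.01,0.15],[0.02,-0.02,0.0,0.15],[0.02,-0.02,0.0,0.15],[0.02,-0.02,0,0.15]]' >/dev/null; python3 p.py;python3 -m handwheel '[[0.0,0,0.0,0.15],[0.0,-0.0,0.0,0.15],[0.0,-0.00,0.0,0.15],[0.0,0.0,0.0,0.15],[0,0,0.0,0.15]]' >/dev/null; python3 p.py;python3 -m handwheel '[[0.0,0,0.0,0.15],[0.0,-0.0,0.0,0.15],[0.0,-0.00,0.0,0.15],[0.0,0.0,0.0,0.15],[0,0,0.0,0.15]]' >/dev/null; python3 p.py
```

```text
t 15.25 q [ 0.45 -0.19 -0.76  2.02  0.16  0.74 -2.  ] tcp [504.2 107.7 409.6] z [ 0.54  -0.064 -0.839] jaw -1.591 jawz 0.063 op 0.996 F [-0.   0.1 -0.2]
t 15.75 q [ 0.18 -0.19 -0.31  2.05 -0.36  0.75 -0.9 ] tcp [501.1 109.5 417.9] z [ 0.488  0.251 -0.836] jaw -0.984 jawz 0.073 op 1.001 F [-0.  0. -0.]
t 16.25 q [ 0.11 -0.04 -0.07  1.9  -0.62  1.14  0.04] tcp [495.9 113.6 431.3] z [ 0.21   0.515 -0.831] jaw -0.246 jawz 0.094 op 1.005 F [-0.6 -0.   0.2]
```

```bash
for i in 1; do python3 -m handwheel '[[0.0,0,0.0,0.15],[0.0,-0.0,0.0,0.15],[0.0,-0.00,0.0,0.15],[0.0,0.0,0.0,0.15],[0,0,0.0,0.15]]' >/dev/null; python3 p.py; python3 -m handwheel '[[0.0,0,0.0,0.15],[0.0,-0.0,0.0,0.15],[0.0,-0.00,0.0,0.15],[0.0,0.0,0.0,0.15],[0,0,0.0,0.15]]' >/dev/null; python3 p.py;python3 -m handwheel '[[0.0,0,0.0,0.15],[0.0,-0.0,0.0,0.15],[0.0,-0.00,0.0,0.15],[0.0,0.0,0.0,0.15],[0,0,0.0,0.15]]' >/dev/null; python3 p.py; python3 -m handwheel '[[0.0,0,0.0,0.15],[0.0,-0.0,0.0,0.15],[0.0,-0.00,0.0,0.15],[0.0,0.0,0.0,0.15],[0,0,0.0,0.15]]' >/dev/null; python3 p.py; done
```

```text
t 16.75 q [ 0.1   0.18 -0.08  1.63 -0.53  1.56  0.62] tcp [492.  114.2 443.5] z [-0.183  0.519 -0.835] jaw 0.504 jawz 0.108 op 1.0 F [-0.6 -0.7 -0.4]
t 17.25 q [ 0.17  0.36 -0.38  1.39 -0.25  1.83  1.01] tcp [489.8 115.3 451.7] z [-0.464  0.268 -0.844] jaw 1.211 jawz 0.103 op 0.999 F [-0.6  1.9 -1.8]
t 17.75 q [-0.14  0.36 -0.18  1.44 -0.06  1.84  1.56] tcp [470.1 126.8 413.2] z [-0.491 -0.037 -0.87 ] jaw 1.86 jawz 0.119 op 1.004 F [ 0.3  0.9 -0.3]
t 18.25 q [-0.43  0.3  -0.03  1.5   0.19  1.8   2.17] tcp [467.5 128.6 421.4] z [-0.313 -0.356 -0.881] jaw 2.61 jawz 0.101 op 0.999 F [-0.5 -0.6  0.1]
```

```bash
python3 -m handwheel '[[0.0,0,0.05,0.15],[0.0,-0.0,0.05,0.15],[0.0,-0.00,0.05,0.15],[0.0,0.0,0.05,0],[0,0,0.05,0]]' >/dev/null; python3 p.py; python3 -m handwheel '[[0.0,0,0.05,0],[0.0,-0.0,0.05,0]]' >/dev/null; python3 p.py; python3 -m handwheel '[[0.0,0,0.05,0],[0.0,-0.0,0.05,0]]' >/dev/null; python3 p.py;
```

```text
t 18.75 q [-1.24  0.38  1.06  1.45  0.06  1.84  2.66] tcp [476.4 122.6 488. ] z [-0.25  -0.414 -0.875] jaw 2.78 jawz 0.099 op 0.999 F [ 1.4 -0.7 -3.4]
t 18.95 q [-1.41  0.52  1.49  1.44 -0.06  1.84  2.92] tcp [472.9 101.5 517.8] z [-0.217 -0.418 -0.882] jaw 2.799 jawz 0.073 op 0.995 F [ 1.8 -0.6 -0.9]
t 19.15 q [-1.48  0.43  1.55  1.41  0.03  1.84  2.92] tcp [470.   77.1 567.4] z [-0.145 -0.433 -0.89 ] jaw 2.826 jawz 0.004 op 1.001 F [ -6.3 -19.3  13.2]
```

```bash
python3 -m handwheel '[[-0.01,0.01,-0.045,0],[-0.01,0.02,-0.045,0],[-0.015,0.025,-0.04,0],[-0.015,0.025,-0.04,0],[-0.015,0.025,-0.04,0]]' >/dev/null; python3 p.py; python3 -m handwheel '[[-0.01,0.02,-0.04,0],[-0.01,0.02,-0.04,0],[-0.01,0.02,-0.04,0],[-0.01,0.015,-0.04,0]]' >/dev/null; python3 p.py
```

```text
t 19.65 q [-1.71  0.52  1.47  1.8  -0.13  1.52  2.65] tcp [406.3 181.7 361.2] z [-0.132 -0.411 -0.902] jaw 2.825 jawz -0.002 op 1.001 F [0.1 0.6 0.2]
t 20.05 q [-1.7   0.72  1.24  1.93 -0.37  1.31  2.56] tcp [362.2 265.7 197.8] z [-0.132 -0.399 -0.907] jaw 2.832 jawz 0.005 op 1.001 F [0.  1.3 0.5]
```

```bash
python3 -c "
from h import *
shot('wrist','w6')
shot('scene','s6')
a=load('w6')['color'];b=load('s6')['color'];cv2.imwrite('pics/ws6.png',cv2.resize(np.hstack([a,b]),None,fx=.7,fy=.7))"
python3 -m handwheel '[[-0.003,0.0,-0.04,0],[-0.003,0.0,-0.04,0],[-0.003,0,-0.035,0],[-0.002,0,-0.025,0],[0,0,0,0]]' 100 40 >/dev/null; python3 p.py; python3 -c "
from h import *
shot('wrist','w7')
shot('scene','s7')
a=load('w7')['color'];b=load('s7')['color'];cv2.imwrite('pics/ws7.png',cv2.resize(np.hstack([a,b]),None,fx=.7,fy=.7))"
```

```text
t 20.65 q [-1.59  0.89  1.05  2.   -0.56  1.09  2.61] tcp [352.8 270.8  61.4] z [-0.13  -0.391 -0.911] jaw 2.84 jawz 0.008 op 1.001 F [ 1.4 -0.1  0.4]
```

```bash
python3 -m handwheel '[[-0.001,-0.003,-0.016,0],[0,0,-0.012,0],[0,0,0,0]]' >/dev/null; python3 p.py; python3 -m handwheel '[[0,0,0,0],[0,0,0,0],[0,0,0,0],[0,0,0,0],[0,0,0,0]]' 0 25; python3 p.py; python3 -c "
from h import *
shot('wrist','w8')
shot('scene','s8')
a=load('w8')['color'];b=load('s8')['color'];cv2.imwrite('pics/ws8.png',cv2.resize(np.hstack([a,b]),None,fx=.7,fy=.7))"
```

```text
t 21.05 q [-1.57  0.92  1.01  2.01 -0.6   1.04  2.62] tcp [355.9 270.6  37.6] z [-0.123 -0.382 -0.916] jaw 2.84 jawz 0.004 op 1.0 F [-0.2  0.5  0.4]
t: 21.55
tcp_pos: [355.9, 271.0, 38.1]
ee_rot: [-2.729, -0.004, 2.84]
ft_force: [-0.2, 0.6, -0.9]
opening: 0.801
t 21.55 q [-1.57  0.92  1.01  2.01 -0.6   1.04  2.62] tcp [355.9 271.   38.1] z [-0.123 -0.381 -0.916] jaw 2.84 jawz 0.004 op 0.801 F [-0.2  0.6 -0.9]
```

```bash
python3 -m handwheel '[[0,0,0.01,0],[0,0,0.02,0],[0,0,0.03,0],[0,0,0.03,0],[0,0,0.03,0]]' >/dev/null; python3 p.py; python3 -m handwheel '[[0.01,0,0.03,0],[0.02,0,0.03,0],[0.02,0,0.03,-0.05],[0.02,0,0.03,-0.1],[0.02,0,0.03,-0.1]]' >/dev/null; python3 p.py;python3 -c "
from h import *
shot('wrist','w9')
shot('scene','s9')
a=load('w9')['color'];b=load('s9')['color'];cv2.imwrite('pics/ws9.png',cv2.resize(np.hstack([a,b]),None,fx=.7,fy=.7))"
```

```text
t 22.15 q [-1.69  0.75  1.2   1.97 -0.43  1.23  2.57] tcp [353.9 268.5 161. ] z [-0.127 -0.387 -0.913] jaw 2.838 jawz 0.006 op 0.806 F [-0.2  0.1 -3. ]
t 22.65 q [-1.51  0.71  1.31  1.63 -0.37  1.63  2.47] tcp [441.2 269.  319.2] z [-0.224 -0.338 -0.914] jaw 2.584 jawz 0.012 op 0.802 F [ 0.7  0.9 -2.8]
```

```bash
python3 -m handwheel '[[0,0,-0.03,-0.05],[0,0,-0.03,-0.05],[0,0,-0.03,-0.1],[0,0,-0.02,-0.1],[0,0,-0.0,-0.12]]' >/dev/null; python3 p.py; python3 -m handwheel '[[0,0,0,-0.14],[0,0,0,-0.14],[0,0,0,-0.14],[0,0,0,-0.14],[0,0,0,-0.14]]' >/dev/null; python3 p.py;
```

```text
t 23.25 q [-1.38  0.87  1.27  1.72 -0.62  1.57  2.22] tcp [442.1 267.5 207.5] z [-0.338 -0.214 -0.917] jaw 2.152 jawz 0.008 op 0.8 F [-0.4  0.2 -3.4]
t 23.75 q [-1.31  0.91  1.36  1.79 -0.88  1.69  1.74] tcp [437.3 267.4 203.9] z [-0.402  0.061 -0.914] jaw 1.428 jawz 0.004 op 0.807 F [ 1.1  0.8 -3.2]
```

```bash
python3 -m handwheel '[[0,0,0,-0.14],[0,0,0,-0.14],[0,0,0,-0.14],[0,0,0,-0.14],[0,0,0,-0.14]]' >/dev/null; python3 p.py; python3 -m handwheel '[[0.02,0,0,-0.14],[0.02,0,0,-0.14],[0.02,0,0.01,-0.14],[0.02,0,0.01,-0.14],[0.02,0,0.01,0]]' >/dev/null; python3 p.py;
```

```text
t 24.25 q [-1.34  0.91  1.49  1.97 -1.11  1.66  1.23] tcp [433.4 265.7 201.5] z [-0.264  0.31  -0.913] jaw 0.7 jawz -0.003 op 0.8 F [-0.3  0.3 -2.9]
t 24.75 q [-1.25  0.89  1.49  1.9  -1.25  1.58  0.69] tcp [527.1 264.2 227.8] z [-0.061  0.403 -0.913] jaw 0.113 jawz -0.016 op 0.803 F [-0.6  0.3 -2.5]
```

```bash
python3 -m handwheel '[[0.02,0,0,0],[0.03,0,0,0],[0.03,0,0,0],[0.01,0,0,0],[0.0,0,0.0,0]]' >/dev/null; python3 p.py;python3 -c "
from h import *
shot('top','t10')
shot('scene','s10')
a=load('t10')['color'];b=load('s10')['color'];cv2.imwrite('pics/ws10.png',cv2.resize(np.hstack([a,b]),None,fx=.7,fy=.7))"
```

```text
t 25.25 q [-1.06  0.92  1.35  1.68 -1.26  1.59  0.61] tcp [616.3 264.1 226.1] z [-0.066  0.399 -0.915] jaw 0.116 jawz -0.022 op 0.798 F [ 0.3 -0.1 -3. ]
```

```bash
python3 - <<'E'
from h import *
s=load('s3')
cv2.imwrite('pics/fs.png',cv2.resize(s['color'][140:290,170:350],None,fx=4.4,fy=4,interpolation=cv2.INTER_CUBIC))
t=load('top0')
cv2.imwrite('pics/ft.png',cv2.resize(t['color'][110:245,225:355],None,fx=4.4,fy=4.4,interpolation=cv2.INTER_CUBIC))
E
python3 - <<'E'
from h import *
s=load('s3');t=load('top0')
C={'TL':((255.2,251.8),(230,130.5)),'TR':((185.5,198.8),(337.5,117.5)),'BL':((340,201.8),(243.2,238.9)),'BR':((268.2,161.8),(350.7,225.2))}
S={}
for k,(a,b) in C.items():
    print(k,tri([(s,*a),(t,*b)])[0].round(1),onz(s,*a,100).round(1),onz(t,*b,100).round(1)); S[k]=onz(s,*a,100)
for P in (S,{k:onz(t,*b,100) for k,(a,b) in C.items()}):
    c=sum(P.values())/4; ax=(P['TL']+P['TR']-P['BL']-P['BR'])/2; ay=(P['TL']+P['BL']-P['TR']-P['BR'])/2
    print(c.round(1),np.linalg.norm(ax),np.linalg.norm(ay),np.arctan2(ax[1],ax[0]),np.arctan2(-ay[0],ay[1]))
E
```

```text
TL [686.9 134.2  95.9] [687.8 139.6 100. ] [687.6 132.7 100. ]
TR [ 730.1 -142.2   91.2] [ 732.8 -128.1  100. ] [ 729.8 -142.2  100. ]
BL [411.2  90.9  97.9] [412.9  93.4 100. ] [411.6  90.5 100. ]
BR [ 453.3 -182.5   93.6] [ 458.8 -172.7  100. ] [ 453.7 -181.8  100. ]
[573.1 -16.9 100. ] 278.2000614814313 270.71170355002766 0.16387572167958409 0.16875412774974574
[570.7 -25.2 100. ] 279.0690178520183 276.85429000938495 0.1470502761255827 0.15283469131354288
```

```bash
python3 - <<'E'
from h import *
t=load('top0');s=load('s3')
print(proj(t,(0,0,0)),proj(t,(0,0,60)),proj(s,(0,0,0)),proj(s,(0,0,100)))
cv2.imwrite('pics/a.png',cv2.resize(t['color'][320:420,215:335],None,fx=4,fy=4))
cv2.imwrite('pics/b.png',cv2.resize(s['color'][100:220,360:480],None,fx=4,fy=4))
w=load('w9')['color']; cv2.imwrite('pics/w9b.png',cv2.resize(w[0:270,0:310],None,fx=2.5,fy=2.2))
E
```

```text
(np.float64(274.41583414039223), np.float64(391.47699032704145)) (np.float64(274.4357628891789), np.float64(399.3791657798883)) (np.float64(418.80763955923237), np.float64(172.89707670447007)) (np.float64(424.7235116728149), np.float64(145.0987144766253))
```

```bash
python3 - <<'E'
from h import *
w=load('w9')
for n,u,v,z in [('TL',138,574,100),('BL',562,270,100),('cap',420,227,105),('innerTL',140,530,100),('innerBL',393,350,100)]:
    print(n,onz(w,u/2.5,v/2.2,z).round(1))
t=load('top0'); s=load('s3')
print('cap top',onz(t,225+188/4.4,110+482/4.4,105),'scene',onz(s,170+615/4.4,140+221/4,105))
print('inBL top',onz(t,225+93/4.4,110+393/4.4,100),'in TL', onz(t,225+64/4.4,110+112/4.4,100),'scene inBL', onz(s,170+605/4.4,140+298/4,100),'inTL',onz(s,170+366/4.4,140+418/4,100))
E
```

```text
TL [688.6 137.8 100. ]
BL [412.1  95.3 100. ]
cap [462.6  35.2 105. ]
innerTL [675.8 116.  100. ]
innerBL [513.2  91.1 100. ]
cap top [462.19358295  29.7435201  105.        ] scene [464.02381867  34.59682957 105.        ]
inBL top [512.27788513  86.14077604 100.        ] in TL [675.55103798 107.95739717 100.        ] scene inBL [513.02850559  92.15008098 100.        ] inTL [679.17313184 116.41475263 100.        ]
```

```bash
cat >> p.py <<'E'
G=s['tcp_pos']-28*M[:,2]; d=G[:2]-np.array([613.5,-11.8]); c,sn=np.cos(.155),np.sin(.155)
print('   G local u,v,z-100:',np.round([d[0]*c+d[1]*sn,-d[0]*sn+d[1]*c,G[2]-100],1))
E
python3 -m handwheel '[[-0.01,-0.02,-0.01,0.02],[-0.01,-0.02,-0.02,0.02],[-0.006,-0.02,-0.02,0],[-0.003,-0.01,-0.01,0],[0,0,0,0]]' >/dev/null; python3 p.py;python3 -c "
from h import *
shot('top','t11')
shot('scene','s11')
a=load('t11')['color'];b=load('s11')['color'];cv2.imwrite('pics/ws11.png',np.hstack([cv2.resize(a[100:250,180:380],(400,300)),cv2.resize(b[120:320,150:390],(400,333))[:300]]))"
```

```text
t 25.85 q [-1.    0.93  1.31  1.83 -1.25  1.53  0.85] tcp [578.  194.9 163.8] z [-0.089  0.396 -0.914] jaw 0.161 jawz -0.026 op 0.8 F [-0.9  1.  -2.2]
   G local u,v,z-100: [ -2.4 198.4  89.4]
```

```bash
python3 -m handwheel '[[0,0,-0.02,0],[0.001,-0.005,-0.02,0],[0.001,-0.005,0,0],[0,0,0,0]]' >/dev/null; python3 p.py;python3 -c "
from h import *
b=shot('scene','s12')['color']
cv2.imwrite('pics/s12c.png',cv2.resize(b[120:320,150:390],None,fx=3,fy=3))"
```

```text
t 26.35 q [-0.95  0.94  1.21  1.84 -1.26  1.45  0.89] tcp [582.8 191.  128.1] z [-0.085  0.398 -0.914] jaw 0.171 jawz -0.017 op 0.804 F [ 0.2 -0.3 -2.8]
   G local u,v,z-100: [  1.6 193.8  53.7]
```

```bash
python3 -m handwheel '[[0.001,-0.01,-0.003,0],[0.0015,-0.01,0,0],[0.0015,-0.005,0,0],[0.0015,-0.005,0.002,0]]' >/dev/null; python3 p.py;python3 -m handwheel '[[0.001,-0.006,0.002,0],[0.001,-0.006,0.002,0],[0.001,-0.006,0.002,0]]' >/dev/null; python3 p.py;python3 -c "
from h import *
b=shot('scene','s13')['color']
cv2.imwrite('pics/s13c.png',cv2.resize(b[120:320,150:390],None,fx=3,fy=3))"
```

```text
t 26.8 q [-0.89  0.94  1.21  1.83 -1.25  1.47  0.93] tcp [589.2 160.4 129.1] z [-0.084  0.398 -0.914] jaw 0.174 jawz -0.015 op 0.804 F [-3.   4.  -4.5]
   G local u,v,z-100: [  3.2 162.5  54.7]
t 27.1 q [-0.87  0.93  1.21  1.82 -1.23  1.49  0.95] tcp [591.2 146.9 135.7] z [-0.089  0.408 -0.909] jaw 0.179 jawz -0.017 op 0.8 F [-0.9  5.4 -4.1]
   G local u,v,z-100: [  3.1 148.6  61.2]
```

```bash
python3 -m handwheel '[[0.001,-0.008,0,0],[0.001,-0.008,0,0],[0.001,-0.008,0,0],[0.001,-0.008,-0.001,0]]' >/dev/null; python3 p.py;python3 -m handwheel '[[0.001,-0.008,-0.002,0],[0.001,-0.008,-0.003,0]]' >/dev/null; python3 p.py;python3 -c "
from h import *
b=shot('scene','s14')['color']
cv2.imwrite('pics/s14c.png',cv2.resize(b[120:320,150:390],None,fx=3,fy=3))"
```

```text
t 27.55 q [-0.81  0.93  1.2   1.81 -1.23  1.51  0.99] tcp [596.6 123.  138.5] z [-0.091  0.424 -0.901] jaw 0.189 jawz -0.011 op 0.788 F [ 0.5  5.8 -1.7]
   G local u,v,z-100: [  4.8 123.6  63.7]
t 27.75 q [-0.78  0.94  1.19  1.8  -1.23  1.52  1.02] tcp [600.3 109.3 135.5] z [-0.089  0.43  -0.898] jaw 0.192 jawz -0.006 op 0.782 F [ 1.1  4.  -0.6]
   G local u,v,z-100: [  6.3 109.4  60.6]
```

```bash
python3 -m handwheel '[[0.0,-0.007,-0.006,0],[0.0,-0.007,-0.006,0],[0.0,-0.006,-0.006,0]]' >/dev/null; python3 p.py;python3 -c "
from h import *
b=shot('scene','s15')['color']
cv2.imwrite('pics/s15c.png',cv2.resize(b[120:320,150:390],None,fx=3,fy=3))"
```

```text
t 28.1 q [-0.73  0.96  1.17  1.8  -1.23  1.5   1.06] tcp [602.6  85.4 118. ] z [-0.082  0.428 -0.9  ] jaw 0.189 jawz -0.0 op 0.771 F [2.7 1.5 2. ]
   G local u,v,z-100: [ 4.6 85.5 43.2]
```

```bash
python3 -m handwheel '[[0.0,-0.004,-0.008,0],[0.0,-0.004,-0.008,0],[0.0,-0.003,-0.007,0]]' >/dev/null; python3 p.py;python3 -c "
from h import *
b=shot('scene','s16')['color']
cv2.imwrite('pics/s16c.png',cv2.resize(b[120:320,150:390],None,fx=3,fy=3))"
```

```text
t 28.45 q [-0.68  0.98  1.13  1.81 -1.24  1.47  1.1 ] tcp [603.1  68.7  94.5] z [-0.078  0.425 -0.902] jaw 0.183 jawz 0.001 op 0.771 F [ 2.2 -1.8  4.3]
   G local u,v,z-100: [ 2.5 69.1 19.8]
```

```bash
python3 -m handwheel '[[0.0,-0.001,-0.008,0],[0.0,-0.001,-0.008,0],[0.0,0,-0.007,0]]' >/dev/null; python3 p.py;python3 -c "
from h import *
b=shot('scene','s17')['color']
cv2.imwrite('pics/s17c.png',cv2.resize(b[120:320,150:390],None,fx=3,fy=3))"
```

```text
t 28.8 q [-0.65  0.99  1.09  1.81 -1.25  1.43  1.12] tcp [604.8  56.8  74.8] z [-0.07   0.418 -0.906] jaw 0.174 jawz 0.004 op 0.749 F [ 1.6 -3.3  9.2]
   G local u,v,z-100: [ 2.1 57.2  0.2]
```

```bash
python3 -c "
from h import *
b=shot('wrist','w17')['color']
b=shot('top','t17')['color']
cv2.imwrite('pics/t17c.png',cv2.resize(b[100:250,180:380],None,fx=3,fy=3))"
python3 -m handwheel '[[0,0,0.006,0],[-0.002,0.012,0.002,0],[-0.001,0.006,0,0],[0,0,-0.008,0]]' - 45 >/dev/null; python3 p.py;python3 -m handwheel '[[0,0,-0.008,0],[0,0,-0.008,0]]'>/dev/null; python3 p.py; python3 -c "
from h import *
b=shot('scene','s18')['color']
cv2.imwrite('pics/s18c.png',cv2.resize(b[120:320,150:390],None,fx=3,fy=3))"
```

```text
t 29.35 q [-0.68  0.97  1.08  1.83 -1.25  1.41  1.09] tcp [599.   77.3  71.9] z [-0.077  0.415 -0.907] jaw 0.177 jawz -0.003 op 0.002 F [ 0.3 -0.4  0. ]
   G local u,v,z-100: [-0.2 78.4 -2.7]
t 29.55 q [-0.66  0.98  1.04  1.83 -1.26  1.37  1.1 ] tcp [598.2  79.2  54.1] z [-0.079  0.416 -0.906] jaw 0.18 jawz -0.004 op 0.002 F [-0.   0.2  0.4]
   G local u,v,z-100: [ -0.7  80.4 -20.5]
```

```bash
python3 -m handwheel '[[0,0,0.02,0],[0,0,0.03,0],[0,0,0.04,0],[0,0,0.05,0],[0,0,0.05,0]]' >/dev/null; python3 p.py;python3 -m handwheel '[[0.02,-0.02,0.05,0],[0.02,-0.02,0.05,0],[0.02,-0.02,0.05,0]]'>/dev/null; python3 p.py; python3 -c "
from h import *
b=shot('scene','s19')['color']
cv2.imwrite('pics/s19c.png',cv2.resize(b[120:340,150:430],None,fx=2.7,fy=2.7))
shot('wrist','w19')"
```

```text
t 30.1 q [-0.77  0.75  1.24  1.74 -1.03  1.57  0.89] tcp [592.6  77.6 243.7] z [-0.092  0.415 -0.905] jaw 0.176 jawz -0.02 op -0.0 F [-0.   1.5 -0.3]
   G local u,v,z-100: [ -6.1  79.7 169. ]
t 30.4 q [-0.63  0.7   1.25  1.44 -0.96  1.79  0.77] tcp [641.1  27.9 377.4] z [-0.089  0.416 -0.905] jaw 0.176 jawz -0.016 op -0.002 F [ 2.3 -0.5 -0.3]
   G local u,v,z-100: [ 34.   23.  302.8]
```

```bash
python3 - <<'E'
from h import *
w=load('w19');s=load('s19')
cv2.imwrite('pics/w19c.png',cv2.resize(w['color'][120:280,180:340],None,fx=3.7,fy=3.7,interpolation=cv2.INTER_CUBIC))
print(onz(w,253,155,85),onz(s,303.7,246,85))
E
```

```text
[578.49127519 161.42142113  85.        ] [577.79968147 167.25610078  85.        ]
```

```bash
python3 -m handwheel '[[-0.012,0.03,-0.02,0],[-0.012,0.03,-0.03,0],[-0.014,0.03,-0.035,0],[-0.014,0.03,-0.035,0],[-0.013,0.03,-0.03,0]]' 100 60 >/dev/null; python3 p.py;python3 -m handwheel '[[0,0,-0.02,0],[0,0,-0.02,0],[0,0,-0.0,0]]'>/dev/null; python3 p.py; python3 -c "
from h import *
b=shot('scene','s20')['color'];a=shot('wrist','w20')['color']
cv2.imwrite('pics/ws20.png',np.hstack([cv2.resize(a,(400,300)),cv2.resize(b[120:320,150:390],(400,333))[:300]]))"
```

```text
t 31.0 q [-0.96  0.72  1.25  1.81 -1.07  1.47  0.77] tcp [577.1 165.5 237.5] z [-0.057  0.414 -0.909] jaw 0.154 jawz 0.007 op 0.848 F [ 0.8  1.1 -0.6]
   G local u,v,z-100: [ -8.8 169.1 162.9]
t 31.3 q [-0.94  0.76  1.2   1.85 -1.12  1.42  0.83] tcp [572.1 170.6 193.1] z [-0.067  0.415 -0.908] jaw 0.16 jawz 0.0 op 1.001 F [-0.9  0.6  0. ]
   G local u,v,z-100: [-12.7 174.8 118.5]
```

```bash
python3 - <<'E'
from h import *
w=load('w20')
cv2.imwrite('pics/w20c.png',cv2.resize(w['color'][200:320,200:360],None,fx=4,fy=4,interpolation=cv2.INTER_CUBIC))
E
python3 - <<'E'
from h import *
w=load('w20')
print(onz(w,200+317/4,200+240/4,85), tri([(w,200+317/4,200+240/4),(load('w19'),252.4,153.2)]))
E
```

```text
[576.27389885 164.88929159  85.        ] (array([576.48507835, 164.77932993,  82.53157506]), [np.float64(0.1754308748083521), np.float64(0.17543087480823064)])
```

```bash
python3 -m handwheel '[[0.002,0.003,-0.035,0],[0.001,0.003,-0.035,0],[0.0,0.0,-0.03,0],[0,0,-0.02,0],[0,0,0,0]]'>/dev/null; python3 p.py; python3 -m handwheel '[[0,0,-0.01,0],[0,0,0,0]]'>/dev/null; python3 p.py; python3 -c "
from h import *
b=shot('scene','s21')['color'];a=shot('wrist','w21')['color']
cv2.imwrite('pics/ws21.png',np.hstack([cv2.resize(a,(400,300)),cv2.resize(b[120:320,150:390],(400,333))[:300]]))"
```

```text
t 31.9 q [-0.82  0.88  1.01  1.89 -1.26  1.26  0.95] tcp [586.1 168.8  80.9] z [-0.043  0.416 -0.908] jaw 0.15 jawz 0.022 op 0.997 F [-0.1 -0.8  0.8]
   G local u,v,z-100: [  0.2 171.    6.4]
t 32.1 q [-0.8   0.87  0.99  1.88 -1.26  1.25  0.96] tcp [590.1 167.4  77.4] z [-0.036  0.422 -0.906] jaw 0.147 jawz 0.029 op 0.994 F [-0.6  0.6  1.6]
   G local u,v,z-100: [  3.7 168.9   2.7]
```

```bash
python3 -m handwheel '[[-0.01,0.006,0.004,0],[-0.01,0.006,0.0,0],[0,0,0,0]]'>/dev/null; python3 p.py; python3 -m handwheel '[[-0.01,0.006,0.00,0],[-0.01,0.006,0.0,0],[0,0,0,0]]'>/dev/null; python3 p.py
```

```text
t 32.5 q [-0.84  0.84  1.    1.93 -1.26  1.22  0.95] tcp [569.9 179.6  83.4] z [-0.032  0.421 -0.906] jaw 0.147 jawz 0.033 op 0.997 F [-1.4  0.  -0. ]
   G local u,v,z-100: [-14.4 184.1   8.8]
t 32.8 q [-0.89  0.8   0.99  1.98 -1.26  1.19  0.95] tcp [547.1 193.6  83.2] z [-0.033  0.421 -0.906] jaw 0.148 jawz 0.032 op 1.001 F [-0.5 -0.8 -0.2]
   G local u,v,z-100: [-34.8 201.4   8.6]
```

```bash
python3 -m handwheel '[[0.01,-0.006,0.00,0],[0.01,-0.006,0.0,0],[0.006,-0.004,0,0],[0,0,0,0]]'>/dev/null; python3 p.py; python3 -m handwheel '[[-0.003,0.003,-0.01,0],[-0.003,0.003,-0.008,0],[0,0,0,0]]'>/dev/null; python3 p.py
```

```text
t 33.2 q [-0.83  0.84  0.99  1.92 -1.25  1.22  0.95] tcp [576.2 176.   83.3] z [-0.032  0.42  -0.907] jaw 0.148 jawz 0.034 op 1.001 F [0.4 0.  0.4]
   G local u,v,z-100: [ -8.8 179.5   8.7]
t 33.5 q [-0.81  0.84  0.92  1.93 -1.26  1.17  0.96] tcp [569.8 181.2  63. ] z [-0.032  0.419 -0.907] jaw 0.147 jawz 0.032 op 1.001 F [-0.2  0.2  0.2]
   G local u,v,z-100: [-14.3 185.7 -11.6]
```

```bash
python3 -m handwheel '[[0.005,-0.004,-0.006,0],[0,0,0,0]]'>/dev/null; python3 p.py; python3 -c "
from h import *
a=shot('wrist','w22')['color']"
```

```text
t 33.7 q [-0.78  0.85  0.9   1.92 -1.26  1.16  0.97] tcp [574.5 177.5  56.2] z [-0.033  0.42  -0.907] jaw 0.148 jawz 0.032 op 1.001 F [ 0.2 -1.3 -0.3]
   G local u,v,z-100: [-10.2 181.3 -18.4]
```

```bash
python3 -m handwheel '[[0,0,0,0],[0,0,0,0],[0,0,0,0],[0,0,0,0]]' 0 40 >/dev/null; python3 p.py; python3 -m handwheel '[[-0.003,0.014,0.008,0],[-0.003,0.014,0,0],[-0.003,0.015,0,0],[-0.003,0.01,0,0],[0,0,0,0]]'>/dev/null; python3 p.py;python3 -c "
from h import *
b=shot('scene','s23')['color'];a=shot('wrist','w23')['color']
cv2.imwrite('pics/ws23.png',np.hstack([cv2.resize(a,(400,300)),cv2.resize(b[120:320,150:390],(400,333))[:300]]))"
```

```text
t 34.15 q [-0.78  0.84  0.91  1.92 -1.26  1.16  0.97] tcp [574.6 177.4  57.2] z [-0.033  0.42  -0.907] jaw 0.148 jawz 0.032 op 0.793 F [-0.1 -0.1 -0.6]
   G local u,v,z-100: [-10.1 181.1 -17.4]
t 34.65 q [-0.87  0.81  0.88  1.94 -1.26  1.11  0.88] tcp [560.6 233.9  63.7] z [-0.035  0.418 -0.908] jaw 0.149 jawz 0.03 op 0.792 F [-0.8  0.2 -2. ]
   G local u,v,z-100: [-15.1 239.2 -10.9]
```

```bash
python3 -m handwheel '[[0.01,0.001,0.004,0],[0.012,0.002,0,0],[0.01,0.002,0,0],[0,0,0,0]]'>/dev/null; python3 p.py; python3 -m handwheel '[[0,0,-0.006,0],[0,0,-0.006,0],[0,0,0,0]]'>/dev/null; python3 p.py
```

```text
t 35.15 q [-0.84  0.84  0.88  1.85 -1.25  1.14  0.83] tcp [598.  234.7  68.4] z [-0.03   0.415 -0.909] jaw 0.143 jawz 0.033 op 0.796 F [-0.1 -0.1 -2.4]
   G local u,v,z-100: [ 21.8 234.3  -6.2]
t 35.45 q [-0.82  0.85  0.85  1.84 -1.26  1.12  0.84] tcp [599.1 233.2  57.1] z [-0.028  0.417 -0.908] jaw 0.141 jawz 0.034 op 0.794 F [-0.7  0.4  1.7]
   G local u,v,z-100: [ 22.6 232.6 -17.4]
```

```bash
python3 -m handwheel '[[0,0,0,0],[0,0,0,0],[0,0,0,0]]' 100 60 >/dev/null; python3 -m handwheel '[[0,0,-0.01,0],[0,0,-0.008,0],[0,0,0,0]]'>/dev/null; python3 p.py;python3 -c "
from h import *
b=shot('scene','s24')['color'];a=shot('wrist','w24')['color']
cv2.imwrite('pics/ws24.png',np.hstack([cv2.resize(a,(400,300)),cv2.resize(b[120:320,150:390],(400,333))[:300]]))"
```

```text
t 36.05 q [-0.78  0.86  0.79  1.85 -1.26  1.07  0.86] tcp [598.  233.4  36.6] z [-0.03   0.417 -0.908] jaw 0.141 jawz 0.032 op 0.999 F [-0.  -0.6  0.5]
   G local u,v,z-100: [ 21.6 233.  -38. ]
```

```bash
python3 -m handwheel '[[0,0,0,0],[0,0,0,0],[0,0,0,0],[0,0,0,0]]' 0 60 >/dev/null; python3 p.py; python3 -m handwheel '[[0,0,0.01,0],[0,0,0.02,0],[0,0,0.03,0],[-0.005,-0.01,0.03,0],[-0.01,-0.02,0.02,0.01]]'>/dev/null; python3 p.py
```

```text
t 36.55 q [-0.78  0.86  0.79  1.85 -1.26  1.08  0.86] tcp [598.9 232.9  38.4] z [-0.028  0.418 -0.908] jaw 0.141 jawz 0.034 op 0.795 F [-0.4 -0.5 -1.4]
   G local u,v,z-100: [ 22.3 232.4 -36.2]
t 37.05 q [-0.84  0.68  0.92  1.86 -1.08  1.18  0.76] tcp [580.8 204.7 149.2] z [-0.04   0.414 -0.909] jaw 0.156 jawz 0.027 op 0.794 F [ 1.  -0.7 -1.4]
   G local u,v,z-100: [  0.5 207.4  74.6]
```

```bash
python3 -m handwheel '[[0.002,-0.01,-0.01,0],[0.002,-0.01,-0.01,0],[0,-0.003,-0.004,0],[0,0,0,0]]'>/dev/null; python3 p.py; python3 -m handwheel '[[0.001,-0.006,0,0],[0.001,-0.005,0,0]]'>/dev/null; python3 p.py
```

```text
t 37.45 q [-0.78  0.72  0.9   1.87 -1.1   1.17  0.83] tcp [585.7 178.5 126.2] z [-0.036  0.415 -0.909] jaw 0.153 jawz 0.031 op 0.796 F [-0.5  0.2 -1.1]
   G local u,v,z-100: [  1.2 180.7  51.6]
t 37.65 q [-0.76  0.72  0.9   1.87 -1.1   1.18  0.84] tcp [586.8 169.1 124.5] z [-0.04   0.416 -0.908] jaw 0.155 jawz 0.027 op 0.797 F [-1.2  5.9  1.5]
   G local u,v,z-100: [  0.9 171.2  50. ]
```

```bash
python3 -m handwheel '[[0.001,-0.006,0.004,0],[0.001,-0.006,0.003,0],[0.001,-0.007,0.002,0],[0.001,-0.008,0.001,0]]'>/dev/null; python3 p.py; python3 -m handwheel '[[0.001,-0.008,0.000,0],[0.001,-0.008,0,0]]'>/dev/null; python3 p.py;python3 -c "
from h import *
b=shot('scene','s25')['color']
cv2.imwrite('pics/s25c.png',cv2.resize(b[120:320,150:390],None,fx=3,fy=3))"
```

```text
t 38.05 q [-0.73  0.72  0.89  1.85 -1.09  1.23  0.86] tcp [585.1 162.1 133.8] z [-0.062  0.442 -0.895] jaw 0.174 jawz 0.017 op 0.793 F [ 0.5 13.9 -4. ]
   G local u,v,z-100: [ -1.4 163.7  58.8]
t 38.25 q [-0.7   0.72  0.88  1.85 -1.09  1.25  0.88] tcp [584.8 159.3 135.3] z [-0.073  0.46  -0.885] jaw 0.186 jawz 0.016 op 0.797 F [-0.  13.9 -2.4]
   G local u,v,z-100: [ -1.9 160.4  60.1]
```

```bash
python3 -m handwheel '[[0.001,-0.008,0.000,0],[0.001,-0.008,0,0],[0.001,-0.008,0,0]]' - 35 >/dev/null; python3 p.py; python3 -m handwheel '[[0.001,-0.008,0.000,0],[0.001,-0.008,0,0]]'>/dev/null; python3 p.py
```

```text
t 38.6 q [-0.67  0.72  0.87  1.84 -1.09  1.29  0.91] tcp [584.6 154.5 137.8] z [-0.088  0.486 -0.869] jaw 0.204 jawz 0.014 op 0.79 F [-0.5 11.5 -1.6]
   G local u,v,z-100: [ -2.5 154.9  62.1]
t 38.8 q [-0.65  0.73  0.86  1.83 -1.1   1.31  0.93] tcp [584.7 151.  139.4] z [-0.098  0.503 -0.859] jaw 0.216 jawz 0.014 op 0.793 F [-0.4 13.6 -1.5]
   G local u,v,z-100: [ -2.8 150.9  63.5]
```

```bash
python3 -m handwheel '[[0.001,-0.008,0.000,0],[0.001,-0.01,0,0],[0.001,-0.01,0,0]]' 0 22 >/dev/null; python3 p.py; python3 -m handwheel '[[0.001,-0.01,0.000,0],[0.001,-0.01,0,0]]'>/dev/null; python3 p.py;python3 -c "
from h import *
b=shot('scene','s26')['color']
cv2.imwrite('pics/s26c.png',cv2.resize(b[120:320,150:390],None,fx=3,fy=3))"
```

```text
t 39.1 q [-0.61  0.73  0.84  1.82 -1.09  1.35  0.97] tcp [585.5 140.  142.2] z [-0.112  0.525 -0.844] jaw 0.233 jawz 0.015 op 0.793 F [-0.5  8.9 -0.3]
   G local u,v,z-100: [ -3.4 139.3  65.8]
t 39.3 q [-0.58  0.74  0.84  1.8  -1.09  1.37  0.99] tcp [587.  128.2 143.8] z [-0.118  0.536 -0.836] jaw 0.241 jawz 0.016 op 0.791 F [-0.4  6.5 -4.3]
   G local u,v,z-100: [ -3.7 127.1  67.2]
```

```bash
python3 -m handwheel '[[0.001,-0.009,-0.005,0],[0.001,-0.009,-0.005,0],[0.001,-0.009,-0.005,0]]'>/dev/null; python3 p.py; python3 -m handwheel '[[0.001,-0.009,-0.006,0],[0.001,-0.008,-0.006,0]]'>/dev/null; python3 p.py;python3 -c "
from h import *
b=shot('scene','s27')['color']
cv2.imwrite('pics/s27c.png',cv2.resize(b[120:320,150:390],None,fx=3,fy=3))"
```

```text
t 39.65 q [-0.52  0.76  0.83  1.79 -1.09  1.39  1.04] tcp [590.4 102.7 133.6] z [-0.119  0.543 -0.831] jaw 0.246 jawz 0.02 op 0.771 F [-2.5  3.4  2.5]
   G local u,v,z-100: [ -4.1 101.2  56.9]
t 39.85 q [-0.49  0.79  0.82  1.78 -1.1   1.39  1.08] tcp [593.5  86.5 122.3] z [-0.118  0.547 -0.829] jaw 0.247 jawz 0.023 op 0.77 F [-0.5  4.6  1.4]
   G local u,v,z-100: [-3.7 84.6 45.6]
```

```bash
python3 -m handwheel '[[-0.001,0.004,-0.006,0],[-0.001,0.003,-0.006,0],[0,0,-0.002,0]]'>/dev/null; python3 p.py; python3 -c "
from h import *
b=shot('scene','s28')['color']
cv2.imwrite('pics/s28c.png',cv2.resize(b[120:320,150:390],None,fx=3,fy=3))"
```

```text
t 40.2 q [-0.49  0.8   0.82  1.79 -1.11  1.37  1.09] tcp [594.5  85.8 108.5] z [-0.109  0.541 -0.834] jaw 0.238 jawz 0.026 op 0.772 F [-1.4  2.   3.1]
   G local u,v,z-100: [-3.  83.9 31.8]
```

```bash
python3 -m handwheel '[[-0.001,0.006,-0.006,0],[-0.001,0.006,-0.006,0],[0,0,-0.006,0]]'>/dev/null; python3 p.py; python3 -m handwheel '[[0,0.0,-0.007,0],[0,-0.002,-0.007,0]]'>/dev/null; python3 p.py; python3 -c "
from h import *
b=shot('scene','s29')['color']
cv2.imwrite('pics/s29c.png',cv2.resize(b[120:320,150:390],None,fx=3,fy=3))"
```

```text
t 40.55 q [-0.49  0.82  0.81  1.8  -1.13  1.35  1.1 ] tcp [596.5  86.4  99.1] z [-0.096  0.538 -0.838] jaw 0.23 jawz 0.035 op 0.771 F [-6.5 -3.7 17.8]
   G local u,v,z-100: [-1.3 84.3 22.6]
t 40.75 q [-0.47  0.83  0.81  1.8  -1.14  1.34  1.12] tcp [598.4  79.3  91.6] z [-0.089  0.539 -0.838] jaw 0.226 jawz 0.041 op 0.771 F [-1.6 -1.9 11.5]
   G local u,v,z-100: [-0.7 77.  15. ]
```

```bash
python3 -m handwheel '[[0,-0.002,-0.007,0],[0,-0.002,-0.007,0]]'>/dev/null; python3 p.py; python3 -c "
from h import *
b=shot('scene','s30')['color']
cv2.imwrite('pics/s30c.png',cv2.resize(b[120:320,150:390],None,fx=3,fy=3));shot('wrist','w30')"
```

```text
t 41.0 q [-0.46  0.85  0.8   1.8  -1.16  1.33  1.14] tcp [599.9  72.7  78.6] z [-0.084  0.538 -0.839] jaw 0.224 jawz 0.045 op 0.774 F [0.7 0.  5.3]
   G local u,v,z-100: [-0.3 70.3  2.1]
```

```bash
python3 -m handwheel '[[0,-0.004,0.006,0],[0.001,-0.008,0.008,0],[0,-0.005,0.005,0],[0,0,0,0]]'>/dev/null; python3 p.py; python3 -c "
from h import *
b=shot('scene','s31')['color']
cv2.imwrite('pics/s31c.png',cv2.resize(b[120:320,150:390],None,fx=3,fy=3));b=shot('top','t31')['color'];cv2.imwrite('pics/t31c.png',cv2.resize(b[100:250,180:380],None,fx=3,fy=3))"
```

```text
t 41.5 q [-0.44  0.83  0.82  1.79 -1.12  1.36  1.14] tcp [599.8  51.8  96.3] z [-0.086  0.531 -0.843] jaw 0.223 jawz 0.04 op 0.772 F [-0.1  0.5 -1.7]
   G local u,v,z-100: [-3.6 49.9 19.9]
```

```bash
python3 -m handwheel '[[0,-0.02,0.005,0],[0,0.02,0,0],[0,-0.02,0,0],[0,0.02,0,0],[0,0,0,0]]'; python3 -m handwheel '[[0,-0.02,0.0,0],[0,0.02,0,0],[0,-0.02,0,0],[0,0,0,0],[0,0,0,0]]'; for i in 1 2 3 4; do python3 -m handwheel '[[0,0,0,0]]' | grep ft; done; python3 p.py; python3 -c "
from h import *
b=shot('scene','s32')['color']
cv2.imwrite('pics/s32c.png',cv2.resize(b[120:320,150:390],None,fx=3,fy=3))"
```

```text
t: 42.1
tcp_pos: [599.5, 49.6, 100.5]
ee_rot: [-2.575, -0.038, 0.223]
ft_force: [0.1, 0.7, -1.6]
opening: 0.774
t: 42.6
tcp_pos: [599.5, 17.9, 100.4]
ee_rot: [-2.581, -0.037, 0.218]
ft_force: [0.9, 0.5, -1.9]
opening: 0.771
ft_force: [0.6, -0.4, -2.0]
ft_force: [-0.8, -0.2, -0.9]
ft_force: [-0.1, 0.7, -1.0]
ft_force: [0.2, -0.8, -1.8]
t 43.0 q [-0.39  0.83  0.84  1.77 -1.09  1.39  1.16] tcp [599.3  14.7 100.4] z [-0.083  0.525 -0.847] jaw 0.215 jawz 0.036 op 0.775 F [ 0.2 -0.8 -1.8]
   G local u,v,z-100: [-9.9 13.5 24.1]
```

```bash
python3 -m handwheel '[[0.003,0.02,0.005,0],[0.0,0.03,0.002,0],[0,0.025,0,0],[-0.004,0.015,0,0],[0,0,0,0]]'>/dev/null; python3 p.py; python3 -c "
from h import *
b=shot('scene','s33')['color']
cv2.imwrite('pics/s33c.png',cv2.resize(b[120:320,150:390],None,fx=3,fy=3))"
```

```text
t 43.55 q [-0.54  0.79  0.83  1.81 -1.14  1.32  1.05] tcp [597.6 107.3 107.5] z [-0.083  0.524 -0.848] jaw 0.214 jawz 0.036 op 0.776 F [ 0.1  0.1 -1.5]
   G local u,v,z-100: [  2.7 105.3  31.3]
```

Now pull outward so the mouth's lower edge catches the wall.

```bash
python3 -m handwheel '[[-0.001,0.01,0.0,0],[-0.001,0.008,0.0,0],[-0.001,0.008,0,0]]'>/dev/null; python3 p.py; python3 -m handwheel '[[-0.001,0.008,0.0,0],[-0.001,0.008,0.0,0]]'>/dev/null; python3 p.py;python3 -c "
from h import *
b=shot('scene','s34')['color']
cv2.imwrite('pics/s34c.png',cv2.resize(b[120:320,150:390],None,fx=3,fy=3))"
```

```text
t 43.9 q [-0.58  0.78  0.82  1.83 -1.15  1.3   1.02] tcp [595.5 128.6 107.5] z [-0.078  0.521 -0.85 ] jaw 0.206 jawz 0.036 op 0.773 F [ 0.1 -0.4 -1.5]
   G local u,v,z-100: [  3.8 126.7  31.3]
t 44.1 q [-0.6   0.78  0.82  1.83 -1.16  1.28  1.  ] tcp [593.5 145.1 107.4] z [-0.077  0.521 -0.85 ] jaw 0.205 jawz 0.036 op 0.775 F [ 0.2 -1.4 -0.4]
   G local u,v,z-100: [  4.3 143.4  31.2]
```

```bash
python3 -m handwheel '[[0,0.003,-0.008,0],[0,0.003,-0.008,0],[0,0.002,-0.008,0]]'>/dev/null; python3 p.py; python3 -c "
from h import *
b=shot('scene','s35')['color']
cv2.imwrite('pics/s35c.png',cv2.resize(b[120:320,150:390],None,fx=3,fy=3))"
```

```text
t 44.45 q [-0.6   0.81  0.79  1.84 -1.19  1.25  1.03] tcp [593.6 156.1  82.6] z [-0.077  0.522 -0.85 ] jaw 0.208 jawz 0.038 op 0.772 F [ 0.   1.  -1.1]
   G local u,v,z-100: [  6.1 154.2   6.4]
```

```bash
python3 -m handwheel '[[0,0.003,0.015,0],[0,0,0.015,0],[0,0,0.01,0],[0.001,-0.008,0,0],[0,0,0,0]]'>/dev/null; python3 p.py; python3 -m handwheel '[[0,0,-0.005,0],[0,0,-0.004,0]]' >/dev/null; python3 p.py;  python3 -c "
from h import *
b=shot('scene','s36')['color']
cv2.imwrite('pics/s36c.png',cv2.resize(b[120:320,150:390],None,fx=3,fy=3));shot('wrist','w36')"
```

```text
t 45.0 q [-0.62  0.75  0.83  1.83 -1.14  1.29  0.97] tcp [594.2 149.8 125.4] z [-0.078  0.521 -0.85 ] jaw 0.207 jawz 0.037 op 0.77 F [ 0.3 -0.6 -2.1]
   G local u,v,z-100: [  5.8 147.9  49.2]
t 45.2 q [-0.61  0.76  0.82  1.83 -1.15  1.29  0.99] tcp [594.8 149.3 116.7] z [-0.076  0.522 -0.85 ] jaw 0.206 jawz 0.038 op 0.772 F [ 0.2  0.8 -1.3]
   G local u,v,z-100: [  6.2 147.3  40.5]
```

```bash
python3 -m handwheel '[[0.001,-0.005,-0.004,0],[0,0,-0.004,0]]' >/dev/null; python3 p.py; python3 -m handwheel '[[0,0,-0.004,0],[0,0,-0.004,0]]' >/dev/null; python3 p.py; python3 -m handwheel '[[0,0,-0.004,0],[0,0,-0.004,0]]' >/dev/null; python3 p.py
```

```text
t 45.5 q [-0.6   0.78  0.81  1.83 -1.16  1.28  1.  ] tcp [595.3 144.2 107.2] z [-0.078  0.521 -0.85 ] jaw 0.207 jawz 0.036 op 0.768 F [ 0.2 -0.1 -1.7]
   G local u,v,z-100: [  6.  142.1  31. ]
t 45.7 q [-0.59  0.79  0.8   1.83 -1.17  1.28  1.01] tcp [595.1 143.9  98. ] z [-0.078  0.521 -0.85 ] jaw 0.206 jawz 0.035 op 0.771 F [ 0.4  0.2 -2. ]
   G local u,v,z-100: [  5.8 142.   21.8]
t 45.9 q [-0.58  0.8   0.8   1.83 -1.18  1.27  1.03] tcp [594.9 145.1  89.8] z [-0.079  0.523 -0.848] jaw 0.207 jawz 0.035 op 0.774 F [-1.1  3.7  7.9]
   G local u,v,z-100: [  5.7 143.1  13.5]
```

```bash
python3 -m handwheel '[[0,0.002,-0.005,0],[0,0.002,-0.006,0]]' 0 20 >/dev/null; python3 p.py; python3 -m handwheel '[[0,0.002,-0.006,0],[0,0.002,-0.006,0]]' >/dev/null; python3 p.py; python3 -c "
from h import *
b=shot('scene','s37')['color']
cv2.imwrite('pics/s37c.png',cv2.resize(b[120:320,150:390],None,fx=3,fy=3))"
```

```text
t 46.1 q [-0.58  0.82  0.78  1.83 -1.19  1.26  1.03] tcp [595.1 151.6  80. ] z [-0.08   0.528 -0.845] jaw 0.208 jawz 0.036 op 0.769 F [-1.1  2.8  6.2]
   G local u,v,z-100: [  7.  149.4   3.7]
t 46.3 q [-0.58  0.83  0.76  1.83 -1.21  1.24  1.04] tcp [595.2 158.8  69.3] z [-0.081  0.533 -0.842] jaw 0.21 jawz 0.038 op 0.772 F [-0.7 -8.3 24.7]
   G local u,v,z-100: [  8.2 156.3  -7.1]
```

```bash
python3 -m handwheel '[[0,0.004,0.01,0],[-0.001,0.01,0.01,0],[-0.002,0.015,0.005,0],[-0.003,0.02,0,0],[-0.003,0.02,0,0]]' 0 20 >/dev/null; python3 p.py; python3 -m handwheel '[[0,0,-0.005,0],[0,0,0,0]]' >/dev/null; python3 p.py; python3 -c "
from h import *
b=shot('scene','s38')['color']
cv2.imwrite('pics/s38c.png',cv2.resize(b[120:320,170:410],None,fx=3,fy=3))"
```

```text
t 46.85 q [-0.7   0.77  0.75  1.84 -1.21  1.2   0.92] tcp [586.5 229.   94.8] z [-0.077  0.529 -0.845] jaw 0.206 jawz 0.038 op 0.772 F [ 0.1 -0.1 -1.4]
   G local u,v,z-100: [ 10.4 227.2  18.4]
t 47.05 q [-0.7   0.77  0.74  1.85 -1.22  1.19  0.93] tcp [583.9 236.   89.3] z [-0.083  0.531 -0.844] jaw 0.214 jawz 0.038 op 0.774 F [-0.6 -0.6 -2.1]
   G local u,v,z-100: [  9.  234.3  12.9]
```

```bash
python3 -m handwheel '[[0.002,-0.012,-0.01,0],[0.001,-0.008,-0.01,0],[0,0,-0.008,0],[0,0,0,0]]' >/dev/null; python3 p.py; python3 -m handwheel '[[0,0,0,0],[0,0,0,0]]' 77.6 20; python3 -m handwheel '[[0,0,0,0],[0,0,0,0]]' 78 20; python3 -c "
from h import *
b=shot('scene','s39')['color']
cv2.imwrite('pics/s39c.png',cv2.resize(b[120:320,170:410],None,fx=3,fy=3))"
```

```text
t 47.5 q [-0.63  0.82  0.7   1.85 -1.24  1.17  0.99] tcp [587.6 211.2  58. ] z [-0.081  0.529 -0.845] jaw 0.21 jawz 0.036 op 0.773 F [-0.4  0.3 -1.6]
   G local u,v,z-100: [  8.8 209.3 -18.4]
t: 47.7
tcp_pos: [587.8, 209.8, 57.3]
ee_rot: [-2.578, -0.035, 0.208]
ft_force: [-0.8, -0.8, -1.4]
opening: 0.774
t: 47.9
tcp_pos: [588.3, 210.3, 58.1]
ee_rot: [-2.577, -0.037, 0.208]
ft_force: [-0.3, -0.2, 0.8]
opening: 0.781
```

```bash
python3 -m handwheel '[[0,0,0,0],[0,0,0,0]]' 0 20; python3 -c "
from h import *
b=shot('scene','s40')['color']
cv2.imwrite('pics/s40c.png',cv2.resize(b[120:320,170:410],None,fx=3,fy=3));shot('wrist','w40')"
```

```text
t: 48.15
tcp_pos: [588.7, 210.7, 59.6]
ee_rot: [-2.576, -0.038, 0.209]
ft_force: [-0.4, -1.7, 8.1]
opening: 0.534
```

```bash
python3 -m handwheel '[[0,0,0.002,0],[0,0,0.005,0],[0,0,0.01,0],[0,0,0.01,0]]' 100 20 >/dev/null; python3 -m handwheel '[[0.001,-0.01,0.02,0],[0.001,-0.01,0.02,0],[0,0,0.02,0],[0,0,0,0]]'>/dev/null; python3 p.py; python3 -c "
from h import *
b=shot('scene','s41')['color']
cv2.imwrite('pics/s41c.png',cv2.resize(b[120:320,170:410],None,fx=3,fy=3));shot('wrist','w41')"
```

```text
t 49.05 q [-0.66  0.68  0.79  1.82 -1.11  1.27  0.88] tcp [591.3 190.9 154.6] z [-0.078  0.532 -0.843] jaw 0.209 jawz 0.041 op 1.003 F [-0.3 -1.2  0. ]
   G local u,v,z-100: [  9.2 188.6  78.2]
```

```bash
python3 - <<'E'
from h import *
w=load('w41');s=load('s41')
cv2.imwrite('pics/w41c.png',cv2.resize(w['color'][165:295,205:335],None,fx=4.5,fy=4.5,interpolation=cv2.INTER_CUBIC))
for n,u,v in [('Lm',238,279),('Rm',309,275),('Lb',235,188),('Rb',301,185)]:
    p=onz(w,u,v,34); d=p[:2]-[613.5,-11.8]; c,sn=np.cos(.155),np.sin(.155); print(n,p.round(1),(d[0]*c+d[1]*sn).round(1),(-d[0]*sn+d[1]*c).round(1))
E
```

```text
Lm [561.1 176.6  34. ] -22.7 194.3
Rm [625.4 194.1  34. ] 43.5 201.6
Lb [537.  261.8  34. ] -33.3 282.2
Rb [601.1 279.6  34. ] 32.7 289.8
```

```bash
python3 -m handwheel '[[-0.005,-0.005,0.04,0.1],[-0.01,-0.01,0.04,0.15],[-0.015,-0.015,0.04,0.15],[-0.02,-0.02,0.03,0.15],[-0.02,-0.02,0.03,0.15]]' >/dev/null; python3 p.py; python3 -m handwheel '[[-0.01,-0.01,0.02,0.15],[-0.01,-0.01,0.02,0.15],[0,0,0.02,0.15],[0,0,0.02,0.15],[0,0,0.02,0.15]]' >/dev/null; python3 p.py
```

```text
t 49.65 q [-0.63  0.49  0.79  1.61 -0.61  1.71  1.19] tcp [511.  121.7 327.7] z [-0.419  0.341 -0.841] jaw 0.916 jawz 0.018 op 1.0 F [-0.1  0.3 -0.6]
   G local u,v,z-100: [-70.5 136.5 251.2]
t 50.15 q [-0.2   0.43  0.06  1.46 -0.2   1.84  1.27] tcp [485.4 100.2 371.1] z [-0.572  0.093 -0.815] jaw 1.399 jawz -0.007 op 1.001 F [-0.4 -0.6 -2.6]
   G local u,v,z-100: [-93.8 125.3 293.9]
```

```bash
python3 -m handwheel '[[0,0,0.0,0.15],[0,0,0.0,0.15],[0,0,0.05,0.05],[0,0,0.05,0],[0,0,0.05,0]]' >/dev/null; python3 p.py; python3 -m handwheel '[[0,0,0.05,0],[0,0,0.05,0],[0,0,0.05,0],[0,0,0.05,0],[0,0,0.05,0]]' >/dev/null; python3 p.py
```

```text
t 50.65 q [-0.23  0.3  -0.02  1.52 -0.06  1.84  1.48] tcp [447.9  97.7 415. ] z [-0.497 -0.057 -0.866] jaw 1.72 jawz 0.02 op 1.002 F [ 0.5  0.3 -0. ]
   G local u,v,z-100: [-132.8  133.2  339.3]
t 51.15 q [-0.06  0.13 -0.24  1.51 -0.06  1.84  1.42] tcp [415.  105.7 499.1] z [-0.336 -0.008 -0.942] jaw 1.714 jawz 0.043 op 1.002 F [-0.4 -0.9  0.9]
   G local u,v,z-100: [-168.7  145.5  425.5]
```

```bash
python3 -m handwheel '[[0,0,0.0,0.12],[0,0,0.0,0.1],[0,0,0.05,0],[0,0,0.05,0],[0,0,0.05,0]]' >/dev/null; python3 p.py; python3 -m handwheel '[[0,0,0.05,0],[0,0,0.05,0],[0,0,0.05,0],[0,0,0.05,0]]' >/dev/null; python3 p.py;python3 -m handwheel '[[0,0,0.05,0]]' >/dev/null; python3 p.py
```

```text
t 51.65 q [-0.71  0.07  0.42  1.53 -0.03  1.84  1.65] tcp [412.9 105.8 515.5] z [-0.277 -0.079 -0.958] jaw 1.938 jawz 0.026 op 1.002 F [0.1 0.2 0.6]
   G local u,v,z-100: [-172.1  148.1  442.3]
t 52.05 q [-0.71 -0.01  0.37  1.47 -0.01  1.84  1.61] tcp [412.2 114.1 570. ] z [-0.152 -0.045 -0.987] jaw 1.955 jawz 0.016 op 1.001 F [ 0.2 -0.6  0.3]
   G local u,v,z-100: [-175.   156.   497.6]
t 52.15 q [-0.52 -0.01  0.18  1.44 -0.01  1.84  1.61] tcp [412.6 116.2 582.9] z [-0.123 -0.035 -0.992] jaw 1.959 jawz 0.015 op 1.003 F [-0.2  1.1 -0.1]
   G local u,v,z-100: [-175.1  157.9  510.7]
```

```bash
python3 -m handwheel '[[0,0,0.05,0],[0,0,0.05,0],[0,0,0.05,0],[0,0,0.05,0]]' >/dev/null; python3 p.py
```

```text
t 52.55 q [ 0.2  -0.02 -0.53  1.31 -0.02  1.84  1.63] tcp [416.6 121.2 644.4] z [ 0.006  0.013 -1.   ] jaw 1.967 jawz 0.01 op 1.004 F [ 0.4 -0.8 -0.2]
   G local u,v,z-100: [-174.2  161.5  572.4]
```

```bash
python3 -m handwheel '[[0.0,0.0,-0.045,-0.1],[0.01,0.005,-0.045,-0.15],[0.02,0.007,-0.04,-0.15],[0.02,0.007,-0.04,-0.15],[0.02,0.007,-0.04,-0.15]]' >/dev/null; python3 p.py; python3 -m handwheel '[[0.02,0.007,-0.035,-0.15],[0.02,0.007,-0.035,-0.15],[0.02,0.007,-0.035,-0.15],[0.015,0.007,-0.03,-0.15],[0.01,0.007,-0.03,-0.15]]' >/dev/null; python3 p.py
```

```text
t 53.05 q [ 0.16  0.11 -0.57  1.64  0.07  1.38  0.84] tcp [488.7 146.1 433.8] z [ 0.029 -0.001 -1.   ] jaw 1.261 jawz 0.007 op 0.998 F [ 0.8  0.3 -0.2]
   G local u,v,z-100: [-99.7 175.4 361.8]
t 53.55 q [-0.03  0.41 -0.45  1.68  0.22  1.1  -0.03] tcp [573.5 182.1 253.7] z [ 0.007 -0.019 -1.   ] jaw 0.512 jawz -0.003 op 0.998 F [0.5 0.3 0.7]
   G local u,v,z-100: [ -9.7 198.3 181.7]
```

```bash
python3 -m handwheel '[[0.005,0.003,-0.02,-0.12],[0.005,0.003,-0.02,-0.11],[0.003,0.003,-0.02,0],[0,0,-0.01,0],[0,0,0,0]]' >/dev/null; python3 p.py; python3 -c "
from h import *
a=shot('wrist','w42')['color'];b=shot('scene','s42')['color']
cv2.imwrite('pics/ws42.png',np.hstack([cv2.resize(a,(400,300)),cv2.resize(b[120:320,150:390],(400,333))[:300]]))"
```

```text
t 54.05 q [-0.1   0.52 -0.38  1.72  0.24  0.98 -0.3 ] tcp [580.7 192.3 168.2] z [-0.019 -0.023 -1.   ] jaw 0.274 jawz -0.024 op 0.997 F [ 0.   0.7 -0.3]
   G local u,v,z-100: [-2.000e-01  2.072e+02  9.620e+01]
```

```bash
python3 - <<'E'
from h import *
w=load('w42')
cv2.imwrite('pics/w42c.png',cv2.resize(w['color'][90:240,220:360],None,fx=4,fy=4,interpolation=cv2.INTER_CUBIC))
cv2.imwrite('pics/w42d.png',cv2.resize(w['color'][270:380,140:380],None,fx=3.2,fy=3.2,interpolation=cv2.INTER_CUBIC))
E
python3 - <<'E'
from h import *
w=load('w42'); P=[onz(w,u,v,34) for u,v in [(255.5,207.5),(323,205.5),(250.5,115),(325,113.8)]]
for p in P: print(p.round(1))
m=(P[0]+P[1])/2;b=(P[2]+P[3])/2;d=b-m;print(m.round(1),b.round(1),np.linalg.norm(d),np.degrees(np.arctan2(d[1],d[0]))-90,w['world_from_camera'][:3,3].round(0))
E
```

```text
[561.1 171.   34. ]
[624.8 191.8  34. ]
[535.  255.3  34. ]
[598.7 274.4  34. ]
[593.  181.4  34. ] [566.8 264.9  34. ] 87.47940357472767 17.393023287404375 [561. 276. 309.]
```

```bash
python3 -m handwheel '[[0.002,0.006,-0.035,0.03],[0.002,0.006,-0.035,0],[0,0.002,-0.035,0],[0,0,-0.02,0],[0,0,0,0]]' 100 22 >/dev/null; python3 p.py
```

```text
t 54.65 q [-0.16  0.69 -0.33  1.75  0.32  0.76 -0.35] tcp [591.8 208.   50.9] z [ 0.001 -0.017 -1.   ] jaw 0.303 jawz -0.004 op 1.0 F [ 0.2 -0.1 -0.2]
   G local u,v,z-100: [ 12.5 220.9 -21.1]
```

```bash
python3 -m handwheel '[[-0.006,-0.001,-0.004,0],[-0.001,0,-0.015,0],[0,0,-0.015,0],[0,0,-0.007,0],[0,0,0,0]]' >/dev/null; python3 p.py; python3 -c "
from h import *
a=shot('wrist','w43')['color'];b=shot('scene','s43')['color']
cv2.imwrite('pics/ws43.png',np.hstack([cv2.resize(a,(400,300)),cv2.resize(b[120:320,150:390],(400,333))[:300]]))"
```

```text
t 55.15 q [-0.18  0.73 -0.31  1.78  0.35  0.68 -0.38] tcp [587.8 207.6  12.7] z [ 0.01  -0.014 -1.   ] jaw 0.302 jawz 0.006 op 1.002 F [-1.1 -0.3 -0.2]
   G local u,v,z-100: [  8.2 221.1 -59.3]
```

Centred between fingers. Lower slightly and grip.

```bash
python3 -m handwheel '[[0,0,-0.005,0],[0,0,0,0]]' >/dev/null; python3 -m handwheel '[[0,0,0,0],[0,0,0,0],[0,0,0,0],[0,0,0,0]]' 0 25 >/dev/null; python3 p.py; python3 -m handwheel '[[0,0,0.02,0],[0,0,0.035,0],[0,0,0.035,0],[0,0,0.035,0],[0,0,0,0]]' >/dev/null; python3 p.py; python3 -c "
from h import *
a=shot('wrist','w44')['color'];b=shot('scene','s44')['color']
cv2.imwrite('pics/ws44.png',np.hstack([cv2.resize(a,(400,300)),cv2.resize(b[120:320,150:390],(400,333))[:300]]))"
```

```text
t 55.85 q [-0.18  0.74 -0.3   1.78  0.35  0.68 -0.38] tcp [589.  208.3   9.9] z [ 0.013 -0.013 -1.   ] jaw 0.302 jawz 0.009 op 0.8 F [-0.   0.2 -0.3]
   G local u,v,z-100: [  9.5 221.7 -62.1]
t 56.35 q [-0.13  0.56 -0.37  1.73  0.27  0.9  -0.32] tcp [586.9 207.3 136.4] z [ 0.008 -0.014 -1.   ] jaw 0.303 jawz 0.004 op 0.802 F [-0.1  0.6 -0.8]
   G local u,v,z-100: [  7.4 221.1  64.4]
```

```bash
python3 -m handwheel '[[0.003,-0.015,0,-0.05],[0.003,-0.015,0,-0.1],[0.002,-0.015,-0.005,0],[0.001,-0.01,-0.005,0],[0,0,-0.005,0]]' >/dev/null; python3 p.py;python3 -m handwheel '[[0,0,-0.004,0],[0,0,0,0]]' >/dev/null; python3 p.py
```

```text
t 56.95 q [-0.06  0.58 -0.32  1.77  0.25  0.85 -0.36] tcp [590.2 142.9 109.2] z [-0.012 -0.022 -1.   ] jaw 0.143 jawz -0.015 op 0.804 F [-0.6  1.6  7.8]
   G local u,v,z-100: [  1.3 157.   37.2]
t 57.15 q [-0.06  0.58 -0.32  1.77  0.25  0.84 -0.36] tcp [591.2 146.5 105.7] z [-0.009 -0.016 -1.   ] jaw 0.146 jawz -0.011 op 0.799 F [-0.2 -1.2  1.4]
   G local u,v,z-100: [  2.8 160.3  33.7]
```

```bash
python3 -m handwheel '[[-0.001,0.004,-0.005,0],[-0.001,0.004,-0.006,0],[0,0.003,-0.006,0]]' 0 20 >/dev/null; python3 p.py;python3 -m handwheel '[[0,0.002,-0.006,0],[0,0.001,-0.006,0]]' >/dev/null; python3 p.py; python3 -c "
from h import *
b=shot('scene','s45')['color']
cv2.imwrite('pics/s45c.png',cv2.resize(b[120:320,150:390],None,fx=3,fy=3))"
```

```text
t 57.45 q [-0.09  0.61 -0.32  1.78  0.26  0.81 -0.39] tcp [590.9 159.7  89.5] z [-0.004 -0.014 -1.   ] jaw 0.148 jawz -0.006 op 0.798 F [-0.4  1.   1.8]
   G local u,v,z-100: [  4.3 173.3  17.5]
t 57.65 q [-0.1   0.63 -0.31  1.78  0.27  0.79 -0.4 ] tcp [590.2 164.1  75.8] z [-0.005 -0.014 -1.   ] jaw 0.15 jawz -0.007 op 0.794 F [-0.6 -0.4 -1.4]
   G local u,v,z-100: [  4.3 177.7   3.8]
```

```bash
python3 -m handwheel '[[0,-0.003,-0.006,0],[0,-0.003,-0.006,0]]' 0 20 >/dev/null; python3 p.py;python3 -m handwheel '[[0,-0.003,-0.004,0],[0,-0.003,-0.003,0]]' >/dev/null; python3 p.py; python3 -c "
from h import *
b=shot('scene','s46')['color']
cv2.imwrite('pics/s46c.png',cv2.resize(b[120:320,150:390],None,fx=3,fy=3))"
```

```text
t 57.9 q [-0.1   0.65 -0.31  1.79  0.28  0.76 -0.4 ] tcp [588.8 162.7  61.8] z [-0.007 -0.008 -1.   ] jaw 0.153 jawz -0.008 op 0.793 F [-1.5  8.3  3.3]
   G local u,v,z-100: [  2.7 176.4 -10.2]
t 58.1 q [-0.09  0.66 -0.31  1.79  0.28  0.74 -0.39] tcp [588.1 162.7  54.4] z [-0.006  0.    -1.   ] jaw 0.157 jawz -0.006 op 0.795 F [-0.2  6.9  1.9]
   G local u,v,z-100: [  2.  176.3 -17.6]
```

```bash
python3 -m handwheel '[[0.001,-0.008,0,0],[0.001,-0.008,0,0]]' >/dev/null; python3 p.py;python3 -m handwheel '[[-0.002,0.015,0,0],[-0.003,0.02,0,0],[-0.003,0.02,-0.005,0],[0,0,0,0]]' >/dev/null; python3 p.py; python3 -c "
from h import *
b=shot('scene','s47')['color']
cv2.imwrite('pics/s47c.png',cv2.resize(b[120:320,150:390],None,fx=3,fy=3))"
```

```text
t 58.35 q [-0.07  0.65 -0.33  1.8   0.27  0.73 -0.37] tcp [587.8 162.4  54.6] z [-0.005  0.02  -1.   ] jaw 0.166 jawz -0.001 op 0.794 F [-3.2 17.6  1.6]
   G local u,v,z-100: [  1.6 175.5 -17.4]
t 58.75 q [-0.17  0.68 -0.32  1.78  0.27  0.73 -0.46] tcp [577.3 219.2  46.8] z [-0.009  0.019 -1.   ] jaw 0.166 jawz -0.005 op 0.793 F [-0.   0.5 -1. ]
   G local u,v,z-100: [ 1.000e-01  2.332e+02 -2.520e+01]
```

```bash
python3 -m handwheel '[[0,0,-0.006,0],[0,0,-0.005,0]]' >/dev/null; python3 p.py;python3 -m handwheel '[[0,-0.004,-0.005,0],[0,-0.004,-0.005,0]]' >/dev/null; python3 p.py; python3 -c "
from h import *
b=shot('scene','s48')['color']
cv2.imwrite('pics/s48c.png',cv2.resize(b[120:320,150:390],None,fx=3,fy=3))"
```

```text
t 59.0 q [-0.17  0.69 -0.31  1.78  0.28  0.71 -0.46] tcp [579.8 213.5  36.9] z [-0.007  0.014 -1.   ] jaw 0.162 jawz -0.004 op 0.797 F [-2.  -6.4 19.4]
   G local u,v,z-100: [  1.6 227.4 -35.1]
t 59.2 q [-0.16  0.7  -0.3   1.79  0.29  0.7  -0.46] tcp [582.8 201.6  29.4] z [-0.002  0.011 -1.   ] jaw 0.158 jawz -0.001 op 0.785 F [-0.2 -1.5  6.5]
   G local u,v,z-100: [  2.6 215.3 -42.6]
```

```bash
python3 -m handwheel '[[-0.001,0.007,0.003,0],[-0.001,0.008,0.003,0],[-0.001,0.008,0.003,0]]' >/dev/null; python3 p.py;python3 -m handwheel '[[-0.001,0.008,0.001,0],[-0.001,0.008,0,0]]' >/dev/null; python3 p.py; python3 -c "
from h import *
b=shot('scene','s49')['color']
cv2.imwrite('pics/s49c.png',cv2.resize(b[120:320,150:390],None,fx=3,fy=3))"
```

```text
t 59.55 q [-0.19  0.69 -0.3   1.78  0.28  0.72 -0.49] tcp [580.2 219.9  36.8] z [-0.004  0.007 -1.   ] jaw 0.15 jawz -0.003 op 0.779 F [-0.5  0.3 -1.6]
   G local u,v,z-100: [  3.  233.9 -35.2]
t 59.75 q [-0.22  0.7  -0.3   1.76  0.28  0.72 -0.51] tcp [577.6 238.3  38.1] z [-0.004  0.008 -1.   ] jaw 0.151 jawz -0.003 op 0.785 F [-0.  -0.6 -1.3]
   G local u,v,z-100: [  3.2 252.4 -33.9]
```

```bash
python3 -m handwheel '[[0.001,-0.004,0.012,0],[0.002,-0.012,0.012,0],[0.003,-0.02,0.004,0],[0.002,-0.016,0,0],[0,-0.005,0,0]]' 0 20 >/dev/null; python3 p.py; python3 -m handwheel '[[0.001,-0.005,-0.003,0],[0.001,-0.005,-0.003,0],[0.001,-0.005,-0.003,0]]' >/dev/null; python3 p.py;  python3 -c "
from h import *
b=shot('scene','s50')['color']
cv2.imwrite('pics/s50c.png',cv2.resize(b[120:320,150:390],None,fx=3,fy=3))"
```

```text
t 60.3 q [-0.11  0.63 -0.32  1.79  0.26  0.76 -0.41] tcp [585.4 180.7  70. ] z [-0.003  0.009 -1.   ] jaw 0.156 jawz -0.002 op 0.782 F [-0.3  0.3 -1.6]
   G local u,v,z-100: [  2.  194.3  -2. ]
t 60.6 q [-0.08  0.65 -0.32  1.79  0.27  0.74 -0.38] tcp [588.9 163.6  61.1] z [-0.002  0.009 -1.   ] jaw 0.154 jawz -0.001 op 0.778 F [-1.1  0.6 -0.8]
   G local u,v,z-100: [  2.8 176.8 -10.9]
```

```bash
python3 -m handwheel '[[0.001,-0.006,-0.003,0],[0.001,-0.006,-0.003,0],[0.001,-0.006,-0.003,0]]' >/dev/null; python3 p.py; python3 -m handwheel '[[0.001,-0.008,-0.003,0],[0.001,-0.008,-0.003,0]]' >/dev/null; python3 p.py;  python3 -c "
from h import *
b=shot('scene','s51')['color']
cv2.imwrite('pics/s51c.png',cv2.resize(b[120:320,150:390],None,fx=3,fy=3))"
```

```text
t 60.95 q [-0.06  0.66 -0.33  1.8   0.26  0.72 -0.36] tcp [590.5 160.4  53.6] z [-0.001  0.028 -1.   ] jaw 0.163 jawz 0.004 op 0.78 F [-2.4  9.7  3.6]
   G local u,v,z-100: [  3.8 172.9 -18.4]
t 61.15 q [-0.04  0.66 -0.34  1.8   0.25  0.7  -0.33] tcp [591.2 160.4  50.4] z [ 0.002  0.046 -0.999] jaw 0.173 jawz 0.01 op 0.781 F [-4.3 13.3  5.4]
   G local u,v,z-100: [  4.3 172.3 -21.7]
```

```bash
python3 -m handwheel '[[-0.002,0.01,0,0],[-0.002,0.01,-0.002,0],[0,0,-0.003,0]]' >/dev/null; python3 p.py; python3 -m handwheel '[[0,0,-0.003,0],[0,0,-0.003,0]]' >/dev/null; python3 p.py
```

```text
t 61.5 q [-0.08  0.67 -0.34  1.8   0.26  0.69 -0.37] tcp [586.6 184.4  44.8] z [ 0.002  0.049 -0.999] jaw 0.177 jawz 0.011 op 0.785 F [ 0.4 -1.1 -1.4]
   G local u,v,z-100: [  3.4 196.6 -27.2]
t 61.7 q [-0.09  0.68 -0.33  1.8   0.26  0.68 -0.37] tcp [586.2 183.4  37.5] z [ 0.001  0.047 -0.999] jaw 0.177 jawz 0.009 op 0.782 F [ 0.4  0.2 -2.1]
   G local u,v,z-100: [  2.9 195.8 -34.6]
```

```bash
python3 -m handwheel '[[0,0,-0.003,0]]' >/dev/null; python3 p.py|head -1|grep -o 'F.*'; python3 -m handwheel '[[0,0,-0.002,0]]' >/dev/null; python3 p.py|grep -o '\(F\|z-100\).*';  python3 -c "
from h import *
b=shot('scene','s52')['color']
cv2.imwrite('pics/s52c.png',cv2.resize(b[120:320,150:390],None,fx=3,fy=3))"
```

```text
F [ 0.3 -0.3 -1.6]
F [-0.5  1.2 -1.1]
z-100: [  2.7 194.2 -40.9]
```

```bash
python3 -m handwheel '[[0,0.003,-0.003,0],[0,0.003,-0.003,0]]' >/dev/null; python3 p.py|grep -o '\(F\|z-100\).*'; python3 -m handwheel '[[0,0.003,-0.003,0],[0,0.002,-0.003,0]]' >/dev/null; python3 p.py|grep -o '\(F\|z-100\).*'; python3 -c "
from h import *
b=shot('wrist','w53')['color']"
```

```text
F [-0.9 -8.  12.9]
z-100: [  4.5 196.8 -46.1]
F [-2.2 -7.  11.9]
z-100: [  7.2 197.5 -49.3]
```

```bash
python3 -m handwheel '[[0,-0.004,-0.005,0],[0,-0.004,-0.005,0],[0,-0.004,-0.004,0],[0,0,-0.003,0]]' >/dev/null; python3 p.py|grep -o '\(F\|z-100\).*';  python3 -m handwheel '[[0,0,0,0],[0,0,0,0],[0,0,0,0]]' 100 20 >/dev/null; python3 -m handwheel '[[0,0,0.03,0],[0,0,0.04,0],[0,0,0.04,0],[0,0,0.03,0],[0,0,0,0]]' >/dev/null;python3 p.py; python3 -c "
from h import *
a=shot('wrist','w54')['color'];b=shot('scene','s54')['color']
cv2.imwrite('pics/ws54.png',np.hstack([cv2.resize(a,(400,300)),cv2.resize(b[120:320,150:390],(400,333))[:300]]))"
```

```text
F [-0.9 -5.1  8.5]
z-100: [  8.8 185.7 -63.8]
t 63.6 q [-0.04  0.53 -0.38  1.75  0.2   0.88 -0.33] tcp [589.1 173.6 148.2] z [ 0.002  0.036 -0.999] jaw 0.171 jawz 0.008 op 0.999 F [0.3 0.5 0.1]
   G local u,v,z-100: [  4.3 185.9  76.1]
```

```bash
python3 - <<'E'
from h import *
w=load('w54')
cv2.imwrite('pics/w54c.png',cv2.resize(w['color'][130:260,205:335],None,fx=4.5,fy=4.5,interpolation=cv2.INTER_CUBIC))
E
python3 - <<'E'
from h import *
w=load('w54'); P=[onz(w,u,v,34) for u,v in [(234.6,238.9),(304.1,237.8),(228.8,146),(307.2,145.6)]]
m=(P[0]+P[1])/2;b=(P[2]+P[3])/2;d=b-m;print(m.round(1),b.round(1),np.linalg.norm(d),np.arctan2(d[1],d[0])-np.pi/2, np.linalg.norm(P[0]-P[1]))
E
```

```text
[588.3 140.8  34. ] [573.  226.1  34. ] 86.64519011820559 0.17761342135545277 66.1102102463931
```

```bash
python3 -m handwheel '[[-0.003,0.0,-0.04,0.0],[-0.003,0,-0.04,0],[0,0,-0.035,0],[0,0,-0.02,0],[0,0,0,0]]' 100 22 >/dev/null; python3 p.py
```

```text
t 64.2 q [-0.1   0.73 -0.31  1.83  0.29  0.63 -0.39] tcp [575.3 170.7  -1.6] z [-0.012  0.031 -0.999] jaw 0.172 jawz -0.007 op 1.001 F [-1.3  0.4  0.7]
   G local u,v,z-100: [ -9.3 185.3 -73.6]
```

```bash
python3 -m handwheel '[[0.006,0.0,0.006,0.0],[0,0,0,0]]' >/dev/null; python3 -m handwheel '[[0,0,0,0],[0,0,0,0],[0,0,0,0],[0,0,0,0]]' 0 22 >/dev/null; python3 p.py; python3 -m handwheel '[[-0.002,0.01,0.006,0],[-0.003,0.015,0.0,0],[-0.003,0.015,0,0],[-0.001,0.005,0,0],[0,0,-0.005,0]]' >/dev/null; python3 p.py; python3 -m handwheel '[[0,0,0,0],[0,0,0,0],[0,0,0,0]]' 100 22 >/dev/null; python3 p.py
```

```text
t 64.8 q [-0.09  0.73 -0.31  1.81  0.29  0.65 -0.39] tcp [582.9 171.1   7.3] z [-0.01   0.032 -0.999] jaw 0.172 jawz -0.004 op 0.807 F [-0.2  1.  -2.5]
   G local u,v,z-100: [ -1.8 184.5 -64.7]
t 65.3 q [-0.18  0.73 -0.31  1.8   0.28  0.65 -0.46] tcp [572.8 222.5   9.9] z [-0.008  0.034 -0.999] jaw 0.174 jawz -0.002 op 0.807 F [ 0.3 -0.5 -0.4]
   G local u,v,z-100: [ -4.  236.8 -62.1]
t 65.6 q [-0.18  0.73 -0.31  1.8   0.28  0.65 -0.46] tcp [572.6 222.4   9. ] z [-0.009  0.034 -0.999] jaw 0.174 jawz -0.003 op 0.997 F [ 0.1 -0.2 -0.2]
   G local u,v,z-100: [ -4.1 236.7 -63.1]
```

```bash
python3 -m handwheel '[[0.002,-0.01,0,0.0],[0.001,-0.007,-0.003,0],[0,0,0,0]]' >/dev/null;python3 p.py; python3 -c "
from h import *
a=shot('wrist','w55')['color']"; python3 -m handwheel '[[0,0,0,0],[0,0,0,0],[0,0,0,0],[0,0,0,0]]' 0 20 >/dev/null; python3 p.py; python3 -c "
from h import *
a=shot('wrist','w56')['color']; b=load('w55')['color'];cv2.imwrite('pics/w556.png',cv2.resize(np.hstack([b,a]),None,fx=.7,fy=.7))"
```

```text
t 65.9 q [-0.15  0.73 -0.31  1.81  0.29  0.64 -0.44] tcp [576.5 202.    5.8] z [-0.009  0.032 -0.999] jaw 0.172 jawz -0.003 op 0.997 F [ 0.4 -0.5  0.5]
   G local u,v,z-100: [ -3.4 216.  -66.2]
t 66.35 q [-0.15  0.73 -0.31  1.81  0.28  0.65 -0.44] tcp [576.7 202.1   6.4] z [-0.008  0.033 -0.999] jaw 0.172 jawz -0.003 op 0.8 F [ 0.5 -1.2 -0.5]
   G local u,v,z-100: [ -3.2 216.1 -65.6]
```

```bash
python3 -m handwheel '[[0,0,0.01,0],[0,0,0.015,0],[0,0,0.015,0],[0,0,0.005,0],[0,0,0,0]]' >/dev/null; python3 p.py; python3 -m handwheel '[[0,0,0,0]]' 79 20|tail -1;  python3 -m handwheel '[[0,0,0,0]]' 79.5 20|tail -1; python3 -m handwheel '[[0,0,0,0]]' 79.8 20|tail -1; python3 -c "
from h import *
b=shot('scene','s57')['color']
cv2.imwrite('pics/s57c.png',cv2.resize(b[120:320,150:390],None,fx=3,fy=3))"
```

```text
t 66.9 q [-0.12  0.66 -0.34  1.8   0.26  0.73 -0.41] tcp [576.4 203.2  56. ] z [-0.008  0.034 -0.999] jaw 0.173 jawz -0.002 op 0.804 F [ 0.6 -0.5 -1.4]
   G local u,v,z-100: [ -3.4 217.2 -16.1]
opening: 0.8
opening: 0.8
opening: 0.803
```

```bash
cat > snap.py <<'E'
import sys
from h import *
b=shot('scene','sn_'+sys.argv[1])['color']
cv2.imwrite('pics/c_'+sys.argv[1]+'.png',cv2.resize(b[220:310,260:380],None,fx=3,fy=3))
E
python3 -m handwheel '[[0,0,0,0]]' 79.9 20|tail -1; python3 snap.py a;  python3 -m handwheel '[[0,0,0,0]]' 80 20|tail -1;python3 snap.py b; python3 -c "
import cv2,numpy as np
cv2.imwrite('pics/ab.png',np.hstack([cv2.imread('pics/c_%s.png'%k) for k in 'ab']))"
```

```text
opening: 0.801
opening: 0.803
```

```bash
python3 -m handwheel '[[0,0,0,0],[0,0,0,0]]' 80 20|tail -1; python3 snap.py c;  python3 -m handwheel '[[0,0,0,0]]' 80.1 20|tail -1;python3 snap.py d; python3 -c "
import cv2,numpy as np
cv2.imwrite('pics/ab.png',np.hstack([cv2.imread('pics/c_%s.png'%k) for k in 'cd']))"
```

```text
opening: 0.8
opening: 0.804
```

```bash
python3 -m handwheel '[[0,0,0,0]]' 80.2 20|tail -1; python3 snap.py e;  python3 -m handwheel '[[0,0,0,0]]' 80.3 20|tail -1;python3 snap.py f; python3 -c "
import cv2,numpy as np
cv2.imwrite('pics/ab.png',np.hstack([cv2.imread('pics/c_%s.png'%k) for k in 'ef']))"
```

```text
opening: 0.804
opening: 0.802
```

```bash
python3 -m handwheel '[[0,0,0,0]]' 80.4 20|tail -1; python3 snap.py g;  python3 -m handwheel '[[0,0,0,0]]' 80.5 20|tail -1;python3 snap.py h; python3 -c "
import cv2,numpy as np
cv2.imwrite('pics/ab.png',np.hstack([cv2.imread('pics/c_%s.png'%k) for k in 'gh']))"
```

```text
opening: 0.801
opening: 0.806
```

```bash
python3 -m handwheel '[[0,0,0,0]]' 80.6 20|tail -1; python3 snap.py i;  python3 -m handwheel '[[0,0,0,0]]' 80.7 20|tail -1;python3 snap.py j; python3 -c "
import cv2,numpy as np
cv2.imwrite('pics/ab.png',np.hstack([cv2.imread('pics/c_%s.png'%k) for k in 'ij']))"
```

```text
opening: 0.809
opening: 0.807
```

```bash
python3 -m handwheel '[[0,0,0,0]]' 80.8 20|tail -1; python3 snap.py k;  python3 -m handwheel '[[0,0,0,0]]' 80.9 20|tail -1;python3 snap.py l; python3 -c "
import cv2,numpy as np
cv2.imwrite('pics/ab.png',np.hstack([cv2.imread('pics/c_%s.png'%k) for k in 'kl']))"
```

```text
opening: 0.808
opening: 0.81
```

```bash
python3 p.py && python3 snap.py m0 && ls pics | tail -3; cat p.py snap.py h.py
```

```text
t 69.15 q [-0.12  0.66 -0.34  1.8   0.26  0.73 -0.41] tcp [575.6 202.8  55. ] z [-0.01   0.033 -0.999] jaw 0.173 jawz -0.004 op 0.807 F [-1.3 -0.1 -1.2]
   G local u,v,z-100: [ -4.2 216.9 -17. ]
ws7.png
ws8.png
ws9.png
from h import *
from scipy.spatial.transform import Rotation as R
s=status.get_obs();M=R.from_euler('xyz',s['ee_rot']).as_matrix();print('t',round(s['t'],2),'q',s['joint_positions'].round(2),'tcp',s['tcp_pos'].round(1),'z',M[:,2].round(3),'jaw',np.arctan2(M[1,0],M[0,0]).round(3),'jawz',M[2,0].round(3),'op',round(s['opening'],3),'F',s['ft_force'].round(1))
G=s['tcp_pos']-28*M[:,2]; d=G[:2]-np.array([613.5,-11.8]); c,sn=np.cos(.155),np.sin(.155)
print('   G local u,v,z-100:',np.round([d[0]*c+d[1]*sn,-d[0]*sn+d[1]*c,G[2]-100],1))
import sys
from h import *
b=shot('scene','sn_'+sys.argv[1])['color']
cv2.imwrite('pics/c_'+sys.argv[1]+'.png',cv2.resize(b[220:310,260:380],None,fx=3,fy=3))
import numpy as np, cv2
from station import status, vision
def shot(name,fn):
    c=vision.camera(name); cv2.imwrite('pics/'+fn+'.png',c['color']); np.savez('pics/'+fn+'.npz',**c); return c
def load(fn): return dict(np.load('pics/'+fn+'.npz'))
def ray(c,u,v):
    M=c['world_from_camera']; d=np.array([(u-c['cx'])/c['fx'],-(v-c['cy'])/c['fy'],-1.0])
    return M[:3,3], M[:3,:3]@d
def onz(c,u,v,z):
    o,d=ray(c,u,v); return o+d*(z-o[2])/d[2]
def tri(obs):
    A=np.zeros((3,3));b=np.zeros(3)
    for c,u,v in obs:
        o,d=ray(c,u,v); d=d/np.linalg.norm(d); P=np.eye(3)-np.outer(d,d); A+=P;b+=P@o
    p=np.linalg.solve(A,b)
    r=[np.linalg.norm((np.eye(3)-np.outer(d/np.linalg.norm(d),d/np.linalg.norm(d)))@(p-o)) for o,d in [ray(*x) for x in obs]]
    return p,r
def proj(c,p):
    M=c['world_from_camera']; q=M[:3,:3].T@(np.asarray(p,float)-M[:3,3]); return c['cx']+c['fx']*q[0]/-q[2], c['cy']-c['fy']*q[1]/-q[2]
```

View pics/c_m0.png

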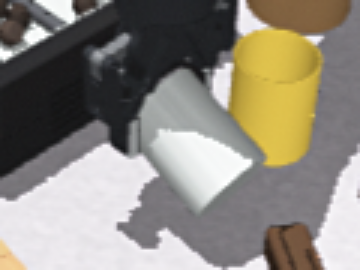

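```bash
python3 -m handwheel '[[0,0,0,0]]' 80.9 20; python3 snap.py m1
```

```text
t: 69.3
tcp_pos: [575.5, 202.7, 54.9]
ee_rot: [-3.108, 0.004, 0.173]
ft_force: [-0.7, -0.3, -1.0]
opening: 0.809
```

View pics/c_m1.png

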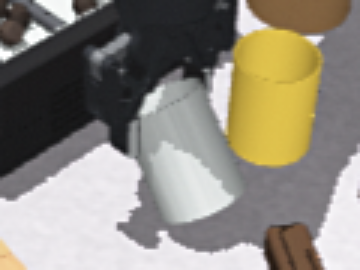

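```bash
python3 -m handwheel '[[0,0,0,0]]' 80.9 20; python3 snap.py m2
```

```text
t: 69.45
tcp_pos: [575.5, 202.7, 55.0]
ee_rot: [-3.108, 0.004, 0.173]
ft_force: [-0.7, 0.5, -1.8]
opening: 0.811
```

View pics/c_m2.png

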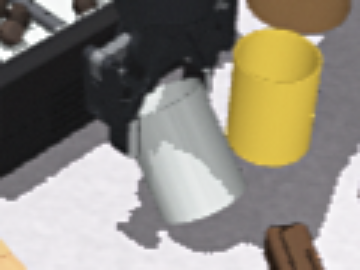

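```bash
python3 -m handwheel '[[0,0,-0.003,0],[0,0,0,0]]' 80.9 20; python3 snap.py m3
```

```text
t: 69.7
tcp_pos: [576.8, 202.7, 53.5]
ee_rot: [-3.108, 0.001, 0.173]
ft_force: [-0.5, -0.3, -0.6]
opening: 0.808
```

View pics/c_m3.png

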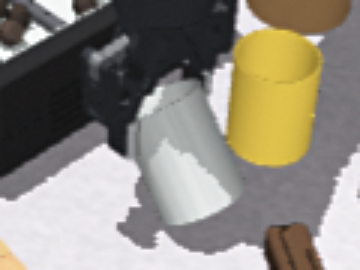

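```bash
python3 -m handwheel '[[0,0,-0.002,0],[0,0,0,0],[0,0,0,0]]' 83 20; python3 snap.py m4
```

```text
t: 70.05
tcp_pos: [577.1, 203.2, 51.3]
ee_rot: [-3.107, 0.0, 0.173]
ft_force: [0.2, -1.3, 0.3]
opening: 0.83
```

View pics/c_m4.png

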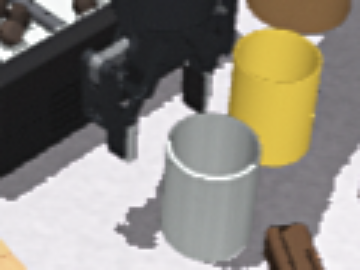

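```bash
python3 -m handwheel '[[0,0,0.03,0],[0,0,0.05,0],[0,0,0.05,0],[0,0,0.05,0],[0,0,0.05,0]]' 100 20; python3 -m handwheel '[[0.01,-0.04,0.03,0],[0.01,-0.048,0,0],[0.01,-0.048,0,0],[0.01,-0.048,0,0],[0.01,-0.048,0,0]]'; python3 -c "
from h import *
shot('wrist','wa')"; python3 p.py
```

```text
t: 70.6
tcp_pos: [570.0, 200.6, 277.5]
ee_rot: [-3.109, 0.02, 0.174]
ft_force: [1.1, -0.3, 1.0]
opening: 1.002
t: 71.1
tcp_pos: [621.3, -23.8, 320.0]
ee_rot: [-3.105, -0.002, 0.194]
ft_force: [0.8, 0.2, 0.9]
opening: 1.001
t 71.15 q [ 0.26  0.38 -0.33  1.55  0.1   1.24  0.11] tcp [622.7 -36.  319.4] z [-0.004  0.029 -1.   ] jaw 0.181 jawz 0.001 op 1.001 F [ 0.5 -8.2  0.3]
   G local u,v,z-100: [  5.3 -26.2 247.4]
```

View pics/wa.png

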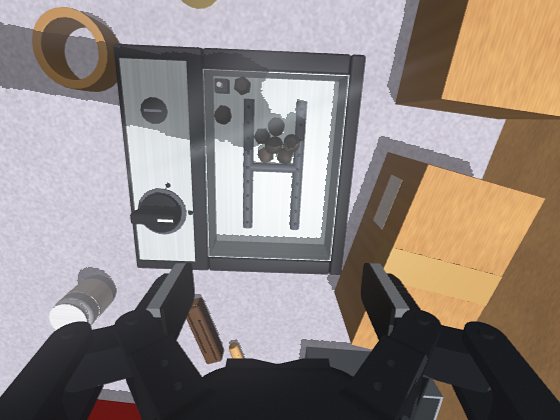

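```bash
python3 -c "
from h import *
b=load('wa')['color']
cv2.imwrite('pics/wa_c.png',cv2.resize(b[60:180,195:345],None,fx=5,fy=5,interpolation=cv2.INTER_CUBIC))"; python3 -m handwheel '[[0.005,-0.03,-0.02,0]]';python3 -c "
from h import *
b=shot('scene','sb')['color']; b=shot('wrist','wb')['color']
cv2.imwrite('pics/wb_c.png',cv2.resize(b[30:180,195:345],None,fx=5,fy=4,interpolation=cv2.INTER_CUBIC))"
```

```text
t: 71.25
tcp_pos: [629.3, -64.1, 302.1]
ee_rot: [-3.111, -0.007, 0.184]
ft_force: [0.9, 1.7, -0.0]
opening: 0.999
```

View pics/wa_c.png

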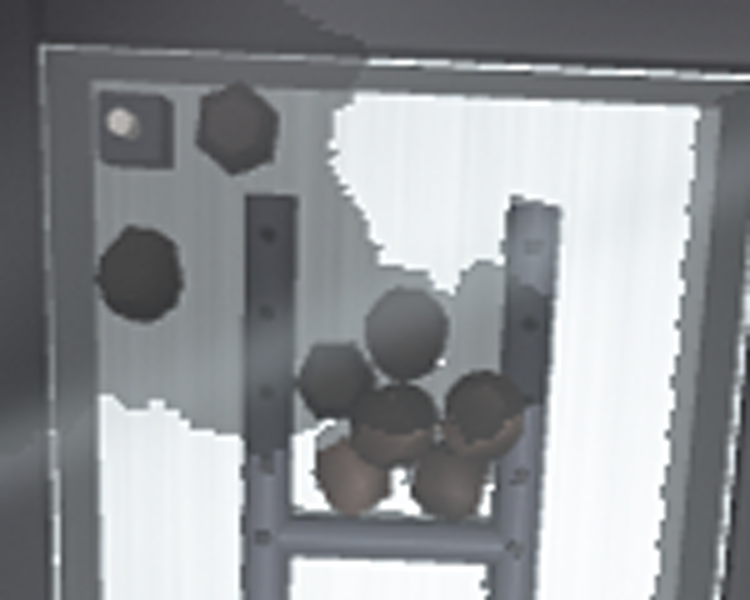

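View pics/sb.png

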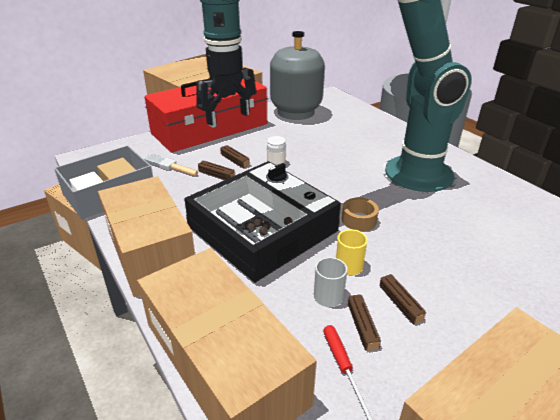

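View pics/wb.png

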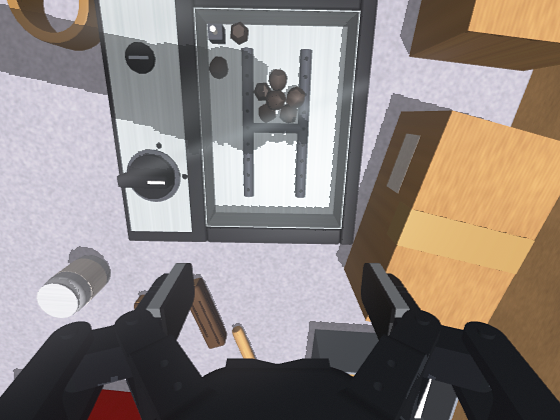

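```bash
python3 -m handwheel '[[-0.015,-0.047,0,0],[-0.015,-0.047,0,0],[-0.015,-0.047,0,0],[-0.015,-0.047,0,0],[-0.015,-0.047,0,0]]'; python3 -m handwheel '[[-0.01,-0.047,0,0],[-0.01,-0.04,0,0],[0,0,0,0]]'; python3 -c "
from h import *
shot('wrist','wc')"; python3 p.py
```

```text
t: 71.85
tcp_pos: [552.4, -296.7, 294.7]
ee_rot: [-3.108, 0.005, 0.188]
ft_force: [0.3, -1.1, 0.6]
opening: 1.003
t: 72.15
tcp_pos: [526.3, -394.6, 293.8]
ee_rot: [-3.111, 0.009, 0.176]
ft_force: [-0.3, 0.1, -0.4]
opening: 1.004
t 72.2 q [ 0.73  0.46 -0.2   1.48  0.07  1.24  0.71] tcp [ 527.9 -391.1  293.8] z [-0.013  0.031 -0.999] jaw 0.179 jawz -0.007 op 0.997 F [ 0.   0.3 -0.4]
   G local u,v,z-100: [-142.9 -362.5  221.8]
```

View pics/wc.png

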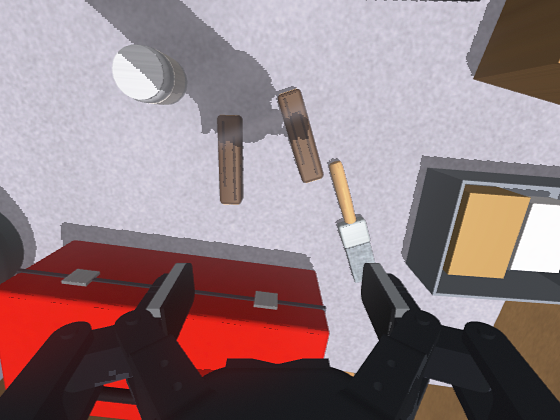

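```bash
cat > logs.py <<'E'
from h import *
import sys
def logs(fn,z=30,show=True):
    c=load(fn); b=c['color']; hsv=cv2.cvtColor(b,cv2.COLOR_BGR2HSV)
    m=cv2.inRange(hsv,(3,60,20),(18,200,125)); m=cv2.morphologyEx(m,cv2.MORPH_CLOSE,np.ones((7,7))); m=cv2.morphologyEx(m,cv2.MORPH_OPEN,np.ones((5,5)))
    cs,_=cv2.findContours(m,cv2.RETR_EXTERNAL,cv2.CHAIN_APPROX_NONE); out=[]
    for k in cs:
        if cv2.contourArea(k)<600: continue
        (u,v),(w,h),a=cv2.minAreaRect(k); q=cv2.boxPoints(((u,v),(w,h),a))
        W=np.array([onz(c,*p,z)[:2] for p in q]); e=[np.linalg.norm(W[1]-W[0]),np.linalg.norm(W[2]-W[1])]
        d=W[1]-W[0] if e[0]>e[1] else W[2]-W[1]; yaw=np.arctan2(d[1],d[0])%np.pi
        if max(e)>170 or max(e)<90: continue
        out.append((W.mean(0),yaw,sorted(e),(u,v),cv2.minAreaRect(k)))
        if show: print(fn,'px',np.round((u,v)),'xy',W.mean(0).round(1),'yaw',round(yaw,3),'size',np.round(sorted(e),0))
    return out
if __name__=='__main__':
    for f in sys.argv[1:]: logs(f)
    if len(sys.argv)==3:
        A=logs(sys.argv[1],30,False);B=logs(sys.argv[2],30,False)
        for x in A:
            y=min(B,key=lambda y:np.linalg.norm(y[0]-x[0])); p,r=tri([(load(sys.argv[1]),*x[3]),(load(sys.argv[2]),*y[3])]); print('tri',p.round(1),np.round(r,1))
E
python3 -m handwheel '[[0.02,0.04,-0.04,0],[0,0,-0.05,0],[0,0,-0.0,0]]'; python3 -c "
from h import *
shot('wrist','wd')"; python3 logs.py wc wd; python3 p.py
```

```text
t: 72.5
tcp_pos: [547.8, -351.8, 208.5]
ee_rot: [-3.109, 0.004, 0.18]
ft_force: [-0.7, 0.1, -0.4]
opening: 0.999
wc px [464. 219.] xy [ 803.5 -414.7] yaw 1.186 size [ 65. 142.]
wc px [517.  52.] xy [ 791.3 -192.3] yaw 2.018 size [ 99. 120.]
wd px [486. 272.] xy [ 817.1 -411.9] yaw 1.083 size [ 71. 138.]
wd px [193. 205.] xy [ 456.3 -390.7] yaw 1.738 size [ 29. 117.]
wd px [280. 181.] xy [ 550.1 -343.9] yaw 2.083 size [ 29. 110.]
wd px [524.  64.] xy [ 768.1 -184.2] yaw 2.021 size [ 66. 121.]
tri [ 798.2 -404.8   45.9] [5.7 5.7]
tri [1134.4  -32.6 -480.2] [1.4 1.4]
t 72.55 q [ 0.68  0.51 -0.21  1.58  0.09  1.07  0.63] tcp [ 551.  -351.3  212.8] z [-0.003  0.03  -1.   ] jaw 0.181 jawz 0.003 op 1.0 F [1.3 0.6 1.2]
   G local u,v,z-100: [-114.2 -326.6  140.8]
```

View pics/wd.png

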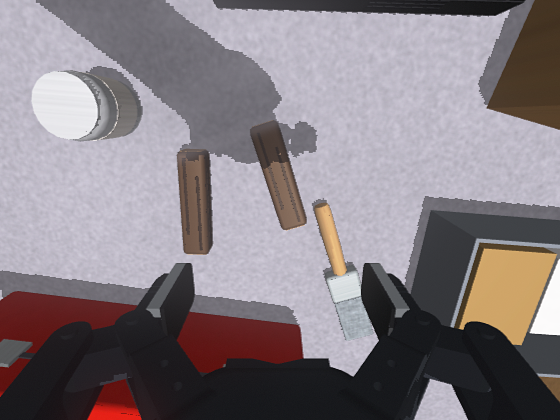

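```bash
python3 -c "
from h import *
a=load('wc');b=load('wd')
for n,P,Q in [('C',[(278,93),(300,88),(323,177),(304,182)],[(250,128),(275,121),(306,222),(285,229)]),('D',[(217,117),(242,117),(243,203),(220,203)],[(178,150),(208,150),(212,253),(183,253)])]:
  for c,K in ((a,P),(b,Q)):
    W=np.array([onz(c,*k,28)[:2] for k in K]); d=(W[0]+W[1]-W[2]-W[3])/2; print(n,W.mean(0).round(1),'len',np.linalg.norm(d).round(),'yaw',np.arctan2(d[1],d[0]).round(3))
  p,r=tri([(a,*np.mean(P,0)),(b,*np.mean(Q,0))]);print(p.round(1),np.round(r,1))
c=b; print('brush tip',onz(c,321,204,10).round(0))
"
```

```text
C [ 547.9 -338.7] len 123.0 yaw 2.045
C [ 547.8 -338.8] len 121.0 yaw 2.065
[ 546.6 -336.3   27.1] [0.2 0.2]
D [ 456.9 -389.6] len 120.0 yaw 1.724
D [ 457.6 -387.1] len 124.0 yaw 1.713
[ 453.8 -389.5   12.1] [0.5 0.5]
brush tip [ 604. -365.   10.]
```

```bash
python3 -m handwheel '[[-0.0035,0.013,-0.03,0.149],[0,0,-0.04,0.149],[0,0,-0.04,0.005],[0,0,-0.02,0]]' 65 40; python3 p.py; python3 -c "
from h import *
shot('wrist','we')"
```

```text
t: 72.95
tcp_pos: [558.2, -338.8, 95.8]
ee_rot: [-3.132, -0.019, 0.497]
ft_force: [0.2, -0.1, 0.7]
opening: 0.649
t 72.95 q [ 0.69  0.64 -0.26  1.68  0.18  0.84  0.86] tcp [ 558.2 -338.8   95.8] z [ 0.012  0.018 -1.   ] jaw 0.497 jawz 0.019 op 0.649 F [ 0.2 -0.1  0.7]
   G local u,v,z-100: [-105.6 -315.    23.8]
```

View pics/we.png

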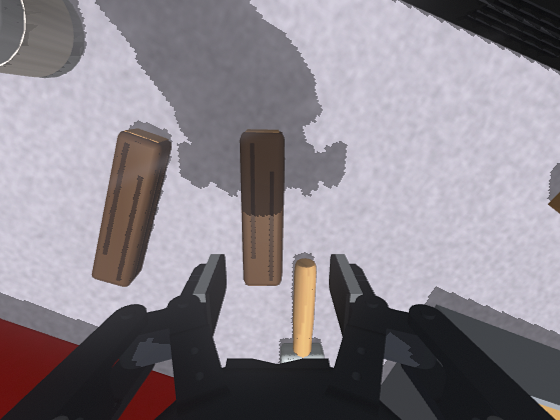

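```bash
python3 -c "
from h import *
c=load('we'); 
for p in [(548,-338,30),(558,-339,15),(558,-339,96)]: print(proj(c,p))
K=[(240,133),(283,133),(283,284),(243,285)]
W=np.array([onz(c,*k,30)[:2] for k in K]);d=(W[0]+W[1]-W[2]-W[3])/2; print(W.mean(0).round(1),np.linalg.norm(d),np.arctan2(d[1],d[0]))
print('brush tip',onz(c,304,262,10))
"
```

```text
(np.float64(263.751638563816), np.float64(215.2876463935369))
(np.float64(274.58947870256554), np.float64(215.41967609705713))
(np.float64(276.0676816136621), np.float64(266.2760912413413))
[ 547.  -338.4] 120.69047460563638 2.0619202236944005
brush tip [ 602.21050529 -366.62966084   10.        ]
```

```bash
python3 -m handwheel '[[-0.0105,0.001,-0.03,-0.005],[0,0,-0.02,0],[0,0,0,0]]'; python3 p.py
```

```text
t: 73.3
tcp_pos: [553.0, -339.1, 51.1]
ee_rot: [-3.139, -0.024, 0.492]
ft_force: [0.7, 0.3, 0.1]
opening: 0.652
t 73.3 q [ 0.68  0.69 -0.24  1.71  0.19  0.75  0.85] tcp [ 553.  -339.1   51.1] z [ 0.02   0.013 -1.   ] jaw 0.492 jawz 0.024 op 0.652 F [0.7 0.3 0.1]
   G local u,v,z-100: [-110.9 -314.4  -20.9]
```

```bash
python3 -m handwheel '[[-0.006,0.001,-0.02,0],[0,0,-0.025,0],[0,0,0,0]]'; python3 p.py
```

```text
t: 73.6
tcp_pos: [554.1, -341.0, 15.5]
ee_rot: [3.132, -0.031, 0.492]
ft_force: [0.1, -0.7, -0.5]
opening: 0.65
t 73.6 q [ 0.67  0.74 -0.23  1.72  0.21  0.67  0.84] tcp [ 554.1 -341.    15.5] z [ 0.032  0.006 -0.999] jaw 0.492 jawz 0.031 op 0.65 F [ 0.1 -0.7 -0.5]
   G local u,v,z-100: [-110.4 -316.2  -56.6]
```

```bash
python3 -m handwheel '[[-0.007,0.003,-0.004,0],[-0.003,0,-0.004,0],[0,0,0,0]]'; python3 p.py
```

```text
t: 73.9
tcp_pos: [547.8, -339.8, 14.1]
ee_rot: [3.124, -0.036, 0.493]
ft_force: [0.1, -0.2, 0.7]
opening: 0.654
t 73.9 q [ 0.68  0.73 -0.22  1.75  0.21  0.65  0.83] tcp [ 547.8 -339.8   14.1] z [ 0.04   0.001 -0.999] jaw 0.493 jawz 0.036 op 0.654 F [ 0.1 -0.2  0.7]
   G local u,v,z-100: [-116.7 -313.7  -57.9]
```

```bash
python3 -m handwheel '[[0,0,-0.009,0],[0,0,0,0]]'; python3 p.py; python3 -m handwheel '[[0,0,0,0],[0,0,0,0],[0,0,0,0]]' 0 40; python3 p.py
```

```text
t: 74.1
tcp_pos: [548.6, -340.5, 6.4]
ee_rot: [3.121, -0.037, 0.492]
ft_force: [-0.9, 0.4, -0.5]
opening: 0.649
t 74.1 q [ 0.67  0.74 -0.22  1.75  0.22  0.63  0.83] tcp [ 548.6 -340.5    6.4] z [ 0.042 -0.    -0.999] jaw 0.492 jawz 0.037 op 0.649 F [-0.9  0.4 -0.5]
   G local u,v,z-100: [-116.  -314.5  -65.6]
t: 74.4
tcp_pos: [549.0, -340.6, 6.8]
ee_rot: [3.121, -0.037, 0.492]
ft_force: [0.4, 1.0, -1.7]
opening: 0.364
t 74.4 q [ 0.67  0.74 -0.22  1.75  0.22  0.64  0.83] tcp [ 549.  -340.6    6.8] z [ 0.043 -0.    -0.999] jaw 0.492 jawz 0.037 op 0.364 F [ 0.4  1.  -1.7]
   G local u,v,z-100: [-115.6 -314.7  -65.3]
```

```bash
python3 -m handwheel '[[0,0,0.03,0],[0,0,0.045,0],[0,0,0.045,0],[0,0.02,0.04,0.14],[0.02,0.03,0.02,0.145]]'; python3 -m handwheel '[[0.02,0.04,0,0.145],[0.02,0.045,0,0.145],[0.02,0.045,0,0.145],[0.01,0.045,0,0.145],[0.0,0.03,0,0.145]]'; python3 p.py
```

```text
t: 74.9
tcp_pos: [560.0, -292.5, 184.8]
ee_rot: [3.133, -0.024, 0.776]
ft_force: [1.1, -0.1, -3.0]
opening: 0.366
t: 75.4
tcp_pos: [633.7, -83.0, 189.6]
ee_rot: [3.123, -0.025, 1.526]
ft_force: [0.9, 0.8, -1.8]
opening: 0.365
t 75.4 q [ 0.49  0.56 -0.56  1.65  0.31  1.    1.36] tcp [633.7 -83.  189.6] z [ 0.02   0.024 -1.   ] jaw 1.526 jawz 0.025 op 0.365 F [ 0.9  0.8 -1.8]
   G local u,v,z-100: [  8.3 -74.1 117.6]
```

```bash
python3 -m handwheel '[[-0.001,-0.008,-0.02,0.14],[0,0,-0.03,0.06],[0,0,-0.02,0],[0,0,0,0]]'; python3 p.py; python3 -c "
from h import *
shot('wrist','wf')"
```

```text
t: 75.8
tcp_pos: [632.4, -81.1, 117.4]
ee_rot: [3.122, -0.029, 1.751]
ft_force: [-1.4, -1.3, -2.0]
opening: 0.366
t 75.8 q [ 0.5   0.66 -0.58  1.7   0.4   0.9   1.53] tcp [632.4 -81.1 117.4] z [ 0.014  0.032 -0.999] jaw 1.751 jawz 0.029 op 0.366 F [-1.4 -1.3 -2. ]
   G local u,v,z-100: [  7.5 -72.3  45.4]
```

View pics/wf.png

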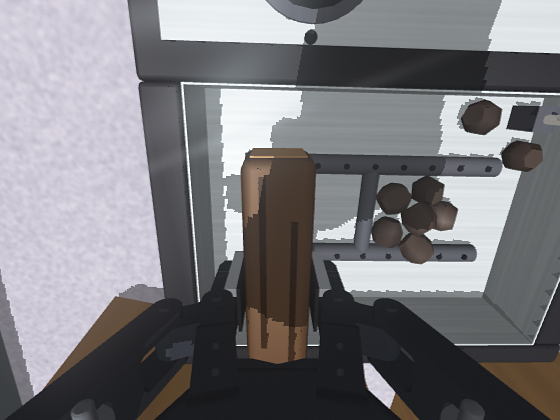

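```bash
python3 -m handwheel '[[0.001,-0.011,-0.015,-0.02],[0,-0.0,-0.015,0],[0,0,0,0]]'; python3 p.py
```

```text
t: 76.15
tcp_pos: [635.7, -93.9, 88.9]
ee_rot: [3.117, -0.027, 1.727]
ft_force: [-1.3, 0.5, -2.1]
opening: 0.364
t 76.15 q [ 0.5   0.69 -0.55  1.7   0.42  0.85  1.51] tcp [635.7 -93.9  88.9] z [ 0.02   0.031 -0.999] jaw 1.727 jawz 0.027 op 0.364 F [-1.3  0.5 -2.1]
   G local u,v,z-100: [  8.6 -85.3  16.8]
```

```bash
python3 -m handwheel '[[-0.002,0.005,-0.012,0],[0,0,-0.006,0],[0,0,0,0]]'; python3 p.py
```

```text
t: 76.45
tcp_pos: [633.9, -88.9, 69.9]
ee_rot: [3.116, -0.027, 1.727]
ft_force: [-0.2, 0.0, -2.1]
opening: 0.369
t 76.45 q [ 0.49  0.71 -0.54  1.72  0.43  0.81  1.49] tcp [633.9 -88.9  69.9] z [ 0.021  0.031 -0.999] jaw 1.727 jawz 0.027 op 0.369 F [-0.2  0.  -2.1]
   G local u,v,z-100: [  7.5 -80.   -2.2]
```

```bash
python3 -m handwheel '[[0,0,-0.003,0],[0,0,0,0]]'; python3 -m handwheel '[[0,0,-0.003,0],[0,0,0,0]]'|grep -E 'tcp|ft'; python3 -m handwheel '[[0,0,-0.002,0],[0,0,0,0]]'|grep -E 'tcp|ft'
```

```text
t: 76.65
tcp_pos: [634.3, -88.3, 67.1]
ee_rot: [3.115, -0.027, 1.727]
ft_force: [-0.2, -0.1, -2.4]
opening: 0.365
tcp_pos: [635.4, -88.2, 67.4]
ft_force: [1.1, -0.2, -2.1]
tcp_pos: [636.2, -88.2, 66.7]
ft_force: [-0.2, 0.5, -0.2]
```

```bash
python3 -m handwheel '[[0,0,-0.002,0],[0,0,0,0]]'|grep -E 'tcp|ft';python3 -m handwheel '[[0,0,0,0],[0,0,0,0]]' 44 ; python3 -m handwheel '[[0,0,0.02,0],[0,0,0.03,0],[0,0,0.04,0]]'|grep -E 'tcp|ft'; python3 -c "
from h import *
shot('wrist','wg')"; python3 p.py
```

```text
tcp_pos: [636.5, -88.2, 66.8]
ft_force: [-0.3, -0.3, -1.1]
t: 77.45
tcp_pos: [637.0, -88.3, 66.7]
ee_rot: [3.11, -0.023, 1.727]
ft_force: [-0.7, 0.6, 0.1]
opening: 0.444
tcp_pos: [632.6, -88.2, 151.5]
ft_force: [-0.4, -0.1, 0.0]
t 77.8 q [ 0.52  0.61 -0.59  1.67  0.36  0.96  1.54] tcp [637.1 -87.9 159.7] z [ 0.027  0.029 -0.999] jaw 1.727 jawz 0.024 op 0.439 F [2.6 1.  4.3]
   G local u,v,z-100: [ 10.7 -79.5  87.6]
```

View pics/wg.png

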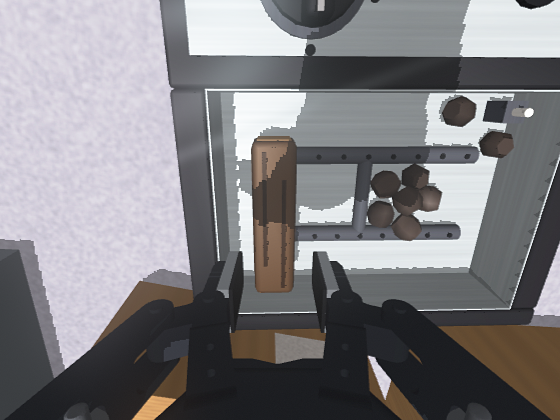

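```bash
python3 -m handwheel '[[-0.02,-0.03,0.04,-0.145],[-0.02,-0.035,0.04,-0.145],[-0.02,-0.04,0,-0.145],[-0.02,-0.04,0,-0.145],[-0.02,-0.04,0,-0.145]]' 65; python3 -m handwheel '[[-0.02,-0.04,0,-0.145],[-0.02,-0.04,0,-0.145],[-0.02,-0.03,0,-0.145],[-0.005,0,0,-0.145],[0,0,0,-0.145]]';python3 p.py;python3 -c "
from h import *
shot('wrist','wh')"
```

```text
t: 78.3
tcp_pos: [542.8, -263.8, 236.6]
ee_rot: [3.099, -0.033, 0.99]
ft_force: [0.5, -0.6, 0.2]
opening: 0.65
t: 78.8
tcp_pos: [469.4, -388.0, 236.2]
ee_rot: [3.093, -0.03, 0.237]
ft_force: [0.0, 0.4, -1.3]
opening: 0.648
t 78.8 q [ 0.82  0.38 -0.25  1.74  0.12  0.98  0.77] tcp [ 469.4 -388.   236.2] z [ 0.041 -0.04  -0.998] jaw 0.237 jawz 0.03 op 0.648 F [ 0.   0.4 -1.3]
   G local u,v,z-100: [-201.4 -348.1  164.1]
```

View pics/wh.png

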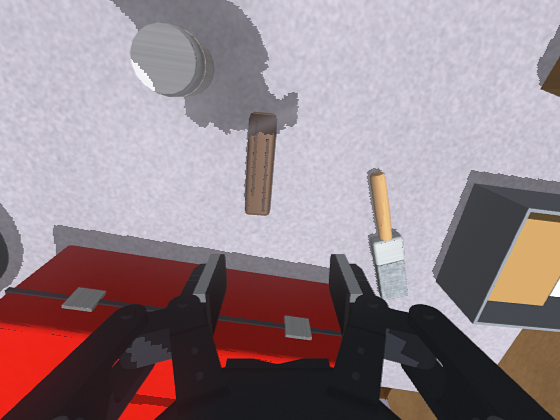

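```bash
cat > lg.py <<'E'
from h import *
def lg(fn,K,z=29):
    c=load(fn);W=np.array([onz(c,*k,z)[:2] for k in K]);d=(W[0]+W[1]-W[2]-W[3])/2; w=(W[1]+W[2]-W[0]-W[3])/2
    print(fn,W.mean(0).round(1),'len',np.linalg.norm(d).round(1),'w',np.linalg.norm(w).round(1),'yaw',np.arctan2(d[1],d[0]).round(3))
E
python3 -c "
from lg import *
lg('wh',[(250,114),(277,115),(270,214),(246,213)])"
python3 -m handwheel '[[-0.005,0,-0.04,-0.08],[0,0,-0.05,0],[0,0,0,0]]';python3 p.py;python3 -c "
from h import *
shot('wrist','wi')"
```

```text
wh [ 455.6 -387.7] len 121.0 w 30.4 yaw 1.734
t: 79.15
tcp_pos: [466.2, -388.9, 145.7]
ee_rot: [3.087, -0.034, 0.157]
ft_force: [-0.0, -0.1, -0.4]
opening: 0.648
t 79.15 q [ 0.8   0.48 -0.21  1.82  0.16  0.8   0.66] tcp [ 466.2 -388.9  145.7] z [ 0.042 -0.048 -0.998] jaw 0.157 jawz 0.034 op 0.648 F [-0.  -0.1 -0.4]
   G local u,v,z-100: [-204.7 -348.3   73.7]
```

View pics/wi.png

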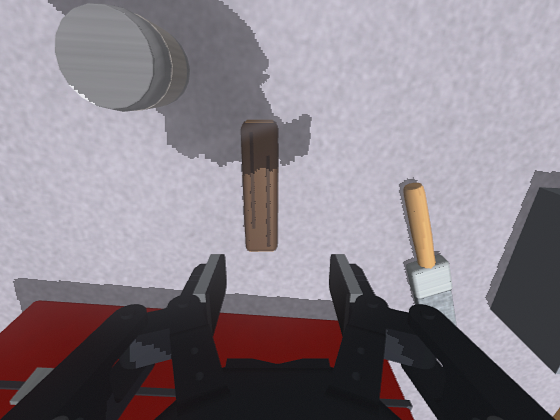

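```bash
python3 -c "
from lg import *
lg('wi',[(243,123),(277,123),(277,250),(247,250)])"
python3 -m handwheel '[[-0.01,0.002,-0.04,0],[-0.002,0,-0.04,0],[-0.002,0,-0.02,0],[0,0,0,0]]';python3 p.py
```

```text
wi [ 455.4 -388. ] len 121.7 w 29.0 yaw 1.723
t: 79.6
tcp_pos: [462.6, -392.7, 58.1]
ee_rot: [3.069, -0.052, 0.165]
ft_force: [0.3, 0.2, -0.4]
opening: 0.647
t 79.6 q [ 0.78  0.59 -0.18  1.88  0.2   0.59  0.63] tcp [ 462.6 -392.7   58.1] z [ 0.063 -0.063 -0.996] jaw 0.165 jawz 0.052 op 0.647 F [ 0.3  0.2 -0.4]
   G local u,v,z-100: [-209.4 -351.   -14. ]
```

```bash
python3 -m handwheel '[[-0.007,0.005,-0.015,-0.01],[-0.002,0.001,-0.015,0],[0,0,0,0]]';python3 p.py
```

```text
t: 79.9
tcp_pos: [459.6, -390.2, 35.0]
ee_rot: [3.06, -0.061, 0.159]
ft_force: [-0.2, 0.5, 0.3]
opening: 0.65
t 79.9 q [ 0.77  0.62 -0.17  1.91  0.22  0.53  0.61] tcp [ 459.6 -390.2   35. ] z [ 0.073 -0.071 -0.995] jaw 0.159 jawz 0.061 op 0.65 F [-0.2  0.5  0.3]
   G local u,v,z-100: [-212.2 -347.8  -37.1]
```

```bash
python3 -m handwheel '[[-0.005,0.002,-0.017,0],[-0.002,0.001,-0.016,0],[0,0,0,0]]';python3 p.py
```

```text
t: 80.2
tcp_pos: [457.8, -390.5, 7.3]
ee_rot: [3.052, -0.069, 0.162]
ft_force: [-0.6, 0.4, -0.4]
opening: 0.648
t 80.2 q [ 0.76  0.66 -0.15  1.93  0.24  0.46  0.6 ] tcp [ 457.8 -390.5    7.3] z [ 0.082 -0.078 -0.994] jaw 0.162 jawz 0.069 op 0.648 F [-0.6  0.4 -0.4]
   G local u,v,z-100: [-214.3 -347.6  -64.9]
```

```bash
python3 -m handwheel '[[0,0,0,0],[0,0,0,0],[0,0,0,0]]' 0 40;python3 p.py; python3 -m handwheel '[[0,0,0.03,0],[0,0,0.045,0],[0,0,0.045,0],[0.02,0.02,0.04,0.145],[0.02,0.03,0.02,0.145]]'; python3 p.py
```

```text
t: 80.5
tcp_pos: [460.6, -392.2, 11.2]
ee_rot: [3.048, -0.073, 0.163]
ft_force: [0.2, 1.1, -2.2]
opening: 0.373
t 80.5 q [ 0.76  0.66 -0.15  1.92  0.23  0.46  0.6 ] tcp [ 460.6 -392.2   11.2] z [ 0.087 -0.081 -0.993] jaw 0.163 jawz 0.073 op 0.373 F [ 0.2  1.1 -2.2]
   G local u,v,z-100: [-211.9 -349.6  -61. ]
t: 81.0
tcp_pos: [495.3, -343.7, 195.5]
ee_rot: [3.05, -0.063, 0.453]
ft_force: [0.2, 1.2, -2.2]
opening: 0.372
t 81.0 q [ 0.81  0.4  -0.33  1.83  0.17  0.83  0.86] tcp [ 495.3 -343.7  195.5] z [ 0.097 -0.055 -0.994] jaw 0.453 jawz 0.063 op 0.372 F [ 0.2  1.2 -2.2]
   G local u,v,z-100: [-170.4 -307.7  123.3]
```

```bash
python3 -m handwheel '[[0.03,0.04,0,0.145],[0.03,0.04,0,0.145],[0.02,0.045,0,0.145],[0.015,0.045,0,0.145],[0.01,0.045,0,0.145]]'; python3 p.py; python3 -m handwheel '[[0.01,0.03,0,0.145],[0,0.02,0,0.145],[0,0,0,0.145],[0,0,0,0.11]]'; python3 p.py
```

```text
t: 81.5
tcp_pos: [605.6, -127.1, 205.2]
ee_rot: [3.033, -0.066, 1.2]
ft_force: [0.9, 0.0, -2.4]
opening: 0.366
t 81.5 q [ 0.6   0.45 -0.55  1.77  0.26  0.87  1.15] tcp [ 605.6 -127.1  205.2] z [ 0.125  0.021 -0.992] jaw 1.2 jawz 0.065 op 0.366 F [ 0.9  0.  -2.4]
   G local u,v,z-100: [ -29.1 -112.7  133. ]
t: 81.9
tcp_pos: [616.6, -63.2, 208.1]
ee_rot: [3.03, -0.068, 1.774]
ft_force: [0.1, -0.7, -1.4]
opening: 0.374
t 81.9 q [ 0.63  0.51 -0.72  1.73  0.3   0.93  1.6 ] tcp [616.6 -63.2 208.1] z [ 0.096  0.089 -0.991] jaw 1.774 jawz 0.068 op 0.374 F [ 0.1 -0.7 -1.4]
   G local u,v,z-100: [ -7.9 -53.3 135.9]
```

```bash
python3 -m handwheel '[[0.008,0.025,-0.03,-0.045],[0,0.0,-0.04,0],[0,0,-0.02,0],[0,0,0,0]]'; python3 p.py;python3 -c "
from h import *
shot('wrist','wj')"
```

```text
t: 82.3
tcp_pos: [626.2, -39.3, 118.1]
ee_rot: [3.025, -0.066, 1.729]
ft_force: [-0.8, 0.6, -1.7]
opening: 0.373
t 82.3 q [ 0.52  0.62 -0.63  1.79  0.4   0.76  1.45] tcp [626.2 -39.3 118.1] z [ 0.105  0.083 -0.991] jaw 1.729 jawz 0.066 op 0.373 F [-0.8  0.6 -1.7]
   G local u,v,z-100: [  5.1 -31.   45.8]
```

View pics/wj.png

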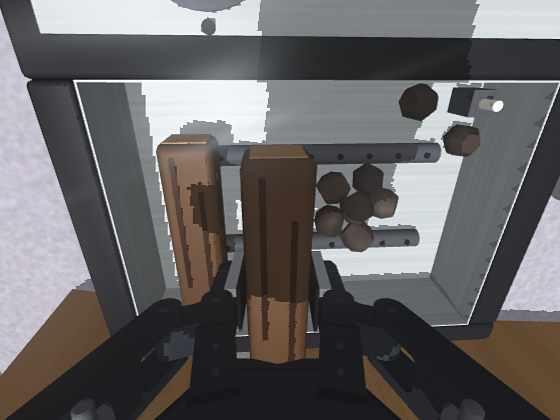

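```bash
python3 -m handwheel '[[0,0.004,-0.02,0],[0,0,-0.015,0],[0,0,0,0]]'; python3 p.py
```

```text
t: 82.65
tcp_pos: [629.9, -37.0, 87.9]
ee_rot: [3.017, -0.062, 1.727]
ft_force: [0.7, -0.3, -1.6]
opening: 0.37
t 82.65 q [ 0.5   0.66 -0.6   1.81  0.43  0.7   1.42] tcp [629.9 -37.   87.9] z [ 0.113  0.08  -0.99 ] jaw 1.727 jawz 0.062 op 0.37 F [ 0.7 -0.3 -1.6]
   G local u,v,z-100: [  8.8 -29.2  15.7]
```

```bash
python3 -m handwheel '[[-0.003,0.002,-0.01,0],[0,0,-0.003,0],[0,0,0,0]]'|grep -E 'tcp|ft'; python3 -m handwheel '[[0,0,-0.003,0],[0,0,0,0]]'|grep -E 'tcp|ft'; python3 -m handwheel '[[0,0,-0.003,0],[0,0,0,0]]'|grep -E 'tcp|ft'; python3 p.py
```

```text
tcp_pos: [628.4, -35.7, 76.8]
ft_force: [-0.3, 0.3, -2.4]
tcp_pos: [628.9, -35.8, 74.4]
ft_force: [0.9, 0.2, -1.5]
tcp_pos: [629.4, -35.9, 71.7]
ft_force: [-0.2, -0.5, -1.1]
t 83.35 q [ 0.48  0.67 -0.58  1.82  0.45  0.66  1.4 ] tcp [629.4 -35.9  71.7] z [ 0.12   0.079 -0.99 ] jaw 1.726 jawz 0.06 op 0.374 F [-0.2 -0.5 -1.1]
   G local u,v,z-100: [  8.4 -27.9  -0.6]
```

```bash
for i in 1 2 3; do :; done; python3 -m handwheel '[[0,0,-0.003,0],[0,0,0,0]]'|grep -E 'tcp|ft'; python3 -m handwheel '[[0,0,-0.002,0],[0,0,0,0]]'|grep -E 'tcp|ft'
```

```text
tcp_pos: [630.6, -35.7, 70.2]
ft_force: [-1.5, 0.0, 1.3]
tcp_pos: [630.9, -35.7, 70.3]
ft_force: [-1.3, -0.7, 0.9]
```

```bash
python3 -m handwheel '[[0,0,0,0],[0,0,0,0]]' 44; python3 -m handwheel '[[0,0,0.02,0],[0,0,0.03,0],[0,0,0.05,0],[0,0,0.05,0]]'|grep -E 'tcp|ft'; python3 -c "
from h import *
shot('wrist','wk')"; python3 p.py
```

```text
t: 83.95
tcp_pos: [631.4, -35.7, 70.5]
ee_rot: [3.007, -0.057, 1.726]
ft_force: [0.7, -0.2, 0.1]
opening: 0.442
tcp_pos: [625.7, -35.7, 215.2]
ft_force: [0.9, -0.8, 0.6]
t 84.4 q [ 0.58  0.5  -0.71  1.72  0.31  0.93  1.5 ] tcp [630.4 -35.  224.5] z [ 0.121  0.079 -0.99 ] jaw 1.727 jawz 0.059 op 0.437 F [3.3 1.8 5.8]
   G local u,v,z-100: [  9.4 -27.2 152.2]
```

View pics/wk.png

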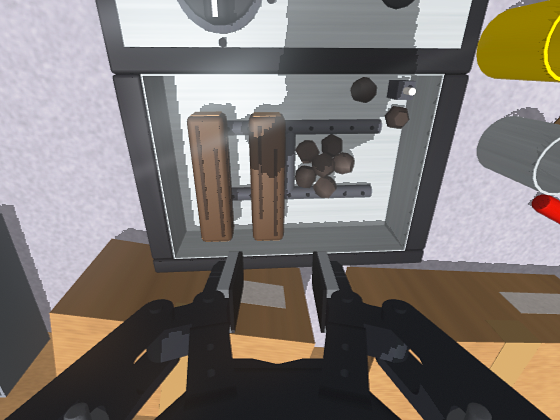

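```bash
python3 -m handwheel '[[-0.005,0.03,0.02,-0.145],[-0.01,0.035,0.02,-0.145],[-0.01,0.035,0,-0.145],[-0.01,0.035,0,-0.145],[-0.01,0.035,0,-0.145]]' 65; python3 -m handwheel '[[-0.01,0.035,0,-0.145],[-0.01,0.035,0,-0.145],[-0.01,0.03,0,-0.145],[-0.01,0.02,0,-0.145],[0,0,0,-0.145]]';python3 p.py;python3 -c "
from h import *
shot('wrist','wl')"
```

```text
t: 84.9
tcp_pos: [589.8, 126.4, 269.0]
ee_rot: [2.999, -0.063, 0.996]
ft_force: [0.6, 0.3, 0.0]
opening: 0.651
t: 85.4
tcp_pos: [546.3, 254.7, 268.1]
ee_rot: [3.001, -0.067, 0.27]
ft_force: [0.7, 0.0, -0.7]
opening: 0.65
t 85.4 q [-0.22  0.38 -0.45  1.69  0.36  1.12 -0.54] tcp [546.3 254.7 268.1] z [ 0.101 -0.117 -0.988] jaw 0.27 jawz 0.067 op 0.65 F [ 0.7  0.  -0.7]
   G local u,v,z-100: [-27.6 277.4 195.7]
```

View pics/wl.png

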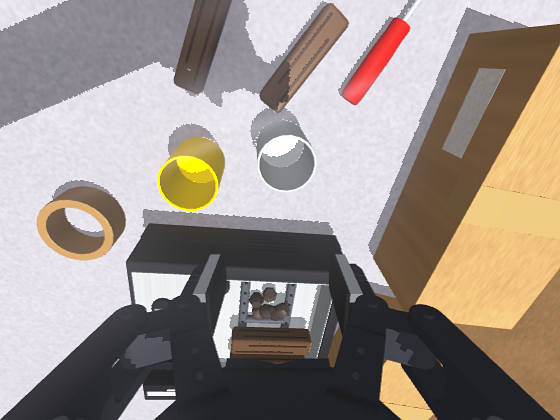

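```bash
python3 -m handwheel '[[0,0.04,0,-0.1],[0,0.045,0,0],[0,0.02,0,0],[0,0,0,0]]';python3 p.py;python3 -c "
from h import *
shot('wrist','wm')"
```

```text
t: 85.85
tcp_pos: [549.2, 358.8, 265.7]
ee_rot: [2.998, -0.067, 0.164]
ft_force: [0.4, -0.1, 0.5]
opening: 0.652
t 85.85 q [-0.39  0.5  -0.44  1.53  0.39  1.21 -0.78] tcp [549.2 358.8 265.7] z [ 0.089 -0.13  -0.988] jaw 0.164 jawz 0.067 op 0.652 F [ 0.4 -0.1  0.5]
   G local u,v,z-100: [ -8.2 380.1 193.4]
```

View pics/wm.png

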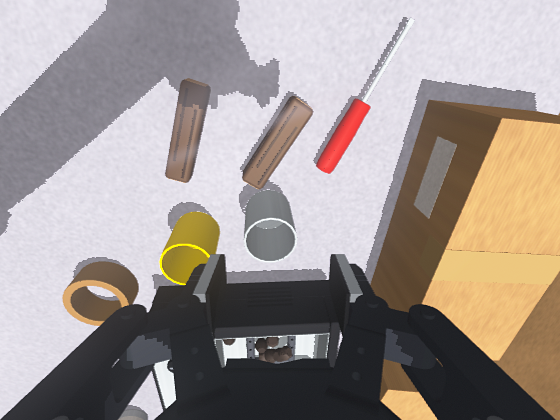

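```bash
python3 -c "
from lg import *
lg('wm',[(290,97),(312,106),(263,188),(242,178)])
lg('wm',[(181,81),(208,86),(191,182),(167,178)])
c=load('wm')
print('tin mouth',onz(c,270,239,85).round(1),'px',[onz(c,u,239,85)[:2].round(0) for u in (244,296)],'screw handle L edge',onz(c,318,165,15).round(0),onz(c,352,100,15).round(0),onz(c,333,170,15).round(0),onz(c,369,106,15).round(0))
"
```

```text
wm [562.3 363.9] len 119.9 w 29.9 yaw 1.198
wm [452.6 359.5] len 121.6 w 30.2 yaw 1.447
tin mouth [569.1 259.1  85. ] px [array([537., 255.]), array([602., 263.])] screw handle L edge [626. 341.  15.] [649. 430.  15.] [648. 337.  15.] [673. 426.  15.]
```

```bash
python3 -m handwheel '[[0.006,0.002,-0.02,-0.14],[0.006,0,-0.04,-0.14],[0,0,-0.04,-0.14],[0,0,-0.03,-0.12],[0,0,0,0]]' 62;python3 p.py;python3 -c "
from h import *
shot('wrist','wn')"
```

```text
t: 86.4
tcp_pos: [566.4, 348.3, 133.4]
ee_rot: [2.993, -0.076, -0.401]
ft_force: [-0.2, -1.3, 0.0]
opening: 0.616
t 86.4 q [-0.47  0.66 -0.29  1.55  0.35  1.07 -1.31] tcp [566.4 348.3 133.4] z [ 0.011 -0.165 -0.986] jaw -0.401 jawz 0.076 op 0.616 F [-0.2 -1.3  0. ]
   G local u,v,z-100: [  9.5 367.6  61. ]
```

View pics/wn.png

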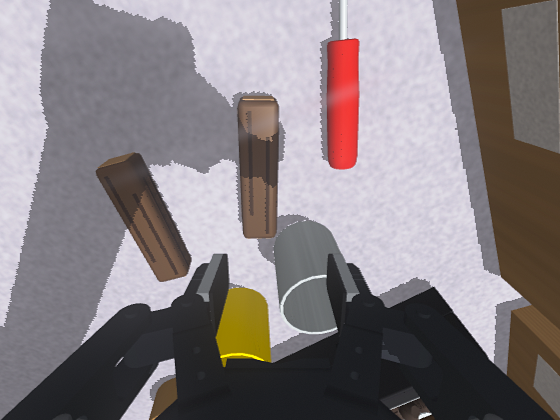

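```bash
python3 -c "
from lg import *
lg('wn',[(239,97),(278,97),(276,237),(243,237)])"
python3 -m handwheel '[[-0.004,0.014,-0.03,0.02],[-0.001,0.003,-0.03,0],[0,0.002,-0.02,0],[0,0,0,0]]' ;python3 p.py
```

```text
wn [564.6 363.1] len 124.1 w 30.0 yaw 1.149
t: 86.85
tcp_pos: [568.5, 367.5, 63.4]
ee_rot: [3.007, -0.085, -0.371]
ft_force: [-0.8, -1.3, -0.4]
opening: 0.62
t 86.85 q [-0.5   0.76 -0.27  1.57  0.4   0.96 -1.34] tcp [568.5 367.5  63.4] z [ 0.03  -0.156 -0.987] jaw -0.371 jawz 0.085 op 0.62 F [-0.8 -1.3 -0.4]
   G local u,v,z-100: [ 13.9 386.1  -9. ]
```

```bash
python3 -m handwheel '[[-0.006,-0.007,-0.02,0.005],[-0.001,0,-0.02,0],[0,0,0,0]]' ;python3 p.py
```

```text
t: 87.15
tcp_pos: [565.6, 361.2, 29.5]
ee_rot: [3.015, -0.091, -0.364]
ft_force: [0.1, 0.4, -0.9]
opening: 0.619
t 87.15 q [-0.51  0.79 -0.26  1.6   0.42  0.89 -1.36] tcp [565.6 361.2  29.5] z [ 0.039 -0.15  -0.988] jaw -0.364 jawz 0.09 op 0.619 F [ 0.1  0.4 -0.9]
   G local u,v,z-100: [  9.9 380.2 -42.9]
```

```bash
python3 -m handwheel '[[-0.003,0,-0.012,0],[-0.001,0,-0.010,0],[0,0,0,0]]' ;python3 p.py
```

```text
t: 87.45
tcp_pos: [564.5, 362.4, 11.3]
ee_rot: [3.021, -0.095, -0.364]
ft_force: [0.3, -0.8, -0.4]
opening: 0.618
t 87.45 q [-0.51  0.81 -0.25  1.61  0.44  0.85 -1.37] tcp [564.5 362.4  11.3] z [ 0.045 -0.146 -0.988] jaw -0.364 jawz 0.095 op 0.618 F [ 0.3 -0.8 -0.4]
   G local u,v,z-100: [  8.7 381.5 -61.1]
```

```bash
python3 -m handwheel '[[0,-0.002,-0.003,0],[0,0,0,0]]' ;python3 -m handwheel '[[0,0,0,0],[0,0,0,0],[0,0,0,0]]' 0 40;python3 p.py; python3 -m handwheel '[[0,0,0.02,0],[0,0,0.045,0],[0,0,0.045,0],[0,0,0.045,0.0],[0.0,0.0,0.03,0.1]]'; python3 p.py;python3 -c "
from h import *
shot('wrist','wo')"
```

```text
t: 87.65
tcp_pos: [565.0, 360.7, 8.9]
ee_rot: [3.022, -0.096, -0.364]
ft_force: [0.3, -0.0, 0.0]
opening: 0.618
t: 87.95
tcp_pos: [565.5, 361.3, 10.0]
ee_rot: [3.023, -0.096, -0.364]
ft_force: [-0.1, -0.2, -2.4]
opening: 0.377
t 87.95 q [-0.51  0.81 -0.25  1.61  0.44  0.84 -1.37] tcp [565.5 361.3  10. ] z [ 0.047 -0.145 -0.988] jaw -0.364 jawz 0.096 op 0.377 F [-0.1 -0.2 -2.4]
   G local u,v,z-100: [  9.5 380.2 -62.3]
t: 88.45
tcp_pos: [560.9, 357.9, 199.0]
ee_rot: [3.013, -0.09, -0.26]
ft_force: [0.1, 0.2, -1.6]
opening: 0.378
t 88.45 q [-0.45  0.58 -0.34  1.54  0.36  1.14 -1.18] tcp [560.9 357.9 199. ] z [ 0.053 -0.147 -0.988] jaw -0.26 jawz 0.09 op 0.378 F [ 0.1  0.2 -1.6]
   G local u,v,z-100: [  4.3 377.7 126.7]
```

View pics/wo.png

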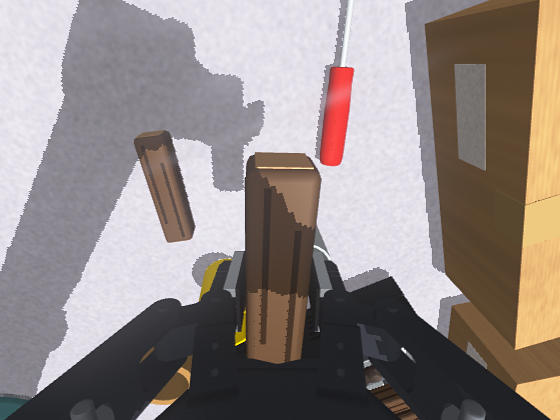

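```bash
python3 -m handwheel '[[0.005,-0.02,0.02,0.145],[0.005,-0.03,0,0.145],[0.005,-0.035,0,0.145],[0.005,-0.035,0,0.145],[0.005,-0.035,0,0.145]]'; python3 p.py; python3 -m handwheel '[[0.005,-0.03,0,0.145],[0.005,-0.03,0,0.145],[0.005,-0.03,0,0.145],[0,-0.025,0,0.145],[0,-0.02,0,0.145]]'; python3 p.py
```

```text
t: 89.0
tcp_pos: [584.8, 209.6, 234.8]
ee_rot: [3.023, -0.104, 0.493]
ft_force: [0.5, 0.2, -1.9]
opening: 0.378
t 89.0 q [-0.07  0.41 -0.5   1.74  0.39  0.97 -0.25] tcp [584.8 209.6 234.8] z [ 0.146 -0.055 -0.988] jaw 0.493 jawz 0.103 op 0.378 F [ 0.5  0.2 -1.9]
   G local u,v,z-100: [  2.  225.4 162.5]
t: 89.5
tcp_pos: [598.3, 65.8, 239.8]
ee_rot: [3.016, -0.101, 1.238]
ft_force: [-0.0, 0.6, -2.0]
opening: 0.377
t 89.5 q [ 0.4   0.39 -0.69  1.8   0.3   0.89  0.83] tcp [598.3  65.8 239.8] z [ 0.151  0.054 -0.987] jaw 1.238 jawz 0.101 op 0.377 F [-0.   0.6 -2. ]
   G local u,v,z-100: [ -7.5  78.1 167.4]
```

```bash
python3 -m handwheel '[[0.008,-0.02,-0.01,0.145],[0.005,-0.02,-0.02,0.145],[0,-0.005,-0.03,0.145],[0,0,-0.03,0.055],[0,0,0,0]]'; python3 p.py;python3 -c "
from h import *
shot('wrist','wp')"
```

```text
t: 90.0
tcp_pos: [611.7, 9.2, 152.4]
ee_rot: [3.011, -0.094, 1.738]
ft_force: [0.0, -0.5, -1.8]
opening: 0.378
t 90.0 q [ 0.56  0.58 -0.76  1.82  0.4   0.79  1.37] tcp [611.7   9.2 152.4] z [ 0.113  0.114 -0.987] jaw 1.738 jawz 0.094 op 0.378 F [ 0.  -0.5 -1.8]
   G local u,v,z-100: [-2.2 18.4 80.1]
```

View pics/wp.png

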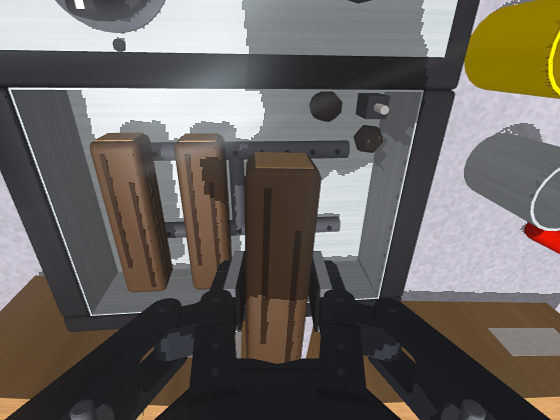

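```bash
python3 -m handwheel '[[0.004,0.011,-0.02,-0.01],[0,0,-0.02,0],[0,0,0,0]]'; python3 p.py
```

```text
t: 90.35
tcp_pos: [620.7, 22.4, 121.2]
ee_rot: [2.998, -0.091, 1.724]
ft_force: [-0.1, -0.4, -1.9]
opening: 0.377
t 90.35 q [ 0.5   0.62 -0.71  1.83  0.44  0.72  1.31] tcp [620.7  22.4 121.2] z [ 0.127  0.11  -0.986] jaw 1.724 jawz 0.091 op 0.377 F [-0.1 -0.4 -1.9]
   G local u,v,z-100: [ 8.4 30.2 48.8]
```

```bash
python3 -m handwheel '[[-0.005,-0.0025,-0.015,0],[0,0,-0.010,0],[0,0,0,0]]'|grep -E 'tcp|ft'; python3 p.py;  python3 -m handwheel '[[0,0,-0.004,0],[0,0,0,0]]'|grep -E 'tcp|ft';python3 -m handwheel '[[0,0,-0.004,0],[0,0,0,0]]'|grep -E 'tcp|ft'; python3 p.py
```

```text
tcp_pos: [619.5, 22.1, 103.1]
ft_force: [-0.7, -0.2, -1.6]
t 90.65 q [ 0.48  0.63 -0.69  1.85  0.47  0.68  1.29] tcp [619.5  22.1 103.1] z [ 0.137  0.109 -0.985] jaw 1.725 jawz 0.088 op 0.373 F [-0.7 -0.2 -1.6]
   G local u,v,z-100: [ 6.9 30.2 30.7]
tcp_pos: [621.2, 22.7, 101.6]
ft_force: [0.1, -0.3, -1.9]
tcp_pos: [622.1, 22.8, 98.5]
ft_force: [-0.5, -0.5, -2.1]
t 91.05 q [ 0.48  0.64 -0.68  1.85  0.48  0.66  1.28] tcp [622.1  22.8  98.5] z [ 0.143  0.109 -0.984] jaw 1.725 jawz 0.087 op 0.376 F [-0.5 -0.5 -2.1]
   G local u,v,z-100: [ 9.4 30.5 26.1]
```

```bash
python3 -m handwheel '[[-0.005,-0.003,-0.006,0],[-0.001,0,-0.006,0],[0,0,0,0]]'|grep -E 'tcp|ft'; python3 -m handwheel '[[0,0,-0.004,0],[0,0,0,0]]'|grep -E 'tcp|ft';python3 -m handwheel '[[0,0,-0.003,0],[0,0,0,0]]'|grep -E 'tcp|ft'; python3 p.py
```

```text
tcp_pos: [616.9, 20.4, 87.4]
ft_force: [-1.9, 0.9, 5.2]
tcp_pos: [619.1, 20.3, 86.5]
ft_force: [0.2, -1.1, 1.1]
tcp_pos: [620.6, 20.2, 86.3]
ft_force: [-0.6, -1.0, 1.6]
t 91.75 q [ 0.47  0.65 -0.66  1.87  0.5   0.62  1.27] tcp [620.6  20.2  86.3] z [ 0.155  0.107 -0.982] jaw 1.725 jawz 0.083 op 0.363 F [-0.6 -1.   1.6]
   G local u,v,z-100: [ 7.2 28.2 13.8]
```

```bash
python3 -c "
from h import *
shot('wrist','wq')
b=shot('scene','sq')['color']
cv2.imwrite('pics/sq_c.png',cv2.resize(b[160:280,170:350],None,fx=4,fy=4))"
```

```text
(no output)
```

View pics/wq.png

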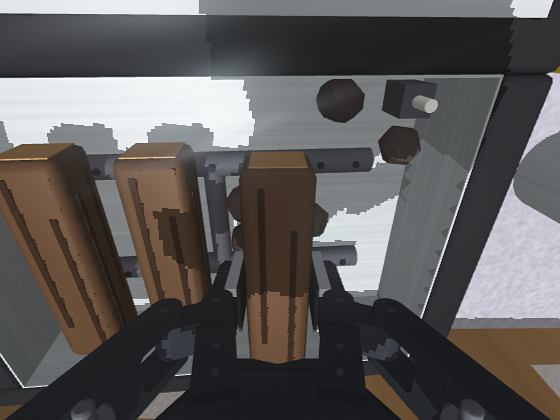

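View pics/sq_c.png

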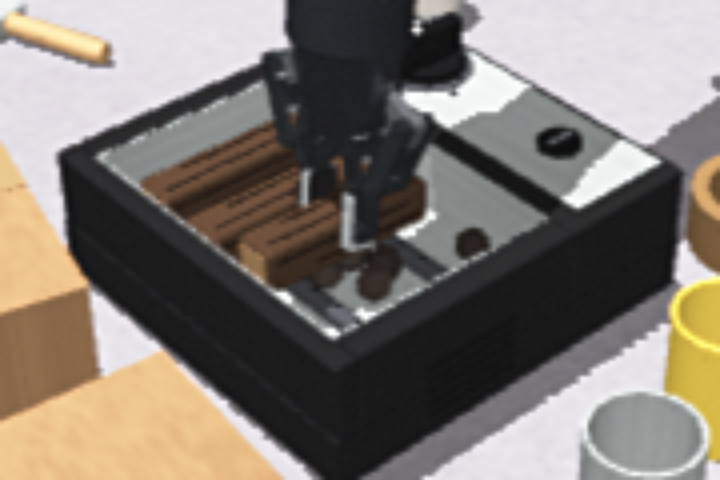

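```bash
python3 -m handwheel '[[-0.002,0,-0.008,0],[0,0,-0.004,0]]'|grep -E 'tcp|ft'; python3 -m handwheel '[[-0.001,0,-0.008,0],[0,0,-0.004,0]]'|grep -E 'tcp|ft';  python3 p.py
```

```text
tcp_pos: [625.1, 21.7, 84.0]
ft_force: [-11.6, -2.5, 30.9]
tcp_pos: [629.1, 23.4, 82.9]
ft_force: [-21.3, -5.1, 26.1]
t 92.25 q [ 0.45  0.65 -0.65  1.87  0.52  0.59  1.24] tcp [629.1  23.4  82.9] z [ 0.184  0.104 -0.977] jaw 1.727 jawz 0.075 op 0.364 F [-21.3  -5.1  26.1]
   G local u,v,z-100: [15.3 30.3 10.3]
```

```bash
python3 -m handwheel '[[-0.006,-0.002,0.004,0],[-0.003,0,0,0],[0,0,0,0]]'|grep -E 'tcp|ft'; python3 p.py; python3 -c "
from h import *
shot('wrist','wr')"
```

```text
tcp_pos: [618.9, 21.2, 87.1]
ft_force: [-0.6, 0.0, -2.4]
t 92.55 q [ 0.46  0.63 -0.65  1.9   0.52  0.58  1.25] tcp [618.9  21.2  87.1] z [ 0.184  0.103 -0.978] jaw 1.728 jawz 0.074 op 0.363 F [-0.6  0.  -2.4]
   G local u,v,z-100: [ 4.9 29.7 14.5]
```

View pics/wr.png

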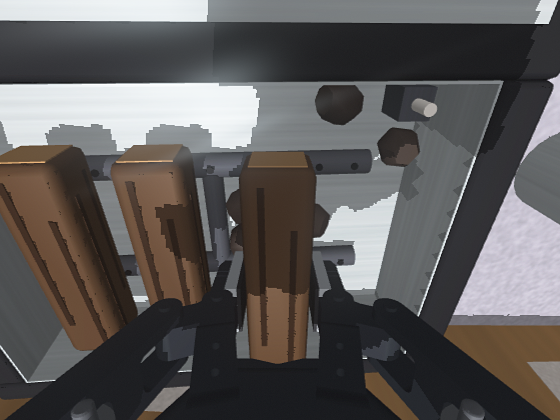

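```bash
python3 -m handwheel '[[0,0,-0.003,0],[0,0,0,0]]'|grep -E 'tcp|ft'; python3 -m handwheel '[[0,0,-0.003,0],[0,0,0,0]]'|grep -E 'tcp|ft'
```

```text
tcp_pos: [619.5, 20.8, 83.7]
ft_force: [-3.1, -1.4, 8.5]
tcp_pos: [621.6, 20.2, 83.8]
ft_force: [-2.0, -1.1, 5.0]
```

```bash
python3 -m handwheel '[[0,0,0,0],[0,0,0,0]]' 43; python3 -m handwheel '[[0,0,0.01,0],[0,0,0.03,0],[0,0,0.04,0],[0,0,0.04,0]]'|grep -E 'tcp|ft'; python3 -c "
from h import *
shot('wrist','wt')
b=shot('scene','st')['color']
cv2.imwrite('pics/st_c.png',cv2.resize(b[160:280,170:350],None,fx=4,fy=4))"; python3 p.py
```

```text
t: 93.2
tcp_pos: [622.4, 20.0, 83.6]
ee_rot: [2.938, -0.072, 1.726]
ft_force: [-0.1, -0.5, 0.6]
opening: 0.431
tcp_pos: [617.4, 20.5, 200.3]
ft_force: [0.7, -0.9, 0.5]
t 93.7 q [ 0.57  0.49 -0.79  1.81  0.37  0.8   1.36] tcp [621.4  21.3 205.6] z [ 0.186  0.103 -0.977] jaw 1.727 jawz 0.075 op 0.428 F [ 0.6  0.7 -0.5]
   G local u,v,z-100: [  7.3  29.4 132.9]
```

View pics/wt.png

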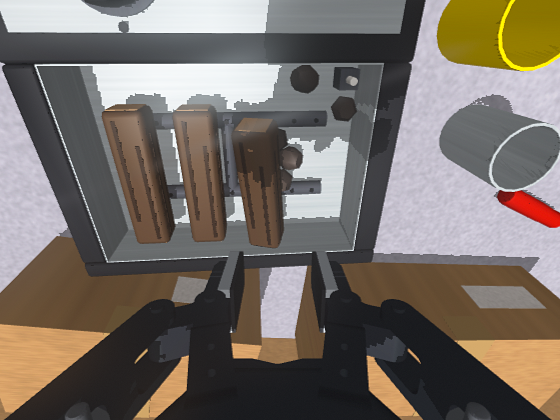

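View pics/st_c.png

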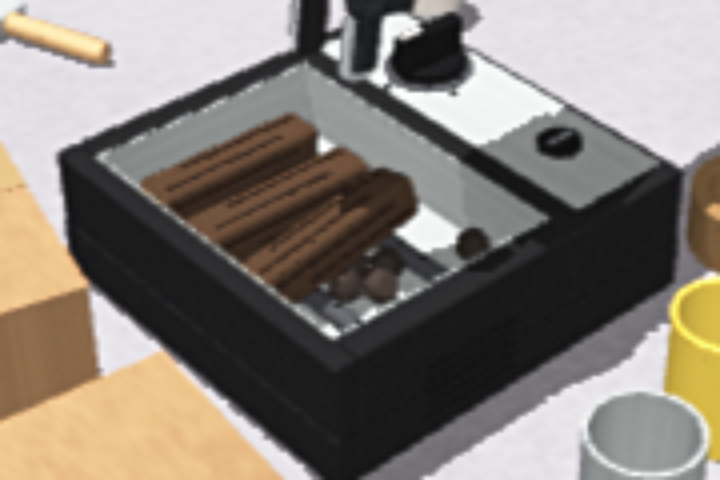

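```bash
python3 -c "
from h import *
c=load('wt');cv2.imwrite('pics/wt_c.png',cv2.resize(c['color'][90:260,90:370],None,fx=2.8,fy=2.8,interpolation=cv2.INTER_CUBIC))
c=load('st');cv2.imwrite('pics/st_d.png',cv2.resize(c['color'][180:240,200:290],None,fx=8,fy=8,interpolation=cv2.INTER_CUBIC))"
```

```text
(no output)
```

View pics/wt_c.png

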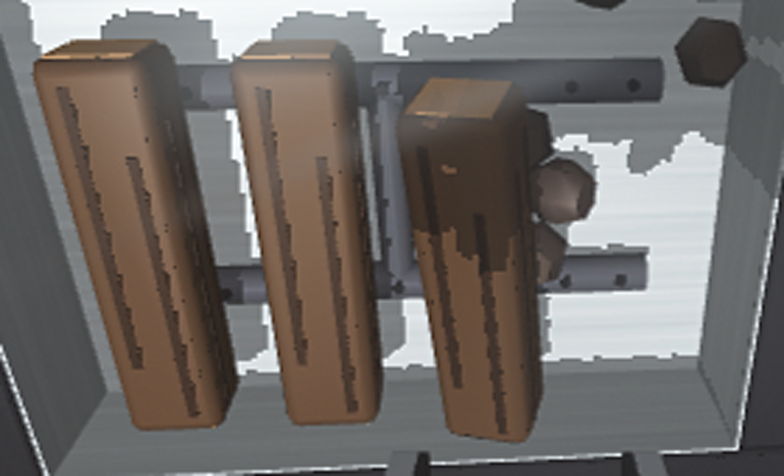

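View pics/st_d.png

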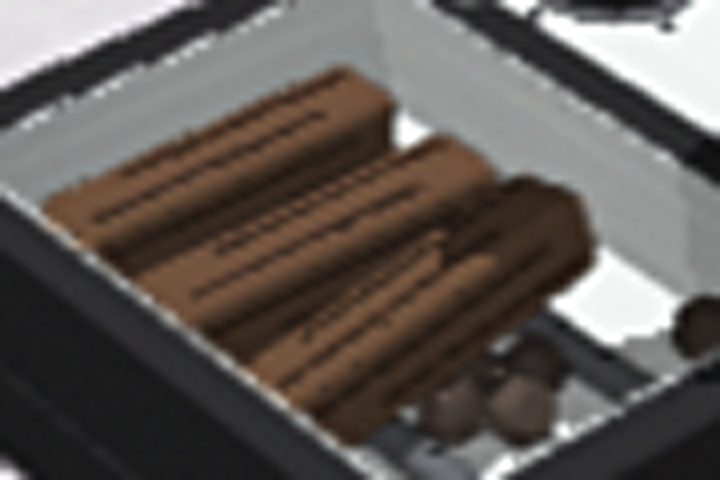

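```bash
python3 -c "
from h import *
a=load('wt');b=load('st')
P=[]
for w,s in [((254,131.5),(268.8,206.9)),((264,246),(235.6,228))]:
  p,r=tri([(a,*w),(b,*s)]); P.append(p); print(p.round(1),np.round(r,1))
d=P[1]-P[0]; print(np.linalg.norm(d), d[2], np.arctan2(d[1],d[0])-.155)
m=(P[0]+P[1])/2-np.array([613.5,-11.8,45]);c,s=np.cos(.155),np.sin(.155);print('u,v,z',m[0]*c+m[1]*s,-m[0]*s+m[1]*c,m[2])
"
```

```text
[572.5   6.1  94.4] [2.9 2.9]
[681.6  30.3  92.6] [5. 5.]
111.69543941185182 -1.7574182395081976 0.06350273504460213
u,v,z 18.002255420791652 27.520133875601573 48.47640379105064
```

```bash
python3 -m handwheel '[[-0.01,0.02,0.03,-0.145],[-0.01,0.03,0.02,-0.145],[-0.01,0.03,0,-0.145],[-0.01,0.03,0,-0.145],[-0.01,0.03,0,-0.145]]' 65; python3 -m handwheel '[[-0.015,0.03,0,-0.145],[-0.015,0.03,0,-0.145],[-0.015,0.03,0,-0.145],[-0.015,0.02,0,-0.145],[-0.01,0.02,0,-0.145]]';python3 p.py
```

```text
t: 94.2
tcp_pos: [573.3, 151.4, 256.3]
ee_rot: [2.942, -0.08, 1.006]
ft_force: [0.1, 0.5, 0.2]
opening: 0.65
t: 94.7
tcp_pos: [499.7, 285.4, 255.7]
ee_rot: [2.942, -0.08, 0.277]
ft_force: [0.5, -0.4, -1.1]
opening: 0.649
t 94.7 q [-0.28  0.37 -0.52  1.76  0.44  1.12 -0.71] tcp [499.7 285.4 255.7] z [ 0.129 -0.169 -0.977] jaw 0.277 jawz 0.08 op 0.649 F [ 0.5 -0.4 -1.1]
   G local u,v,z-100: [-69.4 316.4 183. ]
```

```bash
python3 -m handwheel '[[-0.015,0.03,0,-0.145],[-0.015,0.03,0,-0.145],[-0.01,0,-0.03,-0.11],[0,0,-0.03,0],[0,0,0,0]]';python3 p.py;python3 -c "
from h import *
shot('wrist','wu')"
```

```text
t: 95.2
tcp_pos: [453.6, 354.7, 193.0]
ee_rot: [2.945, -0.077, -0.131]
ft_force: [0.2, -1.1, -0.3]
opening: 0.65
t 95.2 q [-0.47  0.49 -0.46  1.73  0.42  1.13 -1.25] tcp [453.6 354.7 193. ] z [ 0.049 -0.203 -0.978] jaw -0.131 jawz 0.077 op 0.65 F [ 0.2 -1.1 -0.3]
   G local u,v,z-100: [-101.9  392.7  120.4]
```

View pics/wu.png

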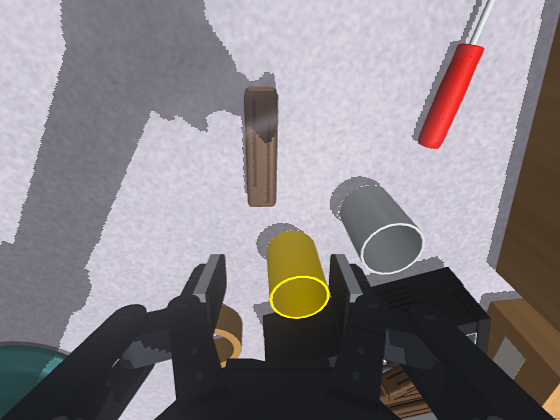

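```bash
python3 -c "
from lg import *
lg('wu',[(245,88),(277,88),(276,206),(249,207)])
a=load('wm');b=load('wu');print(tri([(a,187,132),(b,262,147)]))"
python3 -m handwheel '[[0,0.002,-0.04,0],[0,0.002,-0.04,0],[0,0,0,0]]';python3 p.py
```

```text
wu [451.2 360.6] len 125.2 w 29.8 yaw 1.427
(array([451.56118635, 361.58834673,  16.32354285]), [np.float64(1.4206146071386998), np.float64(1.4206146071387753)])
t: 95.55
tcp_pos: [457.8, 361.1, 118.7]
ee_rot: [2.954, -0.085, -0.133]
ft_force: [0.2, -0.1, -0.2]
opening: 0.652
t 95.55 q [-0.5   0.59 -0.43  1.77  0.48  1.   -1.32] tcp [457.8 361.1 118.7] z [ 0.058 -0.196 -0.979] jaw -0.133 jawz 0.085 op 0.652 F [ 0.2 -0.1 -0.2]
   G local u,v,z-100: [-97.  398.1  46.1]
```

```bash
python3 -m handwheel '[[-0.006,-0.004,-0.03,-0.005],[-0.002,0,-0.03,0],[0,0,0,0]]';python3 p.py
```

```text
t: 95.85
tcp_pos: [454.5, 359.3, 65.3]
ee_rot: [2.961, -0.092, -0.141]
ft_force: [-0.3, -0.9, 0.7]
opening: 0.652
t 95.85 q [-0.53  0.65 -0.39  1.81  0.53  0.9  -1.38] tcp [454.5 359.3  65.3] z [ 0.065 -0.19  -0.98 ] jaw -0.141 jawz 0.092 op 0.652 F [-0.3 -0.9  0.7]
   G local u,v,z-100: [-100.8  396.7   -7.3]
```

```bash
python3 -m handwheel '[[-0.003,-0.002,-0.025,0],[-0.003,-0.002,-0.022,0],[0,0,0,0]]';python3 p.py
```

```text
t: 96.15
tcp_pos: [454.5, 359.0, 27.2]
ee_rot: [2.971, -0.102, -0.144]
ft_force: [-1.0, -0.4, -0.7]
opening: 0.647
t 96.15 q [-0.55  0.7  -0.37  1.83  0.58  0.82 -1.43] tcp [454.5 359.   27.2] z [ 0.075 -0.183 -0.98 ] jaw -0.144 jawz 0.101 op 0.647 F [-1.  -0.4 -0.7]
   G local u,v,z-100: [-101.2  396.2  -45.4]
```

```bash
python3 -m handwheel '[[-0.003,-0.003,-0.012,0],[-0.001,0,-0.009,0],[0,0,0,0]]';python3 p.py
```

```text
t: 96.45
tcp_pos: [454.3, 358.7, 11.6]
ee_rot: [2.978, -0.108, -0.146]
ft_force: [-0.8, -0.3, 0.4]
opening: 0.649
t 96.45 q [-0.56  0.72 -0.35  1.84  0.6   0.79 -1.46] tcp [454.3 358.7  11.6] z [ 0.082 -0.177 -0.981] jaw -0.146 jawz 0.108 op 0.649 F [-0.8 -0.3  0.4]
   G local u,v,z-100: [-101.6  395.9  -61. ]
```

```bash
python3 -m handwheel '[[-0.001,0,-0.003,0],[0,0,0,0]]' ;python3 -m handwheel '[[0,0,0,0],[0,0,0,0],[0,0,0,0]]' 0 40;python3 p.py; python3 -m handwheel '[[0,0,0.02,0],[0,0,0.045,0],[0,0,0.045,0],[0,0,0.045,0.0],[0.0,0.0,0.04,0.1]]'; python3 p.py;python3 -c "
from h import *
shot('wrist','wv')"
```

```text
t: 96.65
tcp_pos: [453.9, 359.3, 9.5]
ee_rot: [2.979, -0.109, -0.146]
ft_force: [1.1, -0.2, -0.8]
opening: 0.647
t: 96.95
tcp_pos: [454.0, 359.9, 10.5]
ee_rot: [2.98, -0.11, -0.146]
ft_force: [-0.4, -0.5, -1.5]
opening: 0.371
t 96.95 q [-0.56  0.72 -0.35  1.84  0.6   0.78 -1.46] tcp [454.  359.9  10.5] z [ 0.084 -0.175 -0.981] jaw -0.146 jawz 0.11 op 0.371 F [-0.4 -0.5 -1.5]
   G local u,v,z-100: [-101.7  397.1  -62. ]
t: 97.45
tcp_pos: [449.3, 354.9, 203.6]
ee_rot: [2.967, -0.098, -0.042]
ft_force: [1.4, 0.0, -1.3]
opening: 0.376
t 97.45 q [-0.46  0.46 -0.49  1.76  0.44  1.1  -1.18] tcp [449.3 354.9 203.6] z [ 0.089 -0.178 -0.98 ] jaw -0.042 jawz 0.098 op 0.376 F [ 1.4  0.  -1.3]
   G local u,v,z-100: [-107.3  393.   131. ]
```

View pics/wv.png

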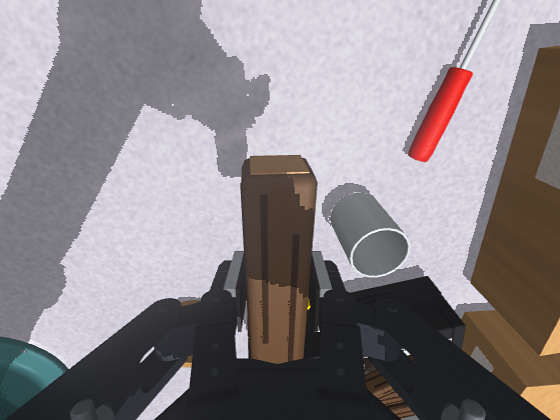

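```bash
python3 -m handwheel '[[0.005,-0.02,0.03,0.145],[0.012,-0.028,0,0.145],[0.012,-0.028,0,0.145],[0.012,-0.028,0,0.145],[0.012,-0.028,0,0.145]]'; python3 p.py; python3 -m handwheel '[[0.012,-0.028,0,0.145],[0.012,-0.025,0,0.145],[0.012,-0.02,0,0.145],[0.012,-0.01,0,0.145],[0.012,0,0,0.145]]'; python3 p.py
```

```text
t: 98.0
tcp_pos: [502.3, 229.2, 243.7]
ee_rot: [2.976, -0.11, 0.708]
ft_force: [0.1, 0.5, -1.5]
opening: 0.375
t 98.0 q [-0.05  0.29 -0.61  1.91  0.41  0.91 -0.18] tcp [502.3 229.2 243.7] z [ 0.19  -0.055 -0.98 ] jaw 0.708 jawz 0.11 op 0.375 F [ 0.1  0.5 -1.5]
   G local u,v,z-100: [-77.6 257.6 171.2]
t: 98.5
tcp_pos: [559.5, 141.2, 241.4]
ee_rot: [2.977, -0.104, 1.423]
ft_force: [0.4, 0.8, -2.4]
opening: 0.377
t 98.5 q [ 0.33  0.34 -0.75  1.88  0.3   0.83  0.86] tcp [559.5 141.2 241.4] z [ 0.178  0.077 -0.981] jaw 1.423 jawz 0.103 op 0.377 F [ 0.4  0.8 -2.4]
   G local u,v,z-100: [-35.  158.2 168.8]
```

```bash
python3 -m handwheel '[[0.018,-0.025,-0.01,0.145],[0.015,-0.025,-0.02,0.145],[0.01,-0.012,-0.02,0.02],[0,0,-0.03,0],[0,0,0,0]]'; python3 p.py;python3 -c "
from h import *
shot('wrist','ww')"
```

```text
t: 99.0
tcp_pos: [604.6, 71.9, 156.8]
ee_rot: [2.978, -0.104, 1.735]
ft_force: [-0.8, -0.3, -2.4]
opening: 0.376
t 99.0 q [ 0.46  0.54 -0.74  1.86  0.39  0.73  1.27] tcp [604.6  71.9 156.8] z [ 0.144  0.128 -0.981] jaw 1.735 jawz 0.104 op 0.376 F [-0.8 -0.3 -2.4]
   G local u,v,z-100: [-0.4 81.2 84.3]
```

View pics/ww.png

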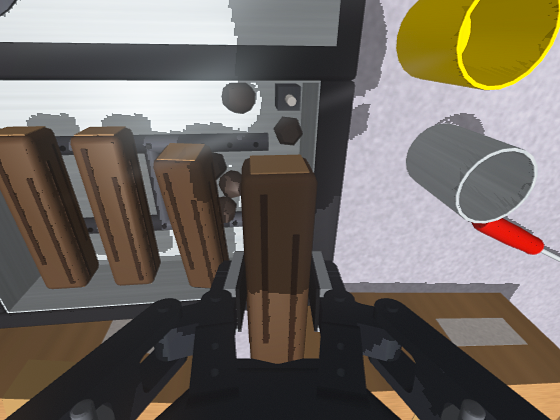

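```bash
python3 -m handwheel '[[0,-0.001,-0.02,-0.008],[-0.002,-0.002,-0.02,0],[0,0,0,0]]'; python3 p.py
```

```text
t: 99.35
tcp_pos: [606.5, 71.9, 123.4]
ee_rot: [2.967, -0.103, 1.73]
ft_force: [0.2, -0.5, -1.2]
opening: 0.377
t 99.35 q [ 0.42  0.58 -0.7   1.88  0.43  0.66  1.23] tcp [606.5  71.9 123.4] z [ 0.156  0.128 -0.979] jaw 1.73 jawz 0.103 op 0.377 F [ 0.2 -0.5 -1.2]
   G local u,v,z-100: [ 1.2 80.9 50.9]
```

```bash
python3 -m handwheel '[[-0.002,-0.002,-0.015,-0.004],[-0.002,-0.001,-0.012,0],[0,0,0,0]]'|grep -E 'tcp|ft'; python3 p.py;python3 -c "
from h import *
shot('wrist','wx')"
```

```text
tcp_pos: [604.5, 70.5, 99.1]
ft_force: [-1.5, -1.1, -1.9]
t 99.65 q [ 0.4   0.61 -0.67  1.91  0.47  0.6   1.21] tcp [604.5  70.5  99.1] z [ 0.162  0.128 -0.978] jaw 1.728 jawz 0.102 op 0.372 F [-1.5 -1.1 -1.9]
   G local u,v,z-100: [-1.3 79.9 26.5]
```

View pics/wx.png

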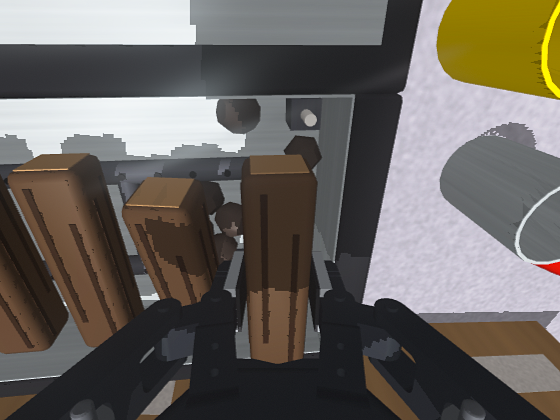

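```bash
python3 -m handwheel '[[0.001,-0.001,-0.008,0],[0,-0.001,-0.006,0],[0,0,0,0]]'|grep -E 'tcp|ft'; python3 -m handwheel '[[-0.001,0,-0.005,0],[0,0,0,0]]'|grep -E 'tcp|ft'; python3 p.py
```

```text
tcp_pos: [607.2, 68.9, 86.0]
ft_force: [-0.4, 1.0, -1.5]
tcp_pos: [606.2, 68.8, 80.6]
ft_force: [-0.1, 0.0, -1.2]
t 100.2 q [ 0.38  0.63 -0.64  1.91  0.49  0.56  1.19] tcp [606.2  68.8  80.6] z [ 0.166  0.128 -0.978] jaw 1.728 jawz 0.102 op 0.373 F [-0.1  0.  -1.2]
   G local u,v,z-100: [ 0.1 78.   7.9]
```

```bash
python3 -m handwheel '[[-0.001,0,-0.005,0],[0,0,0,0]]'|grep -E 'tcp|ft'; python3 -m handwheel '[[-0.001,0,-0.003,0],[0,0,0,0]]'|grep -E 'tcp|ft'; python3 -m handwheel '[[-0.001,0,-0.003,0],[0,0,0,0]]'|grep -E 'tcp|ft'; python3 p.py
```

```text
tcp_pos: [605.9, 69.0, 75.7]
ft_force: [-0.4, -0.5, -0.0]
tcp_pos: [606.7, 69.3, 74.0]
ft_force: [0.5, 0.1, 0.5]
tcp_pos: [607.5, 70.3, 72.7]
ft_force: [0.2, -0.2, 1.3]
t 100.8 q [ 0.37  0.64 -0.63  1.92  0.51  0.53  1.18] tcp [607.5  70.3  72.7] z [ 0.176  0.13  -0.976] jaw 1.729 jawz 0.103 op 0.367 F [ 0.2 -0.2  1.3]
   G local u,v,z-100: [ 1.3 79.2 -0. ]
```

```bash
python3 -m handwheel '[[-0.002,-0.001,-0.003,0],[0,0,0,0]]'|grep -E 'tcp|ft'; python3 -m handwheel '[[-0.001,0,-0.003,0],[0,0,0,0]]'|grep -E 'tcp|ft'; python3 -c "
from h import *
b=shot('wrist','wy')
b=shot('scene','sy')['color']
cv2.imwrite('pics/sy_c.png',cv2.resize(b[160:280,170:350],None,fx=4,fy=4))"
```

```text
tcp_pos: [607.9, 70.3, 72.5]
ft_force: [-1.1, -0.7, 0.5]
tcp_pos: [608.4, 70.2, 72.4]
ft_force: [-1.5, 0.1, 0.6]
```

View pics/wy.png

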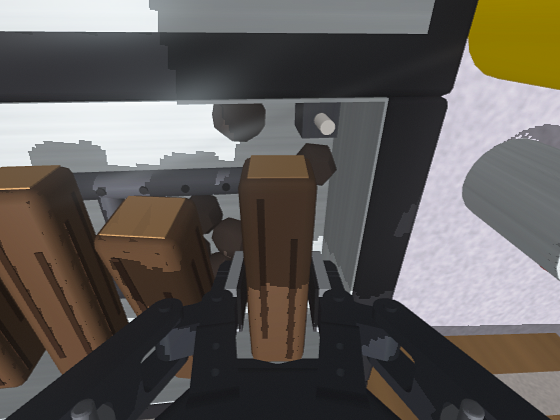

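View pics/sy_c.png

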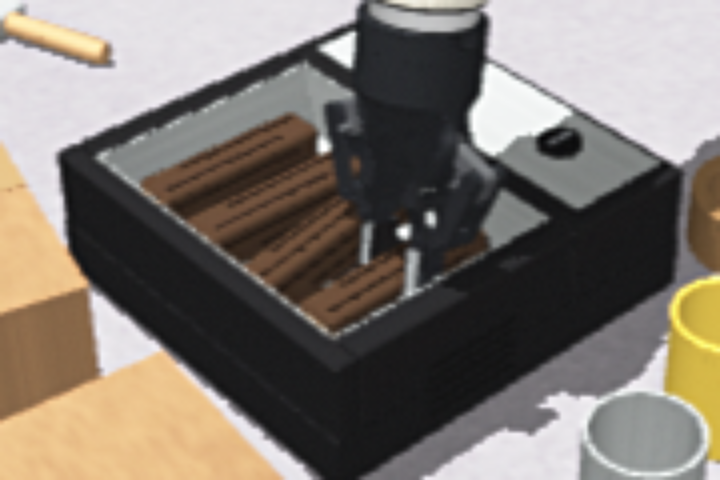

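```bash
python3 -m handwheel '[[0,0,0,0],[0,0,0,0]]' 43; python3 -m handwheel '[[0,0,0.01,0],[0,0,0.02,0],[0,0,0.04,0],[0,0,0.04,0],[0,0,0.04,0]]'|grep -E 'tcp|ft'; python3 -c "
from h import *
shot('wrist','wz')
b=shot('scene','sz')['color']
cv2.imwrite('pics/sz_c.png',cv2.resize(b[160:280,170:350],None,fx=4,fy=4))"; python3 p.py
```

```text
t: 101.5
tcp_pos: [607.5, 70.3, 71.2]
ee_rot: [2.938, -0.102, 1.73]
ft_force: [-0.2, 0.5, 1.0]
opening: 0.43
tcp_pos: [600.5, 69.8, 218.9]
ft_force: [0.1, -1.1, 0.1]
t 102.1 q [ 0.53  0.45 -0.82  1.83  0.32  0.81  1.32] tcp [604.4  70.9 223.9] z [ 0.178  0.131 -0.975] jaw 1.731 jawz 0.103 op 0.428 F [ 1.  -0.5 -0.1]
   G local u,v,z-100: [ -1.7  80.2 151.2]
```

View pics/wz.png

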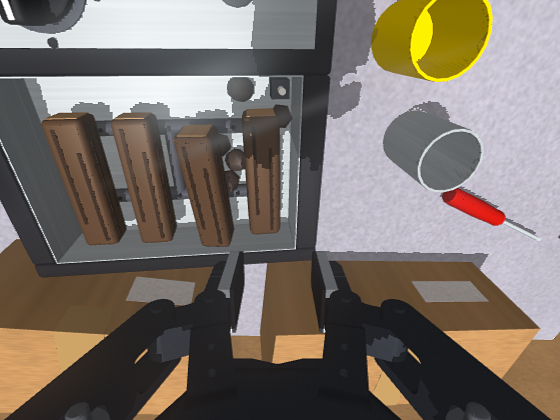

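View pics/sz_c.png

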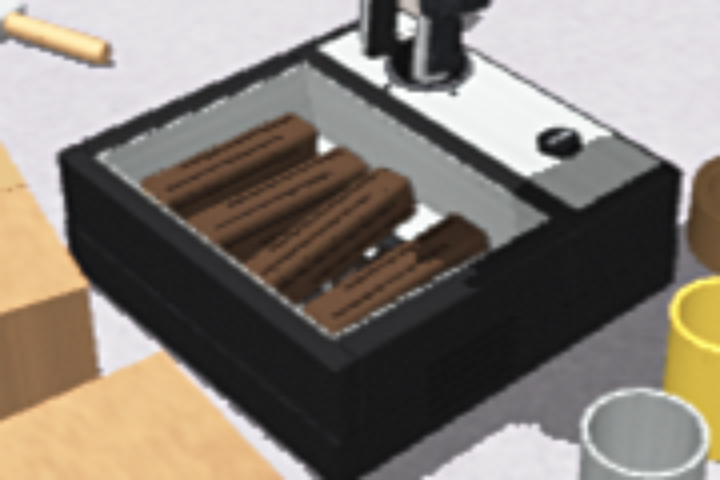

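```bash
python3 -m handwheel '[[-0.01,-0.01,0.02,-0.145],[-0.01,-0.02,0.03,-0.145],[-0.01,-0.02,0.02,-0.145],[-0.01,-0.02,0,-0.145],[-0.01,-0.02,0,-0.145]]' 50; python3 -m handwheel '[[-0.01,-0.02,0,-0.145],[-0.01,-0.01,0,-0.145],[-0.01,-0.01,0,-0.145],[0,0,0,-0.145],[0,0,0,-0.145]]';python3 p.py; python3 -m handwheel '[[0,0,0,-0.145],[0,0,0,-0.145],[0,0,0,-0.145],[0,0,0,-0.145],[0,0,0,-0.145]]'; python3 -m handwheel '[[0,0,0,-0.145],[0,0,0,-0.145],[0,0,0,-0.145],[0,0,0,-0.145],[0,0,0,-0.145]]';python3 p.py
```

```text
t: 102.6
tcp_pos: [551.7, -20.2, 296.2]
ee_rot: [2.946, -0.108, 0.983]
ft_force: [-0.2, -0.3, -1.4]
opening: 0.503
t: 103.1
tcp_pos: [516.0, -65.9, 295.5]
ee_rot: [2.943, -0.105, 0.233]
ft_force: [0.2, 0.6, -0.0]
opening: 0.502
t 103.1 q [ 0.48  0.15 -0.57  1.93  0.31  0.97 -0.02] tcp [516.  -65.9 295.5] z [ 0.145 -0.168 -0.975] jaw 0.233 jawz 0.104 op 0.502 F [ 0.2  0.6 -0. ]
   G local u,v,z-100: [-108.   -33.1  222.8]
t: 103.6
tcp_pos: [513.1, -65.1, 293.9]
ee_rot: [2.941, -0.101, -0.516]
ft_force: [-0.1, 0.4, -0.3]
opening: 0.504
t: 104.1
tcp_pos: [511.1, -63.3, 291.6]
ee_rot: [2.936, -0.097, -1.265]
ft_force: [-0.5, -0.3, 0.3]
opening: 0.498
t 104.1 q [ 0.27  0.3  -0.37  1.74  0.25  1.31 -1.46] tcp [511.1 -63.3 291.6] z [-0.166 -0.152 -0.974] jaw -1.265 jawz 0.097 op 0.498 F [-0.5 -0.3  0.3]
   G local u,v,z-100: [-103.9  -31.6  218.8]
```

```bash
python3 -m handwheel '[[0,0,0.05,-0.1],[0,0,0.05,-0.05],[0,0,0.05,0],[0,0,0.05,0],[0,0,0.05,0]]'; python3 p.py; python3 -m handwheel '[[0,0,0.05,0],[0,0,0.05,0]]'; python3 p.py
```

```text
t: 104.6
tcp_pos: [505.8, -64.1, 537.4]
ee_rot: [2.917, -0.09, -1.423]
ft_force: [-48.3, -0.4, 12.2]
opening: 0.5
t 104.6 q [ 0.22  0.21 -0.29  1.31  0.17  1.84 -1.48] tcp [505.8 -64.1 537.4] z [-0.207 -0.12  -0.971] jaw -1.423 jawz 0.09 op 0.5 F [-48.3  -0.4  12.2]
   G local u,v,z-100: [-108.2  -32.6  464.6]
t: 104.8
tcp_pos: [512.8, -70.3, 529.4]
ee_rot: [2.887, -0.09, -1.42]
ft_force: [0.6, -0.6, -1.6]
opening: 0.497
t 104.8 q [-0.13  0.22  0.16  1.32  0.1   1.84 -1.38] tcp [512.8 -70.3 529.4] z [-0.236 -0.124 -0.964] jaw -1.42 jawz 0.09 op 0.497 F [ 0.6 -0.6 -1.6]
   G local u,v,z-100: [-101.4  -39.9  456.4]
```

```bash
python3 -m handwheel '[[0.0,0,0.012,0],[0.0,0,0.012,0],[0.0,0,0.012,0],[0.0,0,0.012,0],[0,0,0.012,0]]'; python3 p.py; python3 -m handwheel '[[0.0,0,0.012,0],[0.0,0,0.012,0],[0.0,0,0.012,0],[0.0,0,0.012,0],[0,0,0.012,0]]'; python3 p.py
```

```text
t: 105.3
tcp_pos: [510.9, -74.5, 537.6]
ee_rot: [2.884, -0.095, -1.415]
ft_force: [0.7, 0.8, -0.2]
opening: 0.497
t 105.3 q [-0.72  0.28  0.96  1.34 -0.04  1.84 -1.18] tcp [510.9 -74.5 537.6] z [-0.238 -0.13  -0.963] jaw -1.415 jawz 0.095 op 0.497 F [ 0.7  0.8 -0.2]
   G local u,v,z-100: [-103.9  -43.5  464.5]
t: 105.8
tcp_pos: [502.9, -79.6, 562.7]
ee_rot: [2.927, -0.112, -1.409]
ft_force: [-0.3, 0.2, 0.1]
opening: 0.499
t 105.8 q [-0.84  0.25  1.1   1.34 -0.03  1.84 -1.16] tcp [502.9 -79.6 562.7] z [-0.192 -0.142 -0.971] jaw -1.409 jawz 0.112 op 0.499 F [-0.3  0.2  0.1]
   G local u,v,z-100: [-113.8  -46.8  489.9]
```

```bash
python3 -m handwheel '[[0.0,0,0.015,0],[0.0,0,0.015,0],[0.0,0,0.015,0],[0.0,0,0.015,0],[0,0,0.015,0]]'; python3 p.py
```

```text
t: 106.3
tcp_pos: [494.6, -88.6, 595.2]
ee_rot: [2.985, -0.136, -1.406]
ft_force: [0.1, -0.3, 0.5]
opening: 0.498
t 106.3 q [-0.99  0.22  1.29  1.32 -0.02  1.84 -1.12] tcp [494.6 -88.6 595.2] z [-0.132 -0.158 -0.979] jaw -1.406 jawz 0.136 op 0.498 F [ 0.1 -0.3  0.5]
   G local u,v,z-100: [-125.   -53.7  522.6]
```

```bash
python3 -m handwheel '[[0.0,0,-0.01,-0.14],[0.0,0,-0.01,-0.14],[0.0,0,-0.01,-0.14],[0.0,0,-0.01,-0.14],[0,0,0,-0.14]]'; python3 p.py;python3 -m handwheel '[[0.0,0,0.015,-0.14],[0.0,0,0.015,0],[0.0,0,0.015,0],[0.0,0,0.015,0],[0,0,0.015,0]]'; python3 p.py
```

```text
t: 106.8
tcp_pos: [494.2, -91.9, 551.3]
ee_rot: [2.993, -0.141, -2.098]
ft_force: [1.3, -0.8, -2.1]
opening: 0.503
t 106.8 q [-0.72  0.22  1.02  1.36 -0.09  1.84 -1.82] tcp [494.2 -91.9 551.3] z [-0.198 -0.046 -0.979] jaw -2.098 jawz 0.14 op 0.503 F [ 1.3 -0.8 -2.1]
   G local u,v,z-100: [-124.6  -60.3  478.7]
t: 107.3
tcp_pos: [486.9, -97.7, 578.0]
ee_rot: [3.048, -0.114, -2.208]
ft_force: [0.2, -0.7, -0.9]
opening: 0.501
t 107.3 q [-0.64  0.14  0.89  1.34 -0.04  1.84 -1.98] tcp [486.9 -97.7 578. ] z [-0.142 -0.035 -0.989] jaw -2.208 jawz 0.114 op 0.501 F [ 0.2 -0.7 -0.9]
   G local u,v,z-100: [-134.3  -65.   505.7]
```

Working; continue up.

```bash
python3 -m handwheel '[[0.0,0,0.015,0],[0.0,0,0.015,0],[0.0,0,0.015,0],[0.0,0,0.015,0],[0,0,0.015,0]]'; python3 p.py;python3 -m handwheel '[[0.0,0,0.015,0],[0.0,0,0.015,0],[0.0,0,0.015,0],[0.0,0,0.01,0],[0,0,0.0,0]]'; python3 p.py
```

```text
t: 107.8
tcp_pos: [481.7, -101.3, 610.7]
ee_rot: [3.112, -0.087, -2.2]
ft_force: [0.0, 0.2, -0.2]
opening: 0.5
t 107.8 q [-0.91  0.11  1.17  1.32 -0.03  1.84 -1.95] tcp [ 481.7 -101.3  610.7] z [-0.075 -0.053 -0.996] jaw -2.2 jawz 0.087 op 0.5 F [ 0.   0.2 -0.2]
   G local u,v,z-100: [-141.8  -66.9  538.6]
t: 108.3
tcp_pos: [478.5, -103.9, 636.1]
ee_rot: [-3.123, -0.066, -2.189]
ft_force: [0.3, -0.5, -1.1]
opening: 0.5
t 108.3 q [-1.16  0.08  1.42  1.29 -0.01  1.84 -1.93] tcp [ 478.5 -103.9  636.1] z [-0.023 -0.065 -0.998] jaw -2.189 jawz 0.066 op 0.5 F [ 0.3 -0.5 -1.1]
   G local u,v,z-100: [-146.7  -68.5  564. ]
```

```bash
python3 -m handwheel '[[0.0,0.003,-0.03,0.14],[0.0,0.003,-0.04,0.14],[0.0,0.003,-0.04,0.14],[0.0,0.003,-0.04,0.14],[0,0.003,-0.04,0.14]]'; python3 p.py
```

```text
t: 108.8
tcp_pos: [481.8, -89.2, 441.9]
ee_rot: [-3.114, -0.066, -1.46]
ft_force: [1.2, 0.2, 0.2]
opening: 0.504
t 108.8 q [-1.39 -0.25  1.29  1.76  0.31  1.43 -1.61] tcp [481.8 -89.2 441.9] z [ 0.035 -0.063 -0.997] jaw -1.46 jawz 0.066 op 0.504 F [1.2 0.2 0.2]
   G local u,v,z-100: [-142.8  -54.3  369.8]
```

```bash
python3 -m handwheel '[[0.03,0.0,-0.02,0],[0.03,0.0,-0.02,0],[0.02,0.0,-0.02,0],[0.02,0.0,-0.02,0],[0,0.0,-0.02,0]]'; python3 p.py
```

```text
t: 109.3
tcp_pos: [515.3, -71.6, 361.1]
ee_rot: [-3.072, -0.078, -1.427]
ft_force: [0.9, -1.0, 0.4]
opening: 0.501
t 109.3 q [-1.69 -0.31  1.55  1.87  0.41  1.23 -1.69] tcp [515.3 -71.6 361.1] z [ 0.08  -0.067 -0.995] jaw -1.427 jawz 0.078 op 0.501 F [ 0.9 -1.   0.4]
   G local u,v,z-100: [-108.2  -41.7  288.9]
```

```bash
python3 -m handwheel '[[0.03,-0.02,0.02,0],[0.03,-0.02,0.01,0],[0.03,-0.02,0.01,0],[0.03,-0.02,0.0,0],[0.03,-0.02,0.0,0]]'; python3 p.py;python3 -m handwheel '[[0.03,-0.02,0.0,0],[0.03,-0.02,0.0,0],[0.03,-0.02,0.0,0],[0.02,-0.02,0.0,0],[0.0,0,0.0,0]]'; python3 p.py
```

```text
t: 109.8
tcp_pos: [549.4, -140.9, 428.3]
ee_rot: [-2.996, -0.106, -1.396]
ft_force: [-0.2, 0.6, 0.2]
opening: 0.499
t 109.8 q [-1.6  -0.31  1.55  1.72  0.41  1.28 -1.5 ] tcp [ 549.4 -140.9  428.3] z [ 0.161 -0.078 -0.984] jaw -1.396 jawz 0.106 op 0.499 F [-0.2  0.6  0.2]
   G local u,v,z-100: [ -87.3 -114.8  355.9]
t: 110.3
tcp_pos: [563.6, -197.5, 451.2]
ee_rot: [-2.921, -0.142, -1.4]
ft_force: [0.5, -0.0, 0.2]
opening: 0.507
t 110.3 q [-1.51 -0.31  1.55  1.68  0.41  1.23 -1.4 ] tcp [ 563.6 -197.5  451.2] z [ 0.239 -0.099 -0.966] jaw -1.4 jawz 0.142 op 0.507 F [ 0.5 -0.   0.2]
   G local u,v,z-100: [ -84.2 -171.9  378.2]
```

```bash
python3 -m handwheel '[[0.0,-0.04,0.0,0],[0.0,-0.04,0.0,0],[0,-0.04,0,0],[0,-0.04,0.0,0],[0,-0.04,0.0,0]]'; python3 p.py
```

```text
t: 110.8
tcp_pos: [497.3, -358.5, 464.7]
ee_rot: [-2.88, -0.181, -1.401]
ft_force: [0.8, -0.3, -0.2]
opening: 0.495
t 110.8 q [-1.18 -0.31  1.55  1.66  0.33  1.17 -1.04] tcp [ 497.3 -358.5  464.7] z [ 0.285 -0.127 -0.95 ] jaw -1.401 jawz 0.18 op 0.495 F [ 0.8 -0.3 -0.2]
   G local u,v,z-100: [-175.6 -319.8  391.3]
```

```bash
python3 -m handwheel '[[-0.02,-0.04,0.0,0],[-0.02,-0.04,0.0,0],[-0.02,-0.03,0,0],[0.03,0.03,-0.02,0],[0.03,0.03,-0.02,0]]'; python3 p.py;  python3 -m handwheel '[[0.03,0.03,-0.02,0],[0.03,0.03,-0.02,0],[0.03,0.03,-0.02,0],[0.03,0.03,-0.02,0],[0.03,0.03,-0.02,0]]'; python3 p.py
```

```text
t: 111.3
tcp_pos: [464.8, -399.7, 432.8]
ee_rot: [-2.863, -0.207, -1.431]
ft_force: [0.0, 0.5, -0.4]
opening: 0.497
t 111.3 q [-1.06 -0.31  1.55  1.74  0.33  1.07 -0.98] tcp [ 464.8 -399.7  432.8] z [ 0.3   -0.157 -0.941] jaw -1.431 jawz 0.205 op 0.497 F [ 0.   0.5 -0.4]
   G local u,v,z-100: [-214.5 -354.7  359.2]
t: 111.8
tcp_pos: [557.7, -217.1, 354.1]
ee_rot: [-2.827, -0.23, -1.448]
ft_force: [0.8, -1.3, 0.2]
opening: 0.495
t 111.8 q [-1.44 -0.31  1.55  1.93  0.56  0.9  -1.53] tcp [ 557.7 -217.1  354.1] z [ 0.334 -0.177 -0.926] jaw -1.448 jawz 0.228 op 0.495 F [ 0.8 -1.3  0.2]
   G local u,v,z-100: [ -95.3 -187.9  280.1]
```

```bash
python3 -m handwheel '[[0.0,0.04,0.02,0],[0.0,0.04,0.02,0],[0,0.04,0.02,0],[0,0.04,0.02,0],[0,0.04,0.02,0]]'; python3 p.py
```

```text
t: 112.3
tcp_pos: [553.5, -11.4, 449.1]
ee_rot: [-2.84, -0.226, -1.451]
ft_force: [-0.0, -0.2, 0.0]
opening: 0.501
t 112.3 q [-1.3  -0.16  1.04  1.82  0.43  1.15 -1.8 ] tcp [553.5 -11.4 449.1] z [ 0.32  -0.177 -0.931] jaw -1.451 jawz 0.224 op 0.501 F [-0.  -0.2  0. ]
   G local u,v,z-100: [-67.3  15.9 375.1]
```

```bash
python3 -m handwheel '[[0.0,0.04,0.0,0],[0.0,0.04,0.0,0],[0,0.04,0.0,0],[0,0.04,0.0,0],[0,0.04,0.0,0]]'; python3 p.py;python3 -m handwheel '[[0.04,0.02,0.0,0],[0.04,0.0,0.0,0],[0.04,0,0.0,0],[0.04,0,0.0,0],[0.04,0,0.0,0]]'; python3 p.py
```

```text
t: 112.8
tcp_pos: [554.6, 190.7, 449.7]
ee_rot: [-2.839, -0.224, -1.463]
ft_force: [1.8, 0.2, 1.2]
opening: 0.503
t 112.8 q [-1.42  0.09  0.95  1.69  0.25  1.19 -1.98] tcp [554.6 190.7 449.7] z [ 0.319 -0.179 -0.931] jaw -1.463 jawz 0.222 op 0.503 F [1.8 0.2 1.2]
   G local u,v,z-100: [-35.  215.5 375.7]
t: 113.3
tcp_pos: [757.5, 223.9, 442.7]
ee_rot: [-2.848, -0.226, -1.444]
ft_force: [-0.2, 0.4, 1.9]
opening: 0.501
t 113.3 q [-0.94  0.58  0.87  1.19 -0.2   1.26 -1.6 ] tcp [757.5 223.9 442.7] z [ 0.314 -0.176 -0.933] jaw -1.444 jawz 0.224 op 0.501 F [-0.2  0.4  1.9]
   G local u,v,z-100: [170.8 216.8 368.8]
```

```bash
python3 -m handwheel '[[0.01,-0.045,0.0,0],[0.01,-0.045,0.0,0],[0,-0.045,0.0,0],[0,-0.045,0.0,0],[0,-0.045,0.0,0]]'; python3 p.py;python3 -m handwheel '[[0.0,-0.045,0.0,0],[0,-0.045,0.0,0],[0,-0.045,0.0,0],[0,-0.045,0.0,0],[-0.02,-0.04,0.0,0]]'; python3 p.py
```

```text
t: 113.8
tcp_pos: [783.2, -3.5, 427.8]
ee_rot: [-2.863, -0.241, -1.436]
ft_force: [1.7, 0.1, 0.6]
opening: 0.499
t 113.8 q [-0.66  0.52  0.86  1.3  -0.24  1.16 -1.28] tcp [783.2  -3.5 427.8] z [ 0.303 -0.19  -0.934] jaw -1.436 jawz 0.238 op 0.499 F [1.7 0.1 0.6]
   G local u,v,z-100: [161.4 -11.4 354. ]
t: 114.3
tcp_pos: [761.2, -238.5, 423.1]
ee_rot: [-2.871, -0.246, -1.444]
ft_force: [0.2, 0.1, -1.2]
opening: 0.497
t 114.3 q [-0.3   0.52  0.82  1.3  -0.33  1.12 -0.93] tcp [ 761.2 -238.5  423.1] z [ 0.295 -0.199 -0.935] jaw -1.444 jawz 0.243 op 0.497 F [ 0.2  0.1 -1.2]
   G local u,v,z-100: [ 103.6 -240.   349.2]
```

```bash
python3 -m handwheel '[[-0.03,0.02,0.0,0],[-0.035,0.02,0.0,0],[-0.035,0.02,-0.0,0],[-0.035,0.02,-0.0,0],[-0.03,0.02,-0.0,0]]' 0 30; python3 p.py;python3 -m handwheel '[[-0.02,0.01,-0.03,0],[-0.02,0.01,-0.03,0],[-0.01,0.005,-0.03,0],[-0.01,0,-0.03,0]]'; python3 p.py
```

```text
t: 114.8
tcp_pos: [582.4, -164.0, 417.3]
ee_rot: [-2.883, -0.257, -1.481]
ft_force: [0.7, 0.7, 1.1]
opening: -0.002
t 114.8 q [-0.78  0.08  0.98  1.77  0.12  1.   -1.31] tcp [ 582.4 -164.   417.3] z [ 0.277 -0.222 -0.935] jaw -1.481 jawz 0.254 op -0.002 F [0.7 0.7 1.1]
   G local u,v,z-100: [ -61.  -138.2  343.5]
t: 115.2
tcp_pos: [518.4, -138.7, 295.4]
ee_rot: [-2.876, -0.25, -1.485]
ft_force: [0.6, -0.7, 0.0]
opening: 0.003
t 115.2 q [-0.83  0.01  0.96  2.09  0.25  0.74 -1.49] tcp [ 518.4 -138.7  295.4] z [ 0.282 -0.215 -0.935] jaw -1.485 jawz 0.248 op 0.003 F [ 0.6 -0.7  0. ]
   G local u,v,z-100: [-120.4 -103.6  221.6]
```

```bash
python3 -m handwheel '[[0,0.012,-0.03,0.02],[0,0.012,-0.03,0.02],[0,0,-0.03,0.02],[0,0,-0.02,0]]'; python3 p.py; python3 -c "
from h import *
shot('wrist','xa'); b=shot('scene','sxa')['color']
cv2.imwrite('pics/sxa_c.png',cv2.resize(b[120:280,170:370],None,fx=4,fy=3.75))"
```

```text
t: 115.6
tcp_pos: [513.7, -117.6, 179.2]
ee_rot: [-2.879, -0.248, -1.432]
ft_force: [1.0, -0.6, -0.4]
opening: -0.001
t 115.6 q [-0.7   0.24  0.86  2.23 -0.04  0.43 -1.25] tcp [ 513.7 -117.6  179.2] z [ 0.29  -0.199 -0.936] jaw -1.432 jawz 0.246 op -0.001 F [ 1.  -0.6 -0.4]
   G local u,v,z-100: [-122.1  -82.4  105.4]
```

View pics/xa.png

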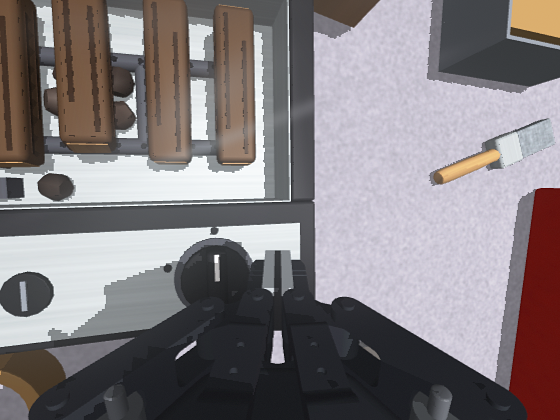

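View pics/sxa_c.png

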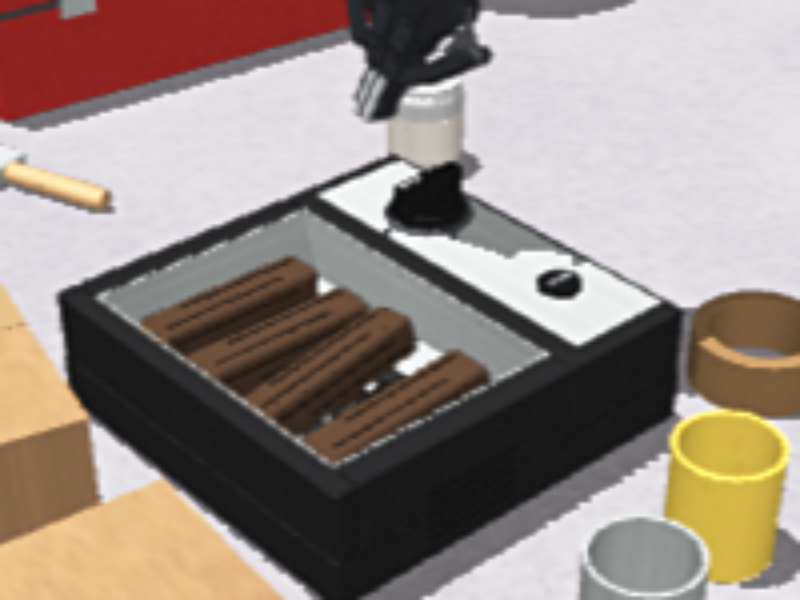

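```bash
cat > k.py <<'E'
from h import *
from scipy.spatial.transform import Rotation as R
s=status.get_obs();M=R.from_euler('xyz',s['ee_rot']).as_matrix();d=s['tcp_pos'][:2]-np.array([482.2,-87.9]);c,n=np.cos(.155),np.sin(.155)
print('t',round(s['t'],2),'tip knob u,v',np.round([d[0]*c+d[1]*n,-d[0]*n+d[1]*c],1),'z',round(s['tcp_pos'][2],1),'q',s['joint_positions'].round(2),'zt',M[:,2].round(2),'F',s['ft_force'].round(1))
E
python3 -m handwheel '[[0.006,0.004,-0.02,0.01],[0,0.0,-0.015,0],[0,0,0,0]]'; python3 k.py
```

```text
t: 116.0
tcp_pos: [520.5, -116.6, 145.5]
ee_rot: [-2.879, -0.251, -1.427]
ft_force: [-1.2, -0.5, 0.3]
opening: -0.0
t 116.0 tip knob u,v [ 33.4 -34.3] z 145.5 q [-0.6   0.32  0.76  2.24 -0.14  0.35 -1.17] zt [ 0.29 -0.2  -0.94] F [-1.2 -0.5  0.3]
```

```bash
python3 -m handwheel '[[-0.001,0.003,-0.016,0],[0,0.001,-0.014,0],[0,0,0,0]]'; python3 k.py;python3 -c "
from h import *
shot('wrist','xb')"
```

```text
t: 116.3
tcp_pos: [522.7, -114.4, 119.7]
ee_rot: [-2.872, -0.252, -1.432]
ft_force: [-0.6, 0.6, 0.4]
opening: -0.001
t 116.3 tip knob u,v [ 35.9 -32.5] z 119.7 q [-0.54  0.37  0.69  2.25 -0.2   0.28 -1.14] zt [ 0.3  -0.2  -0.93] F [-0.6  0.6  0.4]
```

View pics/xb.png

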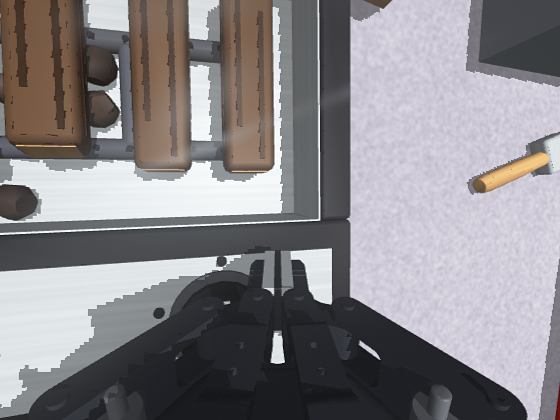

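```bash
python3 -m handwheel '[[-0.001,0.008,0,0],[-0.001,0.006,0,0]]'|grep -E 'ft'; python3 k.py; python3 -m handwheel '[[-0.001,0.006,0,0],[-0.001,0.006,0,0]]'|grep -E 'ft'; python3 k.py;python3 -c "
from h import *
b=shot('scene','sxc')['color']
cv2.imwrite('pics/sxc_c.png',cv2.resize(b[120:280,170:370],None,fx=4,fy=3.75))"
```

```text
ft_force: [0.9, 1.0, 0.4]
t 116.55 tip knob u,v [ 38.1 -20.4] z 123.8 q [-0.6   0.37  0.72  2.26 -0.19  0.28 -1.18] zt [ 0.3  -0.2  -0.93] F [0.9 1.  0.4]
ft_force: [0.6, -3.7, -0.0]
t 116.75 tip knob u,v [ 39.  -10.1] z 126.3 q [-0.65  0.36  0.76  2.26 -0.18  0.29 -1.22] zt [ 0.31 -0.2  -0.93] F [ 0.6 -3.7 -0. ]
```

View pics/sxc_c.png

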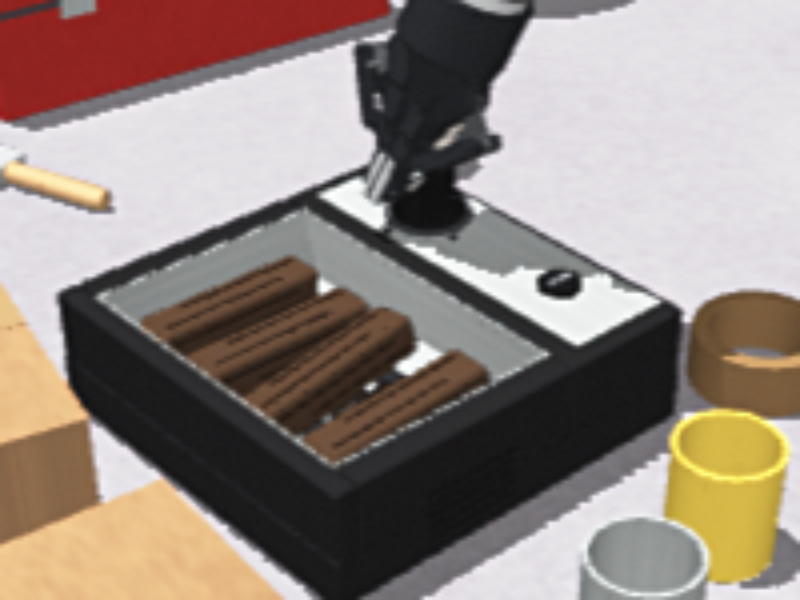

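```bash
python3 -m handwheel '[[-0.006,0.004,-0.006,0],[-0.004,0.005,-0.003,0]]'|grep -E 'ft'; python3 k.py; python3 -m handwheel '[[-0.002,0.006,-0.001,0],[-0.002,0.006,-0.001,0]]'|grep -E 'ft'; python3 k.py
```

```text
ft_force: [0.3, -0.1, -0.0]
t 117.0 tip knob u,v [34.4  1.1] z 119.8 q [-0.68  0.37  0.76  2.29 -0.18  0.25 -1.24] zt [ 0.31 -0.2  -0.93] F [ 0.3 -0.1 -0. ]
ft_force: [0.4, -0.3, -0.0]
t 117.2 tip knob u,v [31.  15.4] z 117.0 q [-0.73  0.37  0.78  2.3  -0.18  0.25 -1.27] zt [ 0.31 -0.2  -0.93] F [ 0.4 -0.3 -0. ]
```

```bash
python3 -m handwheel '[[0.01,0.01,0.02,0],[0.01,0.0,0.03,0],[0.0,0.0,0.03,0],[0,0,0,0]]'|grep -E 'tcp|ft'; python3 k.py; python3 -c "
from h import *
shot('wrist','xd');b=shot('scene','sxd')['color']
cv2.imwrite('pics/sxd_c.png',cv2.resize(b[150:230,230:330],None,fx=7,fy=7))"
```

```text
tcp_pos: [526.9, -53.9, 196.6]
ft_force: [-0.3, 0.3, 0.1]
t 117.6 tip knob u,v [49.4 26.7] z 196.6 q [-0.99  0.25  1.02  2.21 -0.02  0.48 -1.39] zt [ 0.3  -0.2  -0.93] F [-0.3  0.3  0.1]
```

View pics/xd.png

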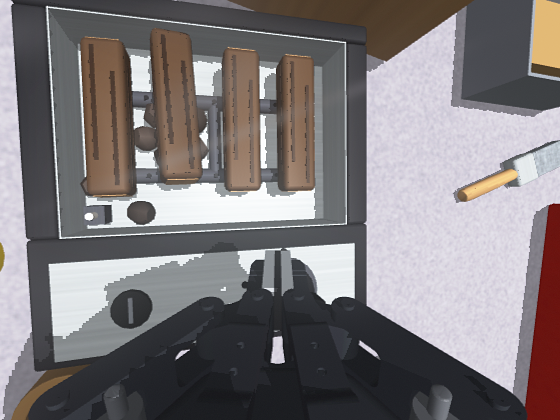

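View pics/sxd_c.png

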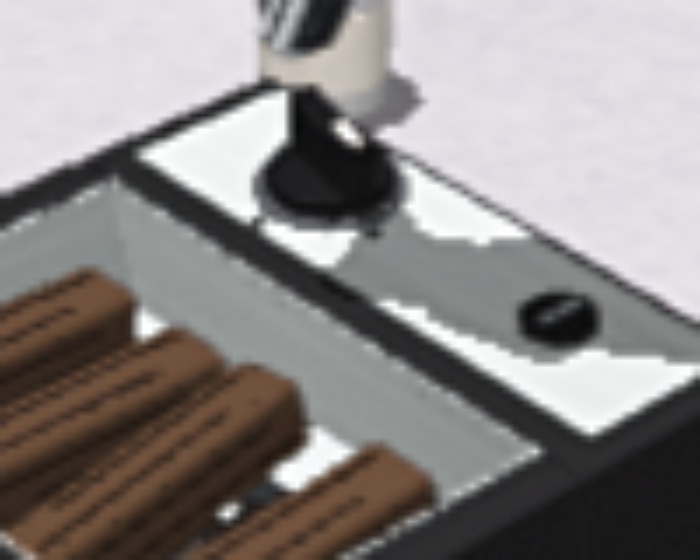

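```bash
python3 -m handwheel '[[-0.003,-0.03,-0.01,0],[-0.002,-0.026,-0.015,0],[0,0,-0.01,0],[0,0,0,0]]'|grep -E 'tcp|ft'; python3 k.py
```

```text
tcp_pos: [515.9, -107.9, 152.7]
ft_force: [-0.9, 0.7, -0.8]
t 118.1 tip knob u,v [ 30.2 -25. ] z 152.7 q [-0.7   0.31  0.85  2.25 -0.16  0.36 -1.16] zt [ 0.29 -0.2  -0.93] F [-0.9  0.7 -0.8]
```

```bash
python3 -m handwheel '[[0.001,-0.003,-0.016,0],[0,-0.002,-0.014,0],[0,0,0,0]]'|grep -E 'tcp|ft'; python3 k.py; python3 -c "
from h import *
shot('wrist','xe');b=shot('scene','sxe')['color']
cv2.imwrite('pics/sxe_c.png',cv2.resize(b[150:230,230:330],None,fx=7,fy=7))"
```

```text
tcp_pos: [514.6, -112.9, 119.7]
ft_force: [0.1, 0.0, 0.7]
t 118.4 tip knob u,v [ 28.2 -29.7] z 119.7 q [-0.59  0.37  0.74  2.27 -0.24  0.29 -1.09] zt [ 0.29 -0.2  -0.94] F [0.1 0.  0.7]
```

View pics/sxe_c.png

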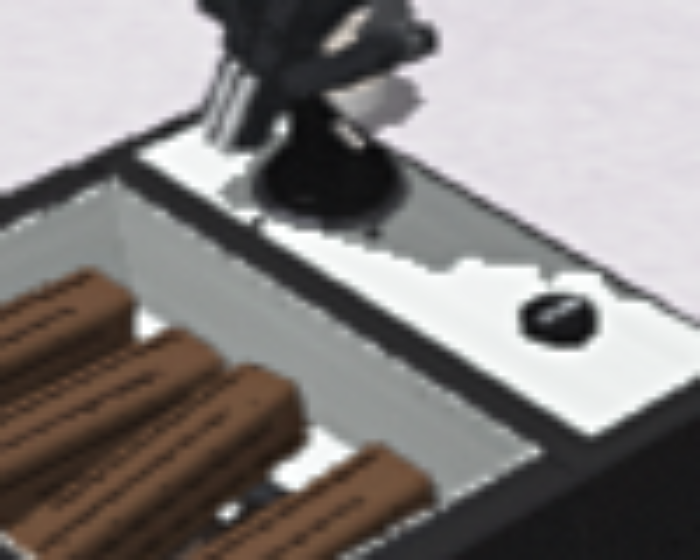

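```bash
python3 -m handwheel '[[-0.008,0.003,-0.001,0],[-0.006,0.0,0,0]]'|grep -E 'ft'; python3 k.py; python3 -m handwheel '[[-0.006,0.0,0,0],[-0.006,-0.001,0,0]]'|grep -E 'ft'; python3 k.py
```

```text
ft_force: [7.5, -0.2, -2.3]
t 118.7 tip knob u,v [ 17.3 -24.4] z 121.5 q [-0.62  0.35  0.77  2.3  -0.23  0.27 -1.11] zt [ 0.29 -0.2  -0.93] F [ 7.5 -0.2 -2.3]
ft_force: [10.3, -1.1, -3.3]
t 118.9 tip knob u,v [ 14. -25.] z 127.0 q [-0.65  0.33  0.79  2.32 -0.21  0.25 -1.11] zt [ 0.32 -0.2  -0.93] F [10.3 -1.1 -3.3]
```

```bash
python3 -m handwheel '[[-0.010,-0.001,-0.006,0],[-0.010,-0.001,-0.004,0]]'|grep -E 'ft'; python3 k.py; python3 -m handwheel '[[-0.010,-0.001,-0.005,0],[-0.01,-0.002,-0.004,0]]'|grep -E 'ft'; python3 k.py
```

```text
ft_force: [13.0, -0.3, 1.4]
t 119.1 tip knob u,v [ 10.6 -26.2] z 127.1 q [-0.64  0.31  0.78  2.35 -0.22  0.19 -1.1 ] zt [ 0.35 -0.2  -0.91] F [13.  -0.3  1.4]
ft_force: [0.4, -0.6, 0.5]
t 119.3 tip knob u,v [ -0.1 -27. ] z 125.5 q [-0.69  0.31  0.85  2.39 -0.42  0.15 -0.89] zt [ 0.37 -0.2  -0.91] F [ 0.4 -0.6  0.5]
```

```bash
python3 -m handwheel '[[0.004,-0.004,0.015,0],[0.01,-0.01,0.025,0],[0.01,-0.01,0.03,0],[0.01,-0.01,0.03,0]]'|grep -E 'tcp|ft'; python3 k.py; python3 -c "
from h import *
shot('wrist','xf');b=shot('scene','sxf')['color']
cv2.imwrite('pics/sxf_c.png',cv2.resize(b[150:230,230:330],None,fx=7,fy=7))"
```

```text
tcp_pos: [513.7, -146.7, 224.6]
ft_force: [0.6, 0.3, 0.3]
t 119.7 tip knob u,v [ 22. -63.] z 224.6 q [-1.02  0.19  1.3   2.24 -0.17  0.44 -1.01] zt [ 0.36 -0.2  -0.91] F [0.6 0.3 0.3]
```

View pics/xf.png

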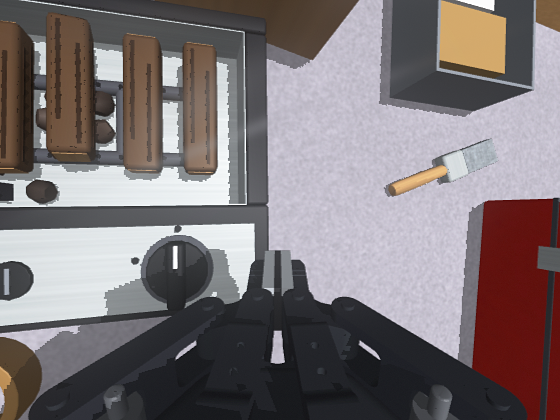

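View pics/sxf_c.png

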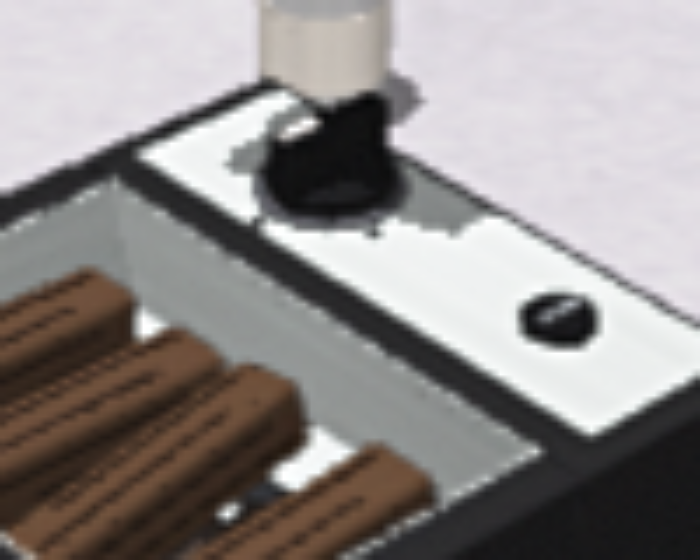

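```bash
python3 -m handwheel '[[0.0,0.02,0.04,0],[0.0,0.03,0.04,0],[0.0,0.03,0.03,0],[0,0,0,0]]'|grep -E 'tcp|ft'; python3 -c "
from h import *
c=load('xf');a=onz(c,176,270,134);b=onz(c,175,246,134);d=b-a;print('line yaw',np.arctan2(d[1],d[0])-.155)
c=load('xd')
for n,K,z in [('4',[(82,40),(123,39),(133,190),(92,193)],100),('3',[(150,34),(188,31),(199,176),(165,179)],103),('2',[(223,50),(256,50),(260,187),(227,189)],90),('1',[(278,57),(311,56),(313,186),(282,189)],90)]:
  W=np.array([onz(c,*k,z)[:2] for k in K]);d=(W[0]+W[1]-W[2]-W[3])/2;m=W.mean(0)-np.array([613.5,-11.8]);q,s=np.cos(.155),np.sin(.155)
  print(n,'u,v',np.round([m[0]*q+m[1]*s,-m[0]*s+m[1]*q],1),'len',np.linalg.norm(d).round(1),'yaw',(np.arctan2(d[1],d[0])-.155).round(3))
shot('wrist','xg');shot('scene','sxg')"; python3 k.py
```

```text
tcp_pos: [508.7, -83.0, 283.0]
ft_force: [0.9, 0.2, -0.2]
line yaw 0.02951644108279103
4 u,v [ 6.6 78.1] len 113.3 yaw 0.016
3 u,v [16.2 28.7] len 112.1 yaw 0.052
2 u,v [ 10.8 -24.9] len 119.2 yaw 0.006
1 u,v [ 10.2 -75. ] len 118.7 yaw 0.01
t 120.3 tip knob u,v [24.4 -1.4] z 280.2 q [-1.15 -0.11  1.13  2.19  0.43  0.7  -1.67] zt [ 0.34 -0.17 -0.93] F [ 0.3 -0.7  0.3]
```

View pics/xg.png

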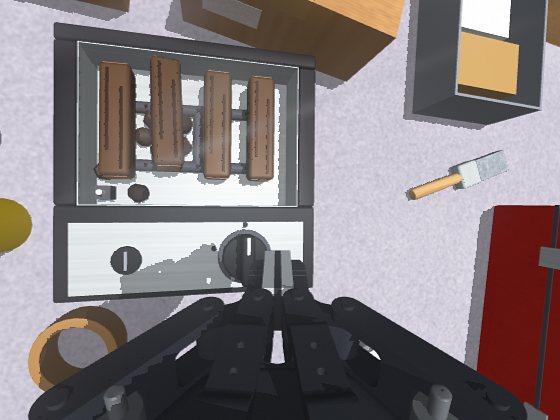

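View pics/sxg.png

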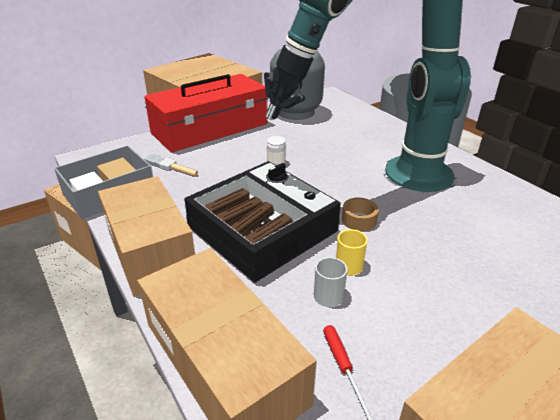

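```bash
python3 -c "
from h import *
a=load('wz');b=load('xd')
cv2.imwrite('pics/wz_c.png',cv2.resize(a['color'][95:255,35:305],None,fx=2.9,fy=2.9,interpolation=cv2.INTER_CUBIC))
cv2.imwrite('pics/xd_c.png',cv2.resize(b['color'][15:205,60:330],None,fx=2.9,fy=2.9,interpolation=cv2.INTER_CUBIC))"
```

```text
(no output)
```

View pics/wz_c.png

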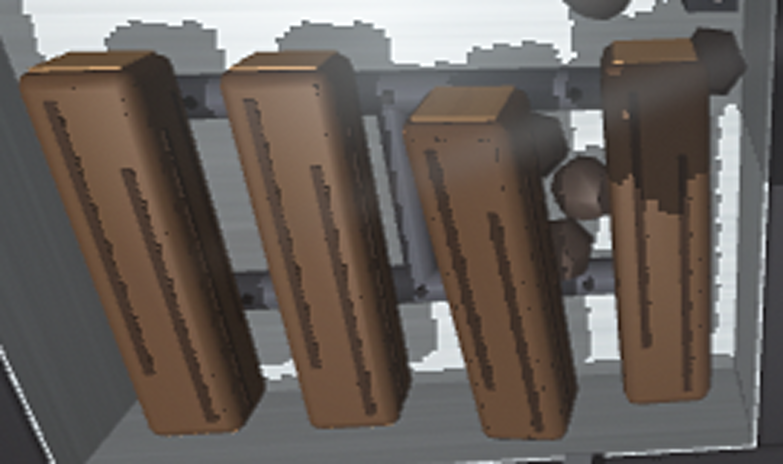

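View pics/xd_c.png

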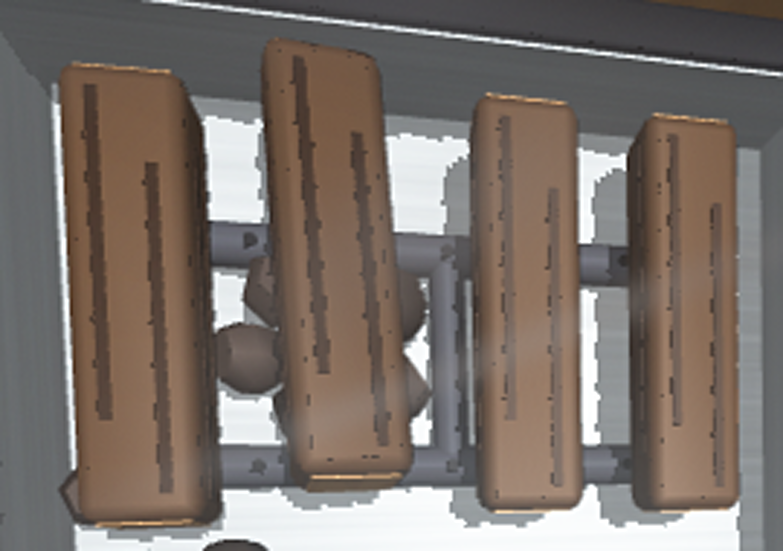

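```bash
python3 -c "
from h import *
a=load('wz');b=load('xd')
q,s=np.cos(.155),np.sin(.155)
for n,N,F in [('3',((193.3,137.4),(181.7,178.1)),((217.1,245.7),(171,30.5))),('2',((131.6,119.1),(242,190.2)),((159.1,241.6),(241,48.4)))]:
  P=[]
  for w,x in (N,F):
    p,r=tri([(a,*w),(b,*x)]);P.append(p);m=p-np.array([613.5,-11.8,45]);print(n,np.round([m[0]*q+m[1]*s,-m[0]*s+m[1]*q,m[2]],1),np.round(r,1))
  d=P[1]-P[0];print('tilt',np.arcsin(d[2]/np.linalg.norm(d)))
"
```

```text
3 [-39.7  26.7  59.2] [0.8 0.8]
3 [84.5 32.5 38.1] [0.9 0.9]
tilt -0.16832560473335237
2 [-50.5 -24.   40.1] [0.4 0.4]
2 [ 76.3 -26.5  36.5] [0.6 0.6]
tilt -0.028542020829396
```

```bash
python3 -m handwheel '[[0,0,0,0],[0,0,0,0],[0,0,0,0]]'|grep -E 't:|tcp|ft'; python3 -c "
from station import ticket
print(ticket.sign_off())"
```

```text
t: 120.6
tcp_pos: [503.8, -87.4, 276.8]
ee_rot: [-2.839, -0.234, -1.41]
ft_force: [0.1, -0.3, -0.4]
the job is handed in; nothing more can be done
None
```

The job is handed in at t = 120.6 s. All 8 stones are in the pan, all four logs lie on top running front to back, the knob has been to ignition and back to off, and the empty tin stands upright. The handing-in gave no verdict.

**What I did**
- **Stones:** I poured them in two goes; the tin got away from me after the first pour and had to be tipped again. I then stood it upright by letting it swing base-down between the fingers.
- **Logs:** I laid them one at a time, each lowered until it touched. One of the right-hand logs had shifted about 4 cm since my first look, so I measured it again before picking it up.
- **Knob:** I turned it by pushing the ends of its bar with the closed fingers, because the gripper had tilted about 0.35 rad by then. The force dropped to nothing at each click, and pictures showed the white line toward +y (left) at ignition, then back toward the pan.

**What the last checks showed**
- **Stones and tin:** I counted 8 stones in the pan before laying the logs; the logs hide some of them now. The tin was empty and upright.
- **Logs:** Their centres are at about y = −75, −25, +29 and +78 mm from the middle. All run within 0.06 rad of front to back.
- **Knob and surroundings:** The knob reads about 0.03 rad from off, and the jar, screwdriver and brush look undisturbed. The robot touches nothing.

**What disagreed or went less well**
- **Top camera:** Its y positions were 5 to 8 mm off the other two cameras, so I did not use it for positions.
- **Third log:** It rolled slightly on the stones. It is tilted about 0.17 rad, its far end is against the far wall, and its centre is 16 to 22 mm off the middle in x depending on the views used (the limit is 32 mm).
- **Arm:** A joint limit gave a brief 48 N reading at the wrist in free air, below the 120 N limit. I then spent several seconds getting the arm out of an awkward posture.

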